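# Load the coin reader and set it scanning

## Robot

A 6-joint arm with a two-finger parallel gripper is mounted at the origin on a cart in front of the work surface, level with it; the furniture and walls round the work are solid. World frame = base frame: x ahead of the robot, y to its left, z up, the work surface at z = 0. Lengths are in m, angles in rad, forces in N, time in s.
With the tool pointing down it reaches from about 0.35 to 0.975 m from the base axis. Payload 4.9 kg.
Tool frame: the origin (TCP) lies midway between the tips of the shut fingers; the grasp point (between the pads) lies 19 mm behind it; z points along the fingers, y is the line along which they close (so a half turn about z gives the same grasp; the last joint's range is limited). The gripper opens to 85 mm and grips with 20 to 120 N. Pads are 22 mm wide; open, the fingers measure 114 mm over their backs; the gripper's body (76 mm by 85 mm) begins 54 mm behind the grasp point. The pads swing forward as they close: fully open they stand 13 mm farther back than shut.
Start: joints at [-1.429, 0.053, 1.613, -0, 1.476, -0.119], TCP at [0.161, -0.604, 0.231] pointing down, gripper open.
Joint ranges: [-3.01, 3.01], [-1.01, 2.22], [0.06, 2.58], [-1.02, 4.17], [0.09, 2.62], [-3.14, 3.14]. Speed limits (rad/s): [2.57, 2.57, 3.14, 3.14, 3.14, 3.14].

## Interface

Orientations are given as a rotation vector (axis times angle).
In Python, from station import ctrl, optics, job gives the robot as it stands.
- The arm moves only by the shell command python3 -m jog 'ROWS' [OPENING] [FORCE]. ROWS is JSON, a list of rows, each a list of 2 entries, a list of its own where there are three numbers: the shift along the tool's x, y, z in m, then the turn, a rotation vector about the tool's x, y, z in rad. A call has 1 to 5 rows; each row is the pose to reach, as a shift and turn from the pose commanded when the call began, along the tool's axes at that moment; what a row does not reach only later rows make up. A row lasts 1/10 s, in which the tool goes at most 50 mm and 8.59 degrees, less where a joint would pass 70% of its speed; a pose out of reach is approached as far as the arm can. A call with a gripper value outside its range is refused whole. OPENING is the opening, from 0 (shut) to 1 (fully open), set as the call begins (- or left out, the last holds). The fingers move at their own pace and stop on an object; FORCE is the grip in N (left out, the last holds). Time passes only in rows, so rows that repeat a pose let the fingers close. It gives the time, the measured TCP pose, the force, the opening and the grip force at its end, in the units of the state.
- ctrl.get_obs(): the state, without advancing time (a new reading comes with each control period).
- optics.get_image(name): name is "scene" or "top" or "wrist"; returns a dict with "image" (420x560x3 uint8, blue, green, red), "fx", "fy", "cx", "cy" (pixels), "rvec" (rotation vector, rad) and "tvec" (3), from world to camera coordinates, as OpenCV has them; the wrist camera has in their place "mount" (4x4, takes a point from camera to tool coordinates, whose origin is the TCP and whose axes are the flange's). Camera axes: x right, y down, z forward; pixel columns grow to the right and rows downward; lengths in m; the calibration is good to about 2 mm. A picture is of the moment at which its call begins: read the wrist's pose just before it. There is no depth.
- job.finish_job(): hands the job in; it is judged then, once.
The state is a dict: "t": time; "q": joint angles; "dq": joint speeds; "effort": joint torques, N m; "tool_pos": TCP position; "tool_rot": TCP orientation; "contact_force": force on the tool from outside, world axes, zero at the start; "wrist_torque": the same for the moment, N m; "opening": finger opening in m; "grip_force": force on a finger pad.
Only numpy, scipy, OpenCV 4.12 (cv2) and the standard library are available. Lean on these libraries where they do the work, as an engineer would, in place of code of your own. Each camera call takes 0.05 s, during which the arm holds its last target. There are 200 camera calls.

## Task

Take the screwdriver from its stand and turn the slotted selector on the control box a quarter turn anticlockwise, from scan to load. With it at load, stand every coin holder on the deck, one to a station, centred in the circle with its nose pointing at that station's mark; then turn the selector back to scan with the screwdriver and leave the screwdriver standing in its stand. Keep the fingers off the control box and leave the loupe, memory stick, dish and pen where they are.

Things in the scene. Friction and masses are not known exactly. Their poses are not given: they have to be found in the camera images.
- deck: Reading deck: low white slab, 120 x 370 x 12 mm, fixed, its top 12 mm above the desk. Origin: centre of its underside; x across the short side (away from the robot at yaw 0), y along the row of four stations, z up.
- control_box: Control box: grey, 100 (x) x 86 (y) x 38 mm, fixed, with a 60 x 60 x 8 mm aluminium plate on top (its top at 46 mm) in which the round selector sits flush. Origin: centre of the underside, under the selector's axis. On the plate a single dark line lies on the +x side of the selector (scan) and a double dark line on the +y side (load).
- selector (a joint): Slotted rotary selector: steel disc of 26 mm diameter flush in the control box's plate, with stops at both ends. 0 rad = scan (dotted end of its slot at the single line, box +x); 1.57 rad = load (dotted end at the double line, box +y). It grows anticlockwise seen from above. It stays where it is left; friction torque about 0.05 N m.
- selector_slot (a point): Point on the selector's axis at its top face, 46 mm above the desk. Its x axis runs along the slot towards the end with the two white dots, z up. The slot is 4.6 mm wide (mouth bevelled to 7.6 mm), 26 mm long and 8 mm deep.
- screwdriver: Big flat screwdriver, 150 mm long, 0.12 kg, standing blade down in its stand at the start. Origin: centre of the blade's end; z runs up towards the handle, x along the blade's width. Blade 16 mm wide (x), 2 mm thick (y), 20 mm high; shank of 8 mm diameter; flange of 32 mm diameter whose underside is 70 mm above the blade's end; square wooden handle 24 x 24 mm, its flats square to x and y, from 75 to 148 mm.
- screwdriver_grip (a point): Middle of the screwdriver's handle, 112 mm above the blade's end; axes as the screwdriver's.
- driver_stand: Screwdriver stand: wooden block 70 x 70 x 80 mm on an 80 mm square foot, fixed, with a 22 mm round hole straight down through its middle. The screwdriver hangs in it by its flange, the blade's end then 10 mm above the desk. Origin: centre of the underside; z up.
- station_1: Station 1 of the deck: flat dark circle of 47 mm diameter drawn on the deck, with a T-shaped index mark outside it. Origin: centre of the circle on the deck's top (12 mm above the desk); x points from the centre to the mark, z up. Stations are 90 mm apart; each mark points its own way.
- station_2: Station 2 of the deck: flat dark circle of 47 mm diameter drawn on the deck, with a T-shaped index mark outside it. Origin: centre of the circle on the deck's top (12 mm above the desk); x points from the centre to the mark, z up. Stations are 90 mm apart; each mark points its own way.
- station_3: Station 3 of the deck: flat dark circle of 47 mm diameter drawn on the deck, with a T-shaped index mark outside it. Origin: centre of the circle on the deck's top (12 mm above the desk); x points from the centre to the mark, z up. Stations are 90 mm apart; each mark points its own way.
- station_4: Station 4 of the deck: flat dark circle of 47 mm diameter drawn on the deck, with a T-shaped index mark outside it. Origin: centre of the circle on the deck's top (12 mm above the desk); x points from the centre to the mark, z up. Stations are 90 mm apart; each mark points its own way.
- holder_1: Coin holder 1: brass-coloured round puck of 34 mm diameter, 30 mm high, 60 g, a dark coin with a coppery middle in its top, with one nose (6 mm wide, 10 mm high, near the foot) that sticks out to 26 mm from the axis. Origin: centre of the underside; x points along the nose, z up. May be absent.
- holder_1_nose (a point): Tip of the nose of coin holder 1, 26 mm from its axis, 7 mm above its underside. May be absent.
- holder_2: Coin holder 2: brass-coloured round puck of 34 mm diameter, 30 mm high, 60 g, a dark coin with a coppery middle in its top, with one nose (6 mm wide, 10 mm high, near the foot) that sticks out to 26 mm from the axis. Origin: centre of the underside; x points along the nose, z up. May be absent.
- holder_2_nose (a point): Tip of the nose of coin holder 2, 26 mm from its axis, 7 mm above its underside. May be absent.
- holder_3: Coin holder 3: brass-coloured round puck of 34 mm diameter, 30 mm high, 60 g, a dark coin with a coppery middle in its top, with one nose (6 mm wide, 10 mm high, near the foot) that sticks out to 26 mm from the axis. Origin: centre of the underside; x points along the nose, z up. May be absent.
- holder_3_nose (a point): Tip of the nose of coin holder 3, 26 mm from its axis, 7 mm above its underside. May be absent.
- holder_4: Coin holder 4: brass-coloured round puck of 34 mm diameter, 30 mm high, 60 g, a dark coin with a coppery middle in its top, with one nose (6 mm wide, 10 mm high, near the foot) that sticks out to 26 mm from the axis. Origin: centre of the underside; x points along the nose, z up. May be absent.
- holder_4_nose (a point): Tip of the nose of coin holder 4, 26 mm from its axis, 7 mm above its underside. May be absent.
- loupe: Black eye loupe, 41 mm diameter, 30 mm high; bystander. Origin: centre of the underside.
- usb_stick: Turquoise memory stick, 18 x 52 x 9 mm; bystander. Origin: underside.
- glass_dish: Shallow glass dish with a coin in it, 68 mm diameter, 13 mm high; bystander. Origin: centre of the underside.
- pen: White and red pen, 145 mm long, 9 mm high; bystander. Origin: underside at mid-length.

How it is judged:
By the outcome, as a careful person would: the job done as asked, in the order asked, and still so for the second after the job is handed in, with the robot touching nothing.
Of holder_1, holder_2, holder_3, holder_4 only 2 to 4 are there at a start; the rules pass over those that are not, and their reading is None.
At some moment in a run one of holder_1, holder_2, holder_3, holder_4 may be knocked a few centimetres aside while the robot is not near it.
It also fails if it takes over 210 s, if anything falls off the work surface, if the arm or the gripper's body presses on something with over 40 N, if the wrist force passes 120 N, or if a joint passes its speed limit or range.

## Working session

There is one attempt and no reset: what is moved stays moved. The work goes in short steps, Python scripts to look and compute and a shell command to move; the robot and the scene stay as the last step left them, time stands still between calls to the robot, and variables do not carry over. Pictures are saved under pics/ and viewed, at most 14 in all, crops included, and the job is handed in when it is done.

```bash
ls; mkdir -p pics
cat > h.py <<'E'
import numpy as np, cv2
from scipy.spatial.transform import Rotation as R
from station import ctrl, optics, job
def cam(name):
    o=ctrl.get_obs(); d=optics.get_image(name); K=np.array([[d['fx'],0,d['cx']],[0,d['fy'],d['cy']],[0,0,1.]])
    if name=='wrist':
        T=np.eye(4);T[:3,:3]=R.from_rotvec(o['tool_rot']).as_matrix();T[:3,3]=o['tool_pos'];C=T@np.array(d['mount'])
    else:
        V=np.eye(4);V[:3,:3]=R.from_rotvec(np.ravel(d['rvec'])).as_matrix();V[:3,3]=np.ravel(d['tvec']);C=np.linalg.inv(V)
    return d['image'],K,C
def ray(K,C,uv,z):
    uv=np.atleast_2d(uv).astype(float);p=np.c_[uv,np.ones(len(uv))]@np.linalg.inv(K).T@C[:3,:3].T
    return C[:3,3]+p*((z-C[2,3])/p[:,2:])
def proj(K,C,P):
    q=(np.atleast_2d(P)-C[:3,3])@C[:3,:3]@K.T
    return q[:,:2]/q[:,2:]
def snap(name,tag):
    im,K,C=cam(name);cv2.imwrite(f'pics/{tag}.png',im);np.savez(f'pics/{tag}.npz',im=im,K=K,C=C);return im,K,C
def load(tag):
    d=np.load(f'pics/{tag}.npz');return d['im'],d['K'],d['C']
def to(pos,yaw=None):
    """print tool-frame shift/turn to reach world pos, tool down with tool y axis at world angle yaw (mod pi)"""
    o=ctrl.get_obs();M=R.from_rotvec(o['tool_rot']).as_matrix()
    print('pos',np.round(o['tool_pos'],4),'rotY deg',np.round(np.degrees(np.arctan2(M[1,1],M[0,1])),2),'zax',np.round(M[:,2],4),'q6',round(o['q'][5],3))
    print('shift',np.round(M.T@(np.array(pos)-o['tool_pos']),4))
    if yaw is not None:
        y=np.array([np.cos(yaw),np.sin(yaw),0]);y=y*(1 if y@M[:,1]>=0 else -1);z=np.array([0,0,-1.]);D=np.c_[np.cross(y,z),y,z]
        print('turn',np.round(R.from_matrix(M.T@D).as_rotvec(),4))
E
python3 - <<'E'
from h import *
for n in('top','scene'):
    im,K,C=snap(n,n+'0');print(n,C[:3,3].round(3),K[0,0])
print(ctrl.get_obs())
E
```

```text
pics
top [0.42  0.022 1.421] 485.368260731503
scene [0.071 0.618 0.499] 385.5823461263927
{'t': 0.1, 'q': array([-1.42902253e+00,  5.32824791e-02,  1.61417584e+00,  2.76188663e-05,
        1.47600236e+00, -1.19000999e-01]), 'dq': array([ 4.23081137e-04, -3.97766468e-04, -2.76850588e-03, -1.01405396e-03,
       -6.44464583e-05,  1.82523392e-04]), 'effort': array([ 7.32420413e-04, -3.94904208e+01, -3.71364284e+01, -2.98830605e-05,
        3.95146708e-03, -6.06618968e-06]), 'tool_pos': array([ 0.16106924, -0.6032975 ,  0.23017971]), 'tool_rot': array([-3.11307373e+00, -4.08217396e-01, -9.76609574e-06]), 'contact_force': array([-0.29332318, -0.53330401,  0.0892079 ]), 'wrist_torque': array([-0.00383443, -0.0311397 , -0.01675819]), 'grip_force': 0.0, 'opening': 0.08569393770034242}
```

View pics/top0.png

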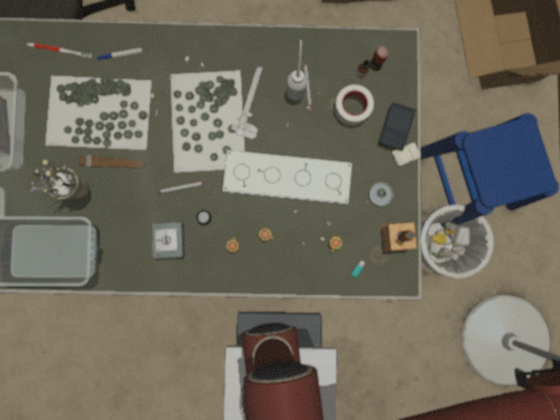

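View pics/scene0.png

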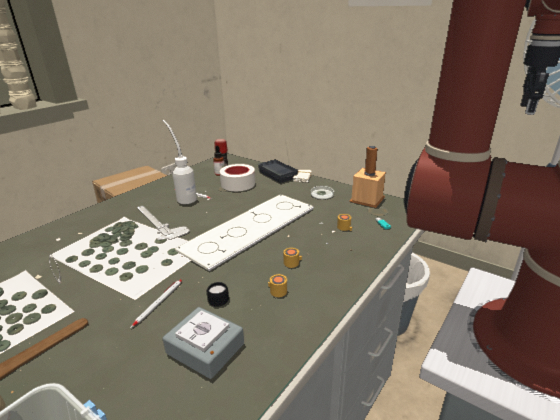

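The top view shows three holders at (232,245), (265,234) and (336,243), the box at (167,240), the stand at (402,238), and the deck around (288,177) with four stations. The loupe is at (204,217), the pen at (181,187), the dish at (381,194) and the memory stick at (358,269).

Run:
```python
from h import *
im,K,C=load('top0')
def p(n,uv,z): print(n,ray(K,C,uv,z).round(4).tolist())
hsv=cv2.cvtColor(im,cv2.COLOR_BGR2HSV)
m=cv2.inRange(hsv,(8,110,90),(28,255,255));n,l,s,c=cv2.connectedComponentsWithStats(m)
for i in range(1,n):
    if s[i,4]>25:print(c[i],s[i],ray(K,C,c[i],.03).round(3))
p('box',(167,240),.046);p('stand+driver top',[(402,238),(408,237)],.08);
g=cv2.inRange(hsv,(0,0,150),(180,60,255));n,l,s,c=cv2.connectedComponentsWithStats(g)
for i in range(1,n):
    if 3000<s[i,4]<7000 :print('white',c[i],s[i],ray(K,C,c[i],.012),cv2.minAreaRect(np.argwhere(l==i)[:,::-1].astype(np.float32)))
a=cv2.resize(im[145:210,215:360],None,fx=5,fy=5,interpolation=2);b=cv2.resize(im[205:285,140:220],None,fx=3,fy=3,interpolation=2)
c=cv2.resize(im[205:285,320:425],None,fx=3,fy=3,interpolation=2)
o=np.zeros((570,730,3),np.uint8);o[:325,:725]=a;o[328:568,:240]=b;o[328:568,260:575]=c;cv2.imwrite('pics/c1.png',o)
to((.3,-.33,.25))
```

```text
[524.89285714  69.17857143] [521  67  11   7  28] [[ 0.977 -0.708  0.03 ]]
[ 81.87179487 160.51282051] [ 79 157   6   8  39] [[0.674 0.586 0.03 ]]
[109.87747036 161.91699605] [ 92 157  42  10 253] [[0.671 0.506 0.03 ]]
[399.14285714 224.54285714] [392 223  14   5  35] [[ 0.507 -0.332  0.03 ]]
[386.07692308 225.57692308] [382 224   9   5  26] [[ 0.503 -0.294  0.03 ]]
[264.88 234.33] [259 228  13  13 100] [[0.471 0.054 0.03 ]]
[405.92156863 230.74509804] [397 228  17  10  51] [[ 0.489 -0.352  0.03 ]]
[448.6969697  231.18181818] [445 229   9   5  33] [[ 0.491 -0.475  0.03 ]]
[399.00840336 242.51680672] [388 230  27  21 238] [[ 0.455 -0.332  0.03 ]]
[439.07894737 238.1754386 ] [432 233  14  11 114] [[ 0.47  -0.447  0.03 ]]
[232.27192982 245.31578947] [226 237  13  16 114] [[0.438 0.146 0.03 ]]
[334.85714286 242.89915966] [329 237  13  14 119] [[ 0.451 -0.147  0.03 ]]
box [[0.4493, 0.3288, 0.046]]
stand+driver top [[0.4666, -0.3273, 0.08], [0.4697, -0.344, 0.08]]
white [ 96.98772679 114.1635539 ] [  46   76  107   73 3748] [[0.8162596  0.55655307 0.012     ]] ((99.14054107666016, 112.09550476074219), (104.03956604003906, 68.93547821044922), 2.7702157497406006)
white [504.0451417  337.47388664] [ 464  296   85   88 4940] [[ 0.1894346  -0.63820331  0.012     ]] ((506.0, 338.5), (83.210693359375, 82.13096618652344), 59.74356460571289)
pos [ 0.1611 -0.6033  0.2302] rotY deg -75.06 zax [-2.0e-04  1.9e-03 -1.0e+00] q6 -0.119
shift [ 0.2047 -0.2283 -0.0193]
```

View pics/c1.png

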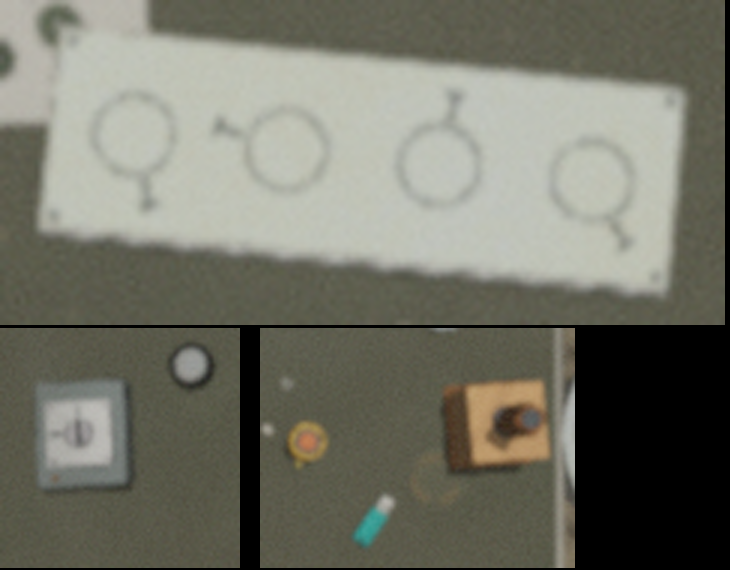

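Deck circles (in 5x crop pixels) are at (133,133), (287,149), (440,165) and (592,180), with marks at (148,207), (220,128), (455,96) and (626,245). The stand's hole is near full-image (403,237), which gives about (0.469,-0.329). I'll go above the stand for a close look.

```bash
python3 -m jog '[[[0.32,-0.197,-0.13],[0,0,0]],[[0.32,-0.197,-0.13],[0,0,0]],[[0.32,-0.197,-0.13],[0,0,0]],[[0.32,-0.197,-0.13],[0,0,0]],[[0.32,-0.197,-0.13],[0,0,0]]]'
python3 - <<'E'
from h import *
to((.42,-.33,.36),np.pi/2)
print(np.array(optics.get_image('wrist')['mount']).round(3))
E
```

```text
t: 0.6
tool_pos: [0.3244, -0.4306, 0.3131]
tool_rot: [-3.114, -0.408, 0.0]
contact_force: [0.7, -0.4, -0.6]
opening: 0.0852
grip_force: 0.0
pos [ 0.3244 -0.4306  0.3131] rotY deg -75.08 zax [-2.e-04  6.e-04 -1.e+00] q6 0.247
shift [ 0.1182 -0.0726 -0.0468]
turn [-6.000e-04  1.000e-04  2.603e-01]
[[-0.    -0.948 -0.318  0.082]
 [ 1.    -0.    -0.     0.   ]
 [ 0.    -0.318  0.948 -0.143]
 [ 0.     0.     0.     1.   ]]
```

```bash
python3 -m jog '[[[0.166,-0.085,-0.047],[0,0,0.13]],[[0.166,-0.085,-0.047],[0,0,0.26]],[[0.166,-0.085,-0.047],[0,0,0.26]],[[0.166,-0.085,-0.047],[0,0,0.26]],[[0.166,-0.085,-0.047],[0,0,0.26]]]'
python3 - <<'E'
from h import *
im,K,C=snap('wrist','w1');print(K[0,0],C[:3,3])
E
```

```text
t: 1.15
tool_pos: [0.465, -0.3046, 0.3615]
tool_rot: [3.141, 0.011, 0.004]
contact_force: [-0.4, -0.7, 0.2]
opening: 0.0852
grip_force: 0.0
294.3589672573457 [ 0.546879   -0.30435681  0.50490508]
```

View pics/w1.png

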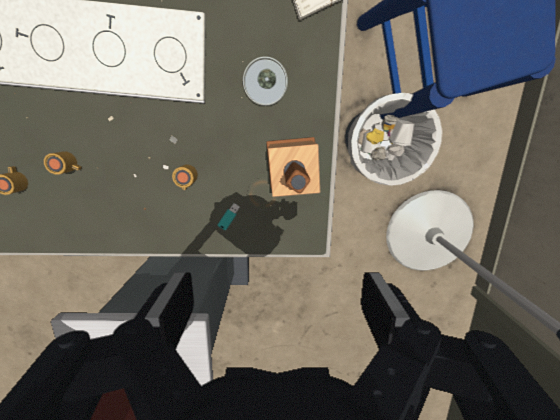

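The stand block's top spans about (269,153)–(321,195), with the dark handle standing at (297,180). All three holders, the deck and the stick are visible.

Run:
```python
from h import *
im,K,C=load('w1')
cv2.imwrite('pics/c2.png',cv2.resize(im[130:205,255:335],None,fx=7,fy=7,interpolation=2))
print(ray(K,C,[(269,153),(317,143),(321,190),(272,196)],.08).round(4));print(ray(K,C,(297,183),.158))
```

```text
[[ 0.4994 -0.2938  0.08  ]
 [ 0.5137 -0.3613  0.08  ]
 [ 0.4461 -0.3705  0.08  ]
 [ 0.4365 -0.2981  0.08  ]]
[[ 0.47300548 -0.32918215  0.158     ]]
```

View pics/c2.png

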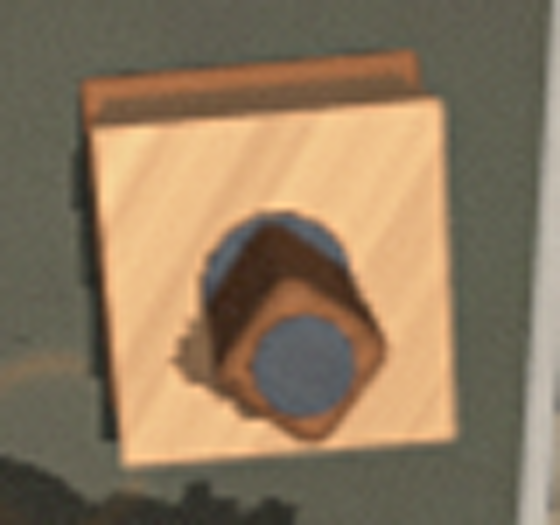

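Run:
```python
from h import *
im,K,C=load('w1')
f=lambda a,z:ray(K,C,np.array(a)/7+(255-.4,130-.4),z)
h=f([(290,280),(384,348),(312,440),(218,368)],.158);b=f([(92,128),(442,98),(455,438),(122,466)],.08)
for q in(h,b):
    print(q.round(4).tolist(),'mean',q.mean(0).round(4))
    e=np.roll(q,-1,0)-q;print(np.linalg.norm(e,axis=1).round(4),(np.degrees(np.arctan2(e[:,1],e[:,0]))%90).round(1))
import math
a=np.mean(np.degrees(np.arctan2(*(np.roll(h,-1,0)-h).T[[1,0]]))%90)
for y in(a,a+90): to((*b.mean(0)[:2],.22),np.radians(y))
# rough box and stations from top
im,K,C=load('top0')
s=ray(K,C,np.array([(133,133),(287,149),(440,165),(592,180)])/5+(214.6,144.6),.012);k=ray(K,C,np.array([(148,207),(220,128),(455,96),(626,245)])/5+(214.6,144.6),.012)
print(s.round(3),np.degrees(np.arctan2(*(k-s).T[[1,0]])).round(0))
```

```text
[[0.4891, -0.3276, 0.158], [0.4776, -0.3439, 0.158], [0.4614, -0.3321, 0.158], [0.4739, -0.3157, 0.158]] mean [ 0.4755 -0.3298  0.158 ]
[0.02   0.02   0.0207 0.0193] [54.9 54.  52.7 51.9]
[[0.5065, -0.292, 0.08], [0.5129, -0.3623, 0.08], [0.4428, -0.3686, 0.08], [0.4362, -0.2982, 0.08]] mean [ 0.4746 -0.3303  0.08  ]
[0.0706 0.0704 0.0708 0.0706] [5.2 5.1 5.3 5. ]
pos [ 0.4634 -0.3061  0.3604] rotY deg -89.72 zax [ 4.e-04 -6.e-04 -1.e+00] q6 0.848
shift [0.0111 0.0242 0.1404]
turn [ 4.000e-04 -6.000e-04  6.445e-01]
pos [ 0.4634 -0.3061  0.3604] rotY deg -89.72 zax [ 4.e-04 -6.e-04 -1.e+00] q6 0.848
shift [0.0111 0.0242 0.1404]
turn [ 7.000e-04 -1.000e-04 -9.263e-01]
[[ 0.655  0.128  0.012]
 [ 0.648  0.037  0.012]
 [ 0.64  -0.053  0.012]
 [ 0.633 -0.142  0.012]] [-167.   74.  -11. -152.]
```

```bash
python3 -m jog '[[[0.011,0.024,0.05],[0,0,-0.149]],[[0.011,0.024,0.10],[0,0,-0.298]],[[0.011,0.024,0.12],[0,0,-0.447]],[[0.011,0.024,0.14],[0,0,-0.596]],[[0.011,0.024,0.14],[0,0,-0.745]]]'
python3 -m jog '[[[0,0,0],[0,0,-0.149]],[[0,0,0],[0,0,-0.181]],[[0,0,0],[0,0,-0.181]]]'
python3 - <<'E'
from h import *
to((.4745,-.3300,.105),np.radians(143.4))
E
```

```text
t: 1.7
tool_pos: [0.4697, -0.3308, 0.2139]
tool_rot: [-2.915, -1.147, 0.008]
contact_force: [0.5, -0.7, 0.3]
opening: 0.0856
grip_force: 0.0
t: 2.0
tool_pos: [0.4717, -0.3322, 0.2189]
tool_rot: [-2.81, -1.401, 0.002]
contact_force: [0.3, 0.2, 0.3]
opening: 0.0857
grip_force: 0.0
pos [ 0.4717 -0.3322  0.2189] rotY deg -37.02 zax [-1.6e-03  9.0e-04 -1.0e+00] q6 -0.096
shift [0.0035 0.0011 0.1139]
turn [-0.0018  0.0003 -0.0073]
```

```bash
python3 -m jog '[[[0.002,0,0.04],[0,0,0]],[[0.002,0,0.08],[0,0,0]],[[0.002,0,0.114],[0,0,0]],[[0.002,0,0.114],[0,0,0]],[[0.002,0,0.114],[0,0,0]]]'
python3 -m jog '[[[0,0,0],[0,0,0]],[[0,0,0],[0,0,0]],[[0,0,0],[0,0,0]],[[0,0,0],[0,0,0]],[[0,0,0],[0,0,0]]]' 0.1 60
python3 -m jog '[[[0,0,0],[0,0,0]],[[0,0,0],[0,0,0]],[[0,0,0],[0,0,0]]]'
```

```text
t: 2.5
tool_pos: [0.4736, -0.3301, 0.1058]
tool_rot: [-2.81, -1.402, 0.001]
contact_force: [0.1, -0.1, 1.0]
opening: 0.0856
grip_force: 0.0
t: 3.0
tool_pos: [0.4749, -0.3302, 0.1072]
tool_rot: [2.809, 1.404, 0.001]
contact_force: [-1.1, 0.3, 3.7]
opening: 0.0234
grip_force: 59.4
t: 3.3
tool_pos: [0.4748, -0.3302, 0.1072]
tool_rot: [2.809, 1.404, 0.001]
contact_force: [-0.8, 1.3, 5.1]
opening: 0.0228
grip_force: 59.5
```

```bash
python3 -m jog '[[[0,0,-0.04],[0,0,0]],[[0,0,-0.09],[0,0,0]],[[0,0,-0.14],[0,0,0]],[[0,0,-0.18],[0,0,0]],[[0,0,-0.18],[0,0,0]]]'
python3 - <<'E'
from h import *
snap('wrist','w2');to((.40,.15,.287))
E
```

```text
t: 3.8
tool_pos: [0.4765, -0.3316, 0.2938]
tool_rot: [2.8, 1.399, 0.007]
contact_force: [0.2, -0.4, -0.5]
opening: 0.0234
grip_force: 61.2
pos [ 0.4754 -0.3307  0.2896] rotY deg -36.89 zax [ 0.0047 -0.0044 -1.    ] q6 -0.092
shift [ 3.392e-01 -3.489e-01  2.000e-04]
```

View pics/w2.png

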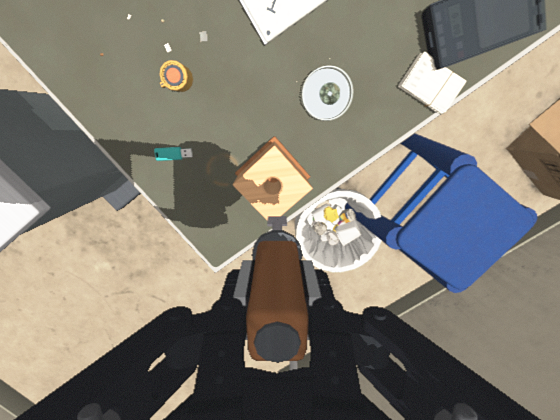

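The blade at (277,224) is about 20 px wide along the image horizontal. That puts the blade's width along tool y, so tool y must align with the slot. I'll move toward the box.

```bash
for i in 1; do python3 -m jog '[[[0.035,-0.035,0],[0,0,0]],[[0.07,-0.07,0],[0,0,0]],[[0.105,-0.105,0],[0,0,0]],[[0.14,-0.14,0],[0,0,0]],[[0.175,-0.175,0],[0,0,0]]]'; done
python3 -m jog '[[[0.035,-0.035,0],[0,0,0]],[[0.07,-0.07,0],[0,0,0]],[[0.105,-0.105,0],[0,0,0]],[[0.14,-0.14,0],[0,0,0]],[[0.175,-0.175,0],[0,0,0]]]'
python3 - <<'E'
from h import *
to((.40,.265,.287),np.radians(143.4))
E
```

```text
t: 4.35
tool_pos: [0.4377, -0.0827, 0.2826]
tool_rot: [-2.807, -1.401, 0.005]
contact_force: [1.5, 1.1, -1.6]
opening: 0.0235
grip_force: 61.0
t: 4.85
tool_pos: [0.4027, 0.1619, 0.2829]
tool_rot: [-2.81, -1.404, 0.006]
contact_force: [1.3, -0.7, -2.4]
opening: 0.0235
grip_force: 61.0
pos [0.4027 0.1619 0.2829] rotY deg -36.91 zax [-0.004 -0.001 -1.   ] q6 0.855
shift [ 0.0808 -0.0641 -0.0041]
turn [-0.0026  0.0032 -0.0053]
```

```bash
python3 -m jog '[[[0.04,-0.032,0],[0,0,0]],[[0.07,-0.055,0],[0,0,0]],[[0.07,-0.055,0],[0,0,0]],[[0.07,-0.055,0],[0,0,0]]]'
python3 - <<'E'
from h import *
im,K,C=snap('wrist','w3')
to((.40,.265,.287),np.radians(143.4))
uv=proj(K,C,[(.449,.329,.046)])[0];print(uv)
x,y=uv.astype(int);cv2.imwrite('pics/c3.png',cv2.resize(im[max(0,y-60):y+60,max(0,x-80):x+80],None,fx=5,fy=5,interpolation=2))
E
```

```text
t: 5.25
tool_pos: [0.4013, 0.2494, 0.283]
tool_rot: [2.809, 1.407, -0.008]
contact_force: [-0.6, -1.2, -1.8]
opening: 0.0235
grip_force: 61.1
pos [0.4017 0.2487 0.2836] rotY deg -36.87 zax [-0.0038 -0.0021 -1.    ] q6 1.041
shift [ 0.0119 -0.0112 -0.0034]
turn [-0.0017  0.004  -0.0048]
[268.91854635 106.81496471]
```

View pics/c3.png

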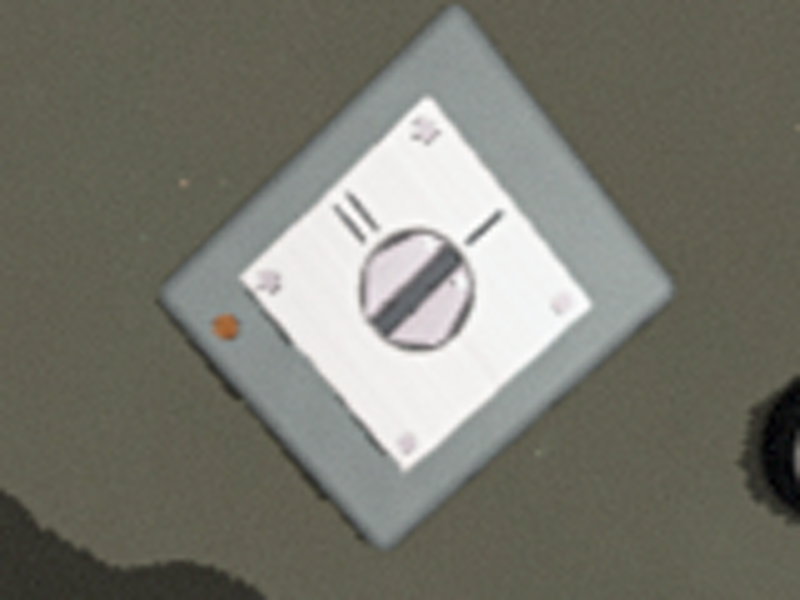

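The selector is at crop (417,290) with the slot along (378,327)–(457,253) toward the single line. The plate corners are (429,96), (592,303), (405,470) and (240,278).

Run:
```python
from h import *
im,K,C=load('w3')
f=lambda a,z:ray(K,C,np.array(a)/5+(188-.4,46-.4),z)
q=f([(429,96),(592,303),(405,470),(240,278)],.046);e=np.roll(q,-1,0)-q
print(q.mean(0),np.linalg.norm(e,axis=1).round(4),np.degrees(np.arctan2(e[:,1],e[:,0])).round(1))
s=f([(417,290),(378,327),(457,253)],.046);print(s.round(4),np.degrees(np.arctan2(*(s[2]-s[1])[[1,0]])))
M=R.from_rotvec(ctrl.get_obs()['tool_rot']).as_matrix();p=np.array(ctrl.get_obs()['tool_pos'])
for d in(.087,.097):
  for y in(-.008,0,.008): print(d,y,proj(K,C,p+M@[0,y,d]).round(1))
g=cv2.cvtColor(im[195:250,250:310],cv2.COLOR_BGR2GRAY)
cv2.imwrite('pics/c4.png',cv2.resize(im[195:250,245:315],None,fx=8,fy=8,interpolation=2))
```

```text
[0.45306864 0.33040677 0.046     ] [0.0598 0.0602 0.0597 0.0603] [ -85.7 -176.1   94.4    4. ]
[[0.4532 0.3304 0.046 ]
 [0.4405 0.3294 0.046 ]
 [0.4659 0.3313 0.046 ]] 4.2739479665446405
0.087 -0.008 [[267.3 221.3]]
0.087 0 [[277.  221.4]]
0.087 0.008 [[286.7 221.4]]
0.097 -0.008 [[267.7 217.4]]
0.097 0 [[277.  217.4]]
0.097 0.008 [[286.3 217.5]]
```

View pics/c4.png

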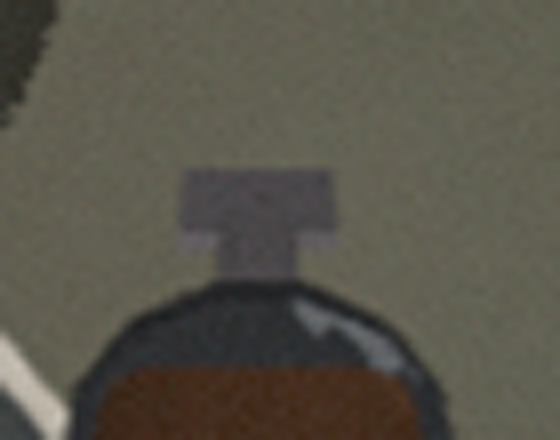

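```bash
python3 -m jog '[[[0.02,-0.005,0],[0,0,-0.145]],[[0.04,-0.006,0],[0,0,-0.29]],[[0.06,-0.007,0],[0,0,-0.435]],[[0.08,-0.007,0],[0,0,-0.58]],[[0.096,-0.008,0],[0,0,-0.717]]]'
python3 -m jog '[[[0,0,0],[0,0,0]],[[0,0,0],[0,0,0]]]'
python3 - <<'E'
from h import *
im,K,C=snap('wrist','w4')
to((.4532,.3304,.287),np.radians(4.2))
print(proj(K,C,[(.4532,.3304,.046)]))
E
```

```text
t: 5.8
tool_pos: [0.4547, 0.3296, 0.2849]
tool_rot: [-2.135, -2.304, 0.003]
contact_force: [0.7, -1.5, -1.9]
opening: 0.0233
grip_force: 61.1
t: 6.0
tool_pos: [0.4539, 0.3294, 0.2852]
tool_rot: [-2.144, -2.296, 0.003]
contact_force: [-0.0, 0.7, -1.2]
opening: 0.0235
grip_force: 61.2
pos [0.4538 0.3294 0.2854] rotY deg 3.97 zax [-1.e-03 -9.e-04 -1.e+00] q6 0.426
shift [ 0.001  -0.0005 -0.0016]
turn [-0.0011  0.0009 -0.0041]
[[276.28473026 180.99657986]]
```

```bash
python3 -m jog '[[[0,-0.0005,0.04],[0,0,-0.004]],[[0,-0.0005,0.08],[0,0,-0.004]],[[0,-0.0005,0.115],[0,0,-0.004]],[[0,-0.0005,0.115],[0,0,-0.004]],[[0,-0.0005,0.115],[0,0,-0.004]]]'
python3 - <<'E'
from h import *
im,K,C=snap('wrist','w5')
to((.4532,.3304,.150),np.radians(4.2))
cv2.imwrite('pics/c5.png',cv2.resize(im[160:260,225:330],None,fx=5.7,fy=5.7,interpolation=2))
E
```

```text
t: 6.55
tool_pos: [0.4531, 0.3301, 0.1713]
tool_rot: [-2.136, -2.303, 0.001]
contact_force: [0.2, 0.6, -0.3]
opening: 0.0232
grip_force: 61.1
pos [0.4542 0.3308 0.1733] rotY deg 4.34 zax [ 0.0026  0.0014 -1.    ] q6 0.421
shift [-0.0004 -0.0011  0.0233]
turn [ 0.0027 -0.0012  0.0024]
```

View pics/c5.png

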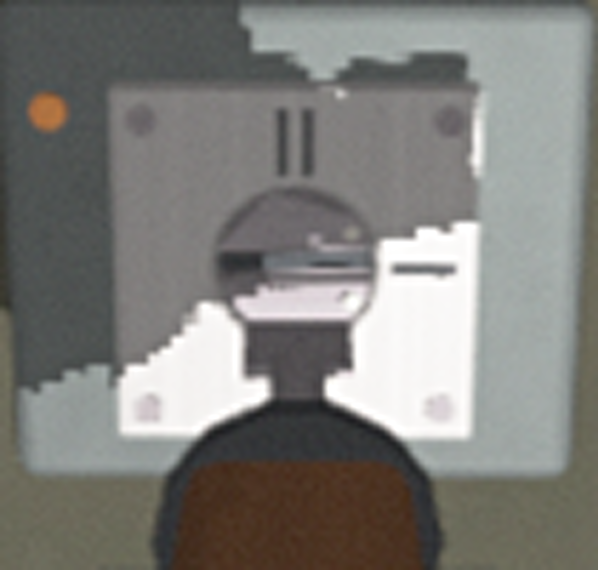

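The blade's end is at crop (298,322) above the slot centre (297,263), and they are parallel. I'll compute the lateral offset.

Run:
```python
from h import *
im,K,C=load('w5')
f=lambda a,z:ray(K,C,np.array(a)/5.7+(225-.4,160-.4),z)[0]
b=f((298,322),.0747);s=f((297,263),.046);print(b.round(4),s.round(4))
M=R.from_rotvec(ctrl.get_obs()['tool_rot']).as_matrix();print((M.T@(s-b)).round(4))
```

```text
[0.4535 0.3306 0.0747] [0.4533 0.3313 0.046 ]
[ 0.0007 -0.0003  0.0287]
```

```bash
python3 -m jog '[[[0.0005,0,0.015],[0,0,0]],[[0.0005,0,0.026],[0,0,0]],[[0.0005,0,0.030],[0,0,0]],[[0.0005,0,0.034],[0,0,0]],[[0.0005,0,0.034],[0,0,0]]]'
python3 -m jog '[[[0,0,0],[0,0,0]],[[0,0,0],[0,0,0]]]'
```

```text
t: 7.1
tool_pos: [0.4529, 0.3312, 0.1363]
tool_rot: [-2.134, -2.305, 0.002]
contact_force: [-0.6, -0.0, -1.3]
opening: 0.0236
grip_force: 61.1
t: 7.3
tool_pos: [0.4536, 0.3315, 0.1375]
tool_rot: [2.134, 2.305, 0.001]
contact_force: [0.6, 0.5, -1.7]
opening: 0.0235
grip_force: 61.1
```

```bash
python3 -m jog '[[[0,0,0],[0,0,-0.14]],[[0,0,0],[0,0,-0.28]],[[0,0,0],[0,0,-0.42]],[[0,0,0],[0,0,-0.56]],[[0,0,0],[0,0,-0.70]]]'
python3 -m jog '[[[0,0,0],[0,0,-0.14]],[[0,0,0],[0,0,-0.28]],[[0,0,0],[0,0,-0.42]],[[0,0,0],[0,0,-0.56]],[[0,0,0],[0,0,-0.70]]]'
python3 -m jog '[[[0,0,0],[0,0,-0.10]],[[0,0,0],[0,0,-0.20]],[[0,0,0],[0,0,-0.26]],[[0,0,0],[0,0,-0.30]],[[0,0,0],[0,0,-0.30]]]'
python3 - <<'E'
from h import *
to((.4532,.3304,.150),np.radians(94.2));print(ctrl.get_obs()['wrist_torque'].round(3))
E
```

```text
t: 7.8
tool_pos: [0.4538, 0.3314, 0.1376]
tool_rot: [1.206, 2.9, 0.001]
contact_force: [-0.5, -0.0, -1.6]
opening: 0.0233
grip_force: 61.0
t: 8.3
tool_pos: [0.4533, 0.332, 0.1375]
tool_rot: [0.139, 3.138, 0.003]
contact_force: [-0.1, 1.3, -1.3]
opening: 0.0232
grip_force: 61.1
t: 8.8
tool_pos: [0.453, 0.3321, 0.1375]
tool_rot: [0.323, -3.125, -0.003]
contact_force: [-1.8, 1.9, -0.6]
opening: 0.0236
grip_force: 61.2
pos [0.453  0.3321 0.1375] rotY deg 101.8 zax [-5.0e-04  1.9e-03 -1.0e+00] q6 -1.278
shift [ 0.0002 -0.0017 -0.0125]
turn [ 0.002  -0.0002  0.1326]
[ 0.567  0.434 -0.064]
```

```bash
python3 -m jog '[[[0,0,0],[0,0,-0.03]],[[0,0,0],[0,0,-0.06]],[[0,0,0],[0,0,-0.06]]]'
python3 - <<'E'
from h import *
to((.4532,.3304,.150),np.radians(94.2));print(ctrl.get_obs()['wrist_torque'].round(3))
E
```

```text
t: 9.1
tool_pos: [0.4531, 0.3319, 0.1375]
tool_rot: [0.418, -3.114, -0.002]
contact_force: [-2.8, 3.9, 1.5]
opening: 0.0233
grip_force: 61.4
pos [0.4531 0.3319 0.1375] rotY deg 105.28 zax [-4.0e-04  1.5e-03 -1.0e+00] q6 -1.339
shift [ 0.0003 -0.0015 -0.0125]
turn [ 1.500e-03 -1.000e-04  1.935e-01]
[ 0.956  0.805 -0.029]
```

```bash
python3 -m jog '[[[0,0,0],[0,0,0.12]],[[0,0,0],[0,0,0.18]],[[0,0,-0.03],[0,0,0.18]],[[0,0,-0.08],[0,0,0.18]],[[0,0,-0.11],[0,0,0.18]]]'
python3 -m jog '[[[-0.05,0,0],[0,0,0]],[[-0.06,0,0],[0,0,0]],[[-0.06,0,0],[0,0,0]]]'
python3 - <<'E'
from h import *
im,K,C=snap('wrist','w6')
to((.4745,-.33,.29),np.radians(143.4))
uv=proj(K,C,[(.4532,.3306,.046)])[0].astype(int);print(uv,ctrl.get_obs()['wrist_torque'].round(3))
x,y=uv;cv2.imwrite('pics/c6.png',cv2.resize(im[max(0,y-40):y+130,max(0,x-60):x+60],None,fx=3.5,fy=3.5,interpolation=2))
E
```

```text
t: 9.6
tool_pos: [0.4548, 0.3308, 0.2504]
tool_rot: [-0.134, 3.134, -0.001]
contact_force: [0.6, 0.6, -0.5]
opening: 0.0236
grip_force: 61.1
t: 9.9
tool_pos: [0.5144, 0.3353, 0.246]
tool_rot: [0.133, -3.138, 0.004]
contact_force: [-0.3, 0.4, -1.7]
opening: 0.0235
grip_force: 61.2
pos [0.5132 0.3355 0.2457] rotY deg 94.88 zax [-0.0017 -0.0022 -1.    ] q6 -1.198
shift [ 0.0952 -0.6599 -0.0427]
turn [-0.0011 -0.0027 -0.8469]
[278 135] [-0.04   0.027 -0.019]
```

View pics/c6.png

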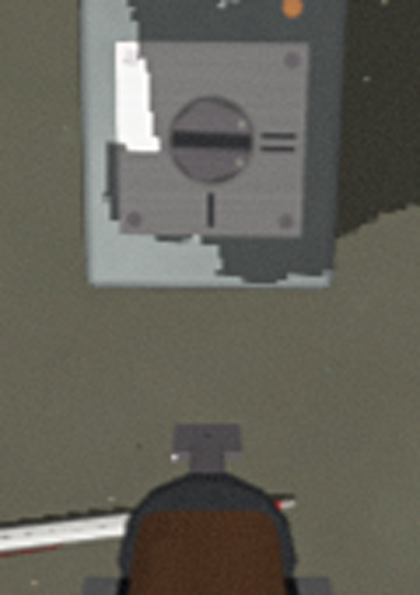

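The slot now lies level at (172,137)–(250,140), with its dots at the double line. I'll quantify the angle.

Run:
```python
from h import *
im,K,C=load('w6')
y0,x0=135-40,278-60
sub=im[y0+25:y0+53,x0+45:x0+76];g=cv2.cvtColor(sub,cv2.COLOR_BGR2GRAY)
print(g.min(),np.median(g))
m=(g<60).astype(np.uint8);n,l,s,c=cv2.connectedComponentsWithStats(m);print(s)
i=1+np.argmax(s[1:,4]);pt=np.argwhere(l==i)[:,::-1]+(x0+45,y0+25)
w=ray(K,C,pt,.046)[:,:2];w=w[np.linalg.norm(w-[.4532,.3306],axis=1)<.011];u,sv,vt=np.linalg.svd(w-w.mean(0));print(w.mean(0),sv,np.degrees(np.arctan2(vt[0,1],vt[0,0]))%180)
q=ray(K,C,np.array([(115,42),(308,42),(302,237),(120,233)])/3.5+(x0-.4,y0-.4),.046);e=np.roll(q,-1,0)-q;print(np.linalg.norm(e,axis=1),(np.degrees(np.arctan2(e[:,1],e[:,0]))%90))
```

```text
44 103.0
[[  0   0  31  28 794]
 [  5  13  21   5  74]]
[0.45222105 0.32976886] [0.04998618 0.00884747] 92.68740803214395
[0.06033805 0.06059755 0.06027315 0.05930608] [4.82727938 4.72809053 3.59959335 4.80199803]
```

The selector sits within about 2° of load. I'll take the screwdriver back to its stand.

```bash
python3 -m jog '[[[0.02,-0.04,-0.03],[0,0,0.14]],[[0.04,-0.08,-0.045],[0,0,0.28]],[[0.05,-0.12,-0.045],[0,0,0.42]],[[0.06,-0.16,-0.045],[0,0,0.56]],[[0.06,-0.20,-0.045],[0,0,0.70]]]'
python3 - <<'E'
from h import *
to((.4745,-.33,.29),np.radians(143.4))
E
```

```text
t: 10.45
tool_pos: [0.4683, 0.1308, 0.2915]
tool_rot: [-0.956, -2.993, 0.002]
contact_force: [0.3, -0.0, -0.7]
opening: 0.0231
grip_force: 61.2
pos [0.4683 0.1308 0.2915] rotY deg 54.58 zax [-5.e-04 -9.e-04 -1.e+00] q6 -0.833
shift [-0.2721 -0.3719  0.0019]
turn [-1.0000e-03 -7.0000e-04 -1.5502e+00]
```

```bash
python3 -m jog '[[[-0.026,-0.036,0],[0,0,0.14]],[[-0.052,-0.072,0],[0,0,0.28]],[[-0.078,-0.108,0],[0,0,0.42]],[[-0.104,-0.144,0],[0,0,0.56]],[[-0.13,-0.18,0],[0,0,0.70]]]'
python3 - <<'E'
from h import *
to((.4745,-.33,.29),np.radians(-36.6+40))
E
```

```text
t: 10.95
tool_pos: [0.4716, -0.0912, 0.2912]
tool_rot: [-1.925, -2.482, 0.002]
contact_force: [1.3, 0.5, -1.5]
opening: 0.0234
grip_force: 61.2
pos [ 0.4716 -0.0912  0.2912] rotY deg 14.42 zax [-1.e-03 -4.e-04 -1.e+00] q6 -0.597
shift [-0.232  -0.0567  0.0013]
turn [-0.0011  0.0003  0.1924]
```

```bash
python3 -m jog '[[[-0.046,-0.011,0],[0,0,0.14]],[[-0.092,-0.022,0],[0,0,0.28]],[[-0.138,-0.034,0],[0,0,0.42]],[[-0.184,-0.045,0],[0,0,0.56]],[[-0.225,-0.055,0],[0,0,0.70]]]'
python3 -m jog '[[[0,0,0],[0,0,0.14]],[[0,0,0],[0,0,0.19]],[[0,0,0],[0,0,0.19]]]'
python3 - <<'E'
from h import *
snap('wrist','w7')
to((.4745,-.33,.29),np.radians(-36.6))
im,K,C=load('w7')
print(proj(K,C,[(.4745,-.33,.08)]))
E
```

```text
t: 11.45
tool_pos: [0.4758, -0.3229, 0.2912]
tool_rot: [-2.66, -1.67, 0.002]
contact_force: [0.7, 0.3, -0.4]
opening: 0.0231
grip_force: 61.2
t: 11.75
tool_pos: [0.4762, -0.3211, 0.291]
tool_rot: [-2.801, -1.419, 0.002]
contact_force: [-0.4, 0.4, -1.1]
opening: 0.0233
grip_force: 61.2
pos [ 0.4764 -0.3209  0.2912] rotY deg -36.19 zax [-1.5e-03  6.0e-04 -1.0e+00] q6 -0.09
shift [-0.0085  0.0039  0.0012]
turn [-0.0015  0.0004  0.0071]
[[279.86925128 193.54065386]]
```

```bash
python3 -m jog '[[[-0.0085,0.0042,0],[0,0,0]],[[-0.0085,0.0042,0.04],[0,0,0]],[[-0.0085,0.0042,0.08],[0,0,0]],[[-0.0085,0.0042,0.09],[0,0,0]],[[-0.0085,0.0042,0.09],[0,0,0]]]'
python3 - <<'E'
from h import *
to((.4748,-.3302,.108),np.radians(-36.6))
E
```

```text
t: 12.3
tool_pos: [0.4743, -0.33, 0.1998]
tool_rot: [-2.798, -1.419, 0.003]
contact_force: [-0.1, 0.4, -0.9]
opening: 0.0236
grip_force: 61.1
pos [ 0.4743 -0.33    0.1998] rotY deg -36.23 zax [-0.0037  0.0029 -1.    ] q6 -0.104
shift [0.0001 0.0009 0.0918]
turn [-0.0047 -0.0002  0.0064]
```

```bash
python3 -m jog '[[[0,0.0005,0.025],[0,0,0]],[[0,0.0005,0.05],[0,0,0]],[[0,0.0005,0.075],[0,0,0]],[[0,0.0005,0.091],[0,0,0]],[[0,0.0005,0.091],[0,0,0]]]'
python3 -m jog '[[[0,0,0],[0,0,0]],[[0,0,0],[0,0,0]],[[0,0,0],[0,0,0]],[[0,0,0],[0,0,0]],[[0,0,0],[0,0,0]]]' 1
```

```text
t: 12.8
tool_pos: [0.481, -0.3364, 0.1333]
tool_rot: [2.789, 1.416, 0.004]
contact_force: [-18.6, 13.2, 55.8]
opening: 0.0236
grip_force: 82.7
t: 13.3
tool_pos: [0.4761, -0.3313, 0.1111]
tool_rot: [2.802, 1.42, 0.0]
contact_force: [-0.7, -0.1, 3.3]
opening: 0.0856
grip_force: 0.0
```

Run:
```python
from h import *
im,K,C=snap('wrist','w8');a=im[60:420,100:460]
im2,K2,C2=snap('scene','s8');x,y=proj(K2,C2,[(.4745,-.33,.12)])[0].astype(int);print(x,y)
b=cv2.resize(im2[y-60:y+60,x-60:x+60],(360,360),interpolation=2);cv2.imwrite('pics/c8.png',np.hstack([a,b]))
```

```text
370 159
```

View pics/c8.png

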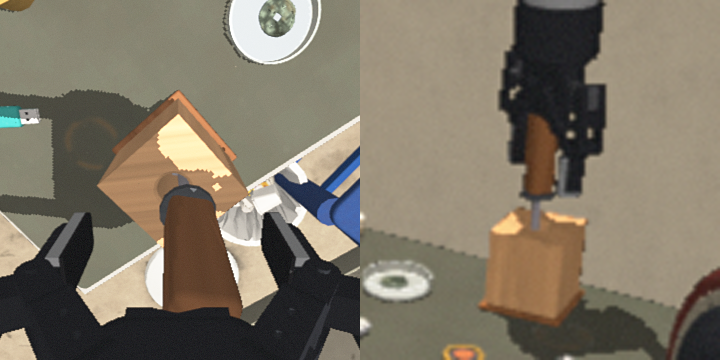

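The driver is still in the hole, but its flange is about 25 mm high and it is leaning, probably pinned under the palm. I'll raise the open gripper and check numerically against the first scene image.

```bash
cat > hd.py <<'E'
from h import *
def handle(im,K,C):
    # dark brown/flange region around the stand in the scene camera
    hsv=cv2.cvtColor(im,cv2.COLOR_BGR2HSV);x,y=proj(K,C,[(.4745,-.33,.12)])[0].astype(int)
    x0,y0=x-35,y-45;h=hsv[y0:y0+90,x0:x0+70]
    m=cv2.inRange(h,(3,90,20),(18,255,150));n,l,s,c=cv2.connectedComponentsWithStats(m)
    for i in range(1,n):
        if s[i,4]>40:print('comp',s[i,:4]+[x0,y0,0,0],s[i,4],c[i]+[x0,y0],'angle',round(np.degrees(np.arctan2(*(lambda v:v[::-1])(np.linalg.svd((p:=np.argwhere(l==i)[:,::-1])-p.mean(0),full_matrices=False)[2][0]))),1))
E
python3 -m jog '[[[0,0,-0.02],[0,0,0]],[[0,0,-0.05],[0,0,0]],[[0,0,-0.09],[0,0,0]],[[0,0,-0.13],[0,0,0]],[[0,0,-0.13],[0,0,0]]]'
python3 - <<'E'
from hd import *
handle(*load('scene0'));print();handle(*load('s8'));print();handle(*snap('scene','s9'))
im,K,C=load('s9')
print(proj(K,C,[(.4745,-.33,z) for z in(.08,.085,.158,.11,.185)]).round(1))
E
```

```text
t: 13.9
tool_pos: [0.4782, -0.3333, 0.2481]
tool_rot: [2.793, 1.415, 0.006]
contact_force: [-0.0, -0.3, 0.9]
opening: 0.0856
grip_force: 0.0
comp [365 148  13  26] 255 [370.72156863 160.49019608] angle 96.3
comp [375 175  10  29] 182 [379.93406593 190.37362637] angle 98.4
comp [349 200  20   4] 44 [357.88636364 201.79545455] angle 7.5

comp [365 137  11  27] 245 [369.53469388 150.50204082] angle 89.3
comp [360 168  26  36] 322 [376.39440994 183.73602484] angle 67.1
comp [349 200  20   4] 45 [357.88888889 201.75555556] angle 7.5

comp [365 137  11  27] 243 [370.11111111 150.26748971] angle 94.7
comp [369 170  16  34] 268 [378.17537313 185.99253731] angle 81.0
comp [349 196  20   8] 50 [358.74 201.3 ] angle -178.2
[[369.1 173.1]
 [369.3 171.4]
 [371.7 146.3]
 [370.1 163. ]
 [372.7 136.6]]
```

Run:
```python
from h import *
im,K,C=snap('wrist','w9');x,y=proj(K,C,[(.4745,-.33,.12)])[0].astype(int);print(x,y)
im2,K2,C2=load('s9');u,v=proj(K2,C2,[(.4745,-.33,.12)])[0].astype(int)
x0,y0=x-60,y-70;u0,v0=u-30,v-35;print(x0,y0,u0,v0)
cv2.imwrite('pics/c9.png',np.hstack([cv2.resize(im[y0:y0+120,x0:x0+120],(480,480),interpolation=2),cv2.resize(im2[v0:v0+80,u0:u0+50],(300,480),interpolation=2)]))
```

```text
271 207
211 137 340 124
```

View pics/c9.png

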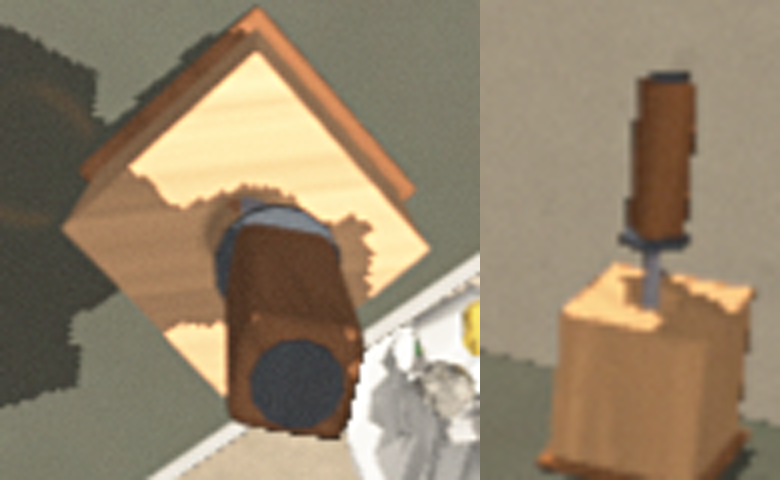

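Run:
```python
from h import *
_,K,C=load('w9');_,K2,C2=load('s9')
def tri(a,b):
    A,B=[],[]
    for (k,c),uv in(((K,C),a),((K2,C2),b)):
        P=k@np.linalg.inv(c)[:3];A+= [uv[0]*P[2]-P[0],uv[1]*P[2]-P[1]]
    x=np.linalg.svd(np.array(A))[2][-1];x=x[:3]/x[3];print(x.round(4),proj(K,C,x).round(1),proj(K2,C2,x).round(1),a,b);return x
t=tri((297/4+210.6,382/4+136.6),(371.4,136.6))
f=tri((278/4+210.6,255/4+136.6),(369,164))
d=t-f;print(d,np.linalg.norm(d),np.degrees(np.arctan2(np.hypot(*d[:2]),d[2])))
e=f-d/np.linalg.norm(d)*.0725;print('blade end',e)
to((.4745,-.33,.25),np.radians(-36.6))
```

```text
[ 0.4818 -0.3374  0.1817] [[284.4 233.1]] [[371.2 136.6]] (284.85, 232.1) (371.4, 136.6)
[ 0.4806 -0.3342  0.1042] [[279.2 202.4]] [[368.6 164.1]] (280.1, 200.35) (369, 164)
[ 0.00122949 -0.00320654  0.07753151] 0.0776075341708911 2.536197120992115
blade end [ 0.47944653 -0.33121043  0.03173078]
pos [ 0.4762 -0.3315  0.2417] rotY deg -36.27 zax [ 0.0011 -0.001  -1.    ] q6 -0.103
shift [ 0.0002 -0.0022 -0.0083]
turn [0.0015 0.0002 0.0058]
```

The driver is standing about 25 mm high, leaning 2.5°, with its axis about 7 mm off the hole centre. A blade corner is wedged. I'll regrasp it, lift it free, recentre and reinsert slowly.

```bash
python3 -m jog '[[[0,0.0065,0.04],[0,0,0]],[[0,0.0065,0.08],[0,0,0]],[[0,0.0065,0.108],[0,0,0]],[[0,0.0065,0.108],[0,0,0]],[[0,0.0065,0.108],[0,0,0]]]'
python3 -m jog '[[[0,0,0],[0,0,0]],[[0,0,0],[0,0,0]],[[0,0,0],[0,0,0]],[[0,0,0],[0,0,0]],[[0,0,0],[0,0,0]]]' 0.1 60
python3 -m jog '[[[0,0,-0.003],[0,0,0]],[[0,0,-0.006],[0,0,0]],[[0,0,-0.010],[0,0,0]],[[0,0,-0.010],[0,0,0]]]'
python3 - <<'E'
from h import *
to((.4748,-.3302,.19),np.radians(-36.6))
E
```

```text
t: 14.5
tool_pos: [0.4802, -0.3343, 0.1313]
tool_rot: [-2.799, -1.418, 0.002]
contact_force: [0.1, -0.4, 0.9]
opening: 0.0853
grip_force: 0.0
t: 15.0
tool_pos: [0.481, -0.3353, 0.1345]
tool_rot: [2.802, 1.42, -0.001]
contact_force: [-2.0, 1.4, 6.6]
opening: 0.0257
grip_force: 58.6
t: 15.4
tool_pos: [0.4789, -0.3325, 0.1355]
tool_rot: [-2.796, -1.416, 0.003]
contact_force: [5.7, -2.8, -29.1]
opening: 0.0231
grip_force: 62.2
pos [ 0.4789 -0.3325  0.1355] rotY deg -36.28 zax [-0.0051  0.0061 -1.    ] q6 -0.102
shift [-0.0004 -0.0051 -0.0544]
turn [-0.0077 -0.0018  0.0056]
```

```bash
python3 -m jog '[[[0,-0.001,-0.01],[0,0,0]],[[0,-0.002,-0.02],[0,0,0]],[[0,-0.003,-0.04],[0,0,0]],[[0,-0.004,-0.06],[0,0,0]],[[0,-0.004,-0.06],[0,0,0]]]'
python3 -m jog '[[[0,0,-0.02],[0,0,0]],[[0,0,-0.02],[0,0,0]],[[0,0,-0.02],[0,0,0]]]'
python3 - <<'E'
from h import *
im,K,C=snap('wrist','w10')
to((.4746,-.3301,.22),np.radians(-36.6))
M=R.from_rotvec(ctrl.get_obs()['tool_rot']).as_matrix();p=np.array(ctrl.get_obs()['tool_pos'])
for d in(.087,.097,.107):print(d,proj(K,C,p+M@[0,0,d]).round(1))
print('hole',proj(K,C,[(.4745,-.33,.08)]).round(1))
cv2.imwrite('pics/c10.png',cv2.resize(im[130:260,200:360],(800,650)[:2],interpolation=2)[:600])
E
```

```text
t: 15.9
tool_pos: [0.4802, -0.3348, 0.2097]
tool_rot: [2.794, 1.415, 0.006]
contact_force: [0.9, -0.6, -0.6]
opening: 0.0231
grip_force: 71.0
t: 16.2
tool_pos: [0.4782, -0.333, 0.2238]
tool_rot: [2.801, 1.419, 0.001]
contact_force: [-0.8, 0.6, -1.8]
opening: 0.0229
grip_force: 70.9
pos [ 0.4778 -0.3326  0.2227] rotY deg -36.27 zax [-1.e-04 -0.e+00 -1.e+00] q6 -0.103
shift [ 0.0001 -0.0041  0.0027]
turn [-0.      0.0001  0.0058]
0.087 [[275.2 220.4]]
0.097 [[275.2 216.5]]
0.107 [[275.3 212.9]]
hole [[271.2 201.9]]
```

View pics/c10.png

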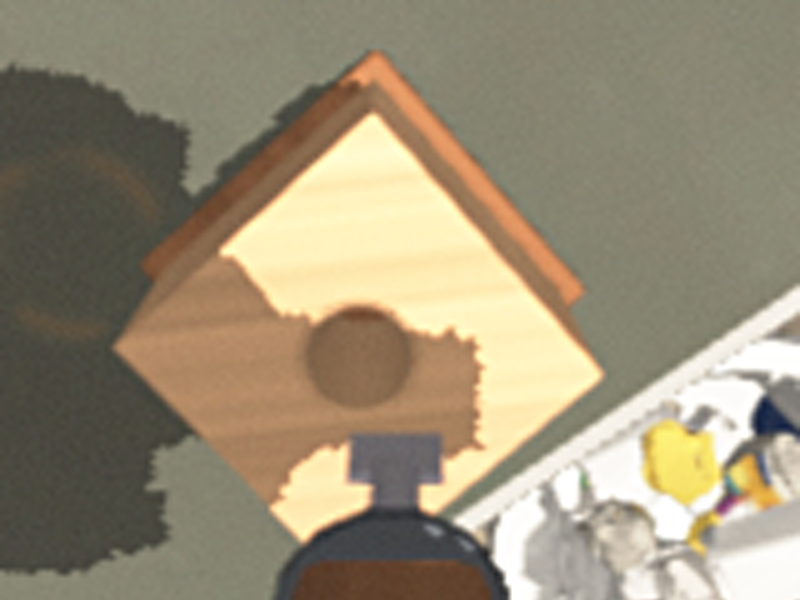

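```bash
python3 -m jog '[[[0,0,0],[0,0,0]],[[0,0,0],[0,0,0]],[[0,0,0],[0,0,0]]]'
cat > tip.py <<'E'
from h import *
def tip(hole=None):
    _,K,C=load('w10')
    if hole is None: hole=ray(K,C,(358/5+199.6,357/5+129.6),.08)[0]
    d=optics.get_image('wrist')['mount'] if 0 else None
    return K,C,hole
E
python3 - <<'E'
from h import *
_,K,C=load('w10');o=ctrl.get_obs();G=np.array(optics.get_image('wrist')['mount'])
T=C@np.linalg.inv(G);print('tcp at image',T[:3,3])
w=ray(K,C,(278.6,216.6),T[2,3]-.097)[0];tt=np.linalg.inv(T)@[*w,1];print('tip in tool',tt.round(4))
h=ray(K,C,(358/5+199.6,357/5+129.6),.08)[0];print('hole',h)
M=R.from_rotvec(o['tool_rot']).as_matrix();print('now',o['tool_pos'],'tip to hole in tool',(M.T@(h-o['tool_pos'])-tt[:3]).round(4))
E
```

```text
t: 16.55
tool_pos: [0.4776, -0.3325, 0.2222]
tool_rot: [-2.802, -1.419, 0.001]
contact_force: [-0.5, 0.7, -0.8]
opening: 0.0235
grip_force: 70.9
tcp at image [ 0.47824672 -0.3330257   0.22382177]
tip in tool [4.0e-04 2.1e-03 9.7e-02 1.0e+00]
hole [ 0.47506147 -0.32927043  0.08      ]
now [ 0.47763382 -0.33248499  0.22224875] tip to hole in tool [ 0.0007 -0.006   0.0452]
```

```bash
rm tip.py; python3 -m jog '[[[0.0007,-0.006,0.02],[0,0,0]],[[0.0007,-0.006,0.03],[0,0,0]],[[0.0007,-0.006,0.03],[0,0,0]],[[0.0007,-0.006,0.03],[0,0,0]],[[0.0007,-0.006,0.03],[0,0,0]]]'
python3 - <<'E'
from h import *
im,K,C=snap('wrist','w11');o=ctrl.get_obs()
h=np.array([.47506,-.32927,.08]);M=R.from_rotvec(o['tool_rot']).as_matrix();print('tip to hole in tool',(M.T@(h-o['tool_pos'])-[.0004,.0021,.097]).round(4))
EE=0
# rows of gray blade: print mask extents by colour of blade (purple-gray dark)
hsv=cv2.cvtColor(im,cv2.COLOR_BGR2HSV)
print(hsv[214:226:2,264:294:3,0].tolist());print(hsv[214:226:2,264:294:3,1].tolist())
E
```

```text
t: 17.1
tool_pos: [0.4739, -0.329, 0.194]
tool_rot: [2.801, 1.419, 0.001]
contact_force: [1.3, -1.0, -0.6]
opening: 0.0232
grip_force: 70.9
tip to hole in tool [ 0.0001 -0.0012  0.0171]
[[14, 15, 14, 15, 14, 15, 14, 14, 13, 14], [15, 15, 12, 12, 12, 11, 11, 13, 15, 14], [14, 15, 173, 158, 150, 162, 144, 150, 12, 14], [14, 14, 0, 165, 165, 170, 165, 158, 13, 14], [15, 14, 150, 156, 168, 158, 150, 173, 11, 15], [14, 14, 144, 170, 167, 158, 158, 150, 10, 14]]
[[112, 114, 114, 115, 114, 108, 117, 115, 109, 113], [110, 115, 77, 71, 70, 75, 73, 67, 103, 114], [109, 116, 21, 10, 7, 12, 12, 7, 77, 109], [113, 117, 14, 10, 9, 7, 10, 10, 75, 110], [112, 113, 9, 12, 13, 10, 5, 10, 56, 115], [112, 113, 11, 6, 18, 10, 10, 7, 51, 110]]
```

```bash
python3 -m jog '[[[0,-0.001,0.006],[0,0,0]],[[0,-0.001,0.012],[0,0,0]],[[0,-0.001,0.018],[0,0,0]],[[0,-0.001,0.024],[0,0,0]],[[0,-0.001,0.026],[0,0,0]]]'
python3 - <<'E'
from h import *
o=ctrl.get_obs()
h=np.array([.47506,-.32927,.08]);M=R.from_rotvec(o['tool_rot']).as_matrix();print('tip to hole in tool',(M.T@(h-o['tool_pos'])-[.0004,.0021,.097]).round(4),o['contact_force'])
E
```

```text
t: 17.65
tool_pos: [0.4721, -0.3275, 0.1656]
tool_rot: [-2.801, -1.419, 0.001]
contact_force: [-0.6, -0.3, -0.8]
opening: 0.0234
grip_force: 70.9
tip to hole in tool [-0.0001  0.0014 -0.0114] [-0.57084244 -0.30197705 -0.75845808]
```

```bash
python3 -m jog '[[[0,0.001,0.006],[0,0,0]],[[0,0.001,0.012],[0,0,0]],[[0,0.001,0.018],[0,0,0]],[[0,0.001,0.024],[0,0,0]],[[0,0.001,0.030],[0,0,0]]]'
```

```text
t: 18.15
tool_pos: [0.4734, -0.3285, 0.1365]
tool_rot: [-2.802, -1.42, 0.0]
contact_force: [-0.0, 0.2, -1.1]
opening: 0.0236
grip_force: 70.9
```

```bash
python3 -m jog '[[[0,0,0.006],[0,0,0]],[[0,0,0.012],[0,0,0]],[[0,0,0.018],[0,0,0]],[[0,0,0.023],[0,0,0]],[[0,0,0.023],[0,0,0]]]'
```

```text
t: 18.65
tool_pos: [0.473, -0.3281, 0.1129]
tool_rot: [-2.801, -1.419, 0.001]
contact_force: [-0.9, 0.5, -0.7]
opening: 0.0229
grip_force: 70.9
```

```bash
python3 -m jog '[[[0,0,0.003],[0,0,0]],[[0,0,0.006],[0,0,0]],[[0,0,0.007],[0,0,0]],[[0,0,0.007],[0,0,0]]]'
python3 - <<'E'
from hd import *
handle(*snap('scene','s12'));im,K,C=snap('top','t12')
hsv=cv2.cvtColor(im,cv2.COLOR_BGR2HSV)
m=cv2.inRange(hsv,(8,110,90),(28,255,255));n,l,s,c=cv2.connectedComponentsWithStats(m)
for i in range(1,n):
    if s[i,4]>60 and s[i,2]<20 and c[i][1]>200:print(c[i],s[i],ray(K,C,c[i],.03).round(3))
E
```

```text
t: 19.05
tool_pos: [0.4739, -0.329, 0.1102]
tool_rot: [2.802, 1.42, -0.0]
contact_force: [-5.3, 4.0, 11.6]
opening: 0.0232
grip_force: 72.6
comp [363 146  23  58] 424 [374.79716981 177.88679245] angle 72.1
comp [349 200  20   4] 45 [358.35555556 201.8       ] angle 7.1
[264.80851064 234.76595745] [259 228  13  14  94] [[0.47  0.054 0.03 ]]
[334.63963964 242.87387387] [329 236  13  15 111] [[ 0.451 -0.147  0.03 ]]
[232.28971963 245.42056075] [226 238  13  15 107] [[0.438 0.146 0.03 ]]
```

```bash
python3 -m jog '[[[0,0,0],[0,0,0]],[[0,0,0],[0,0,0]],[[0,0,0],[0,0,0]],[[0,0,0],[0,0,0]]]' 1
python3 -m jog '[[[0,0,-0.03],[0,0,0]],[[0,0,-0.07],[0,0,0]],[[0,0,-0.11],[0,0,0]],[[0,0,-0.14],[0,0,0]],[[0,0,-0.14],[0,0,0]]]'
python3 - <<'E'
from hd import *
handle(*load('scene0'));handle(*snap('scene','s13'))
to((.451-.03,-.147,.26),np.pi/2)
E
```

```text
t: 19.55
tool_pos: [0.4734, -0.3285, 0.1067]
tool_rot: [-2.802, -1.419, 0.0]
contact_force: [-0.0, 0.1, 0.0]
opening: 0.0798
grip_force: 0.0
t: 20.05
tool_pos: [0.4755, -0.3304, 0.2535]
tool_rot: [2.794, 1.415, 0.006]
contact_force: [0.5, -0.4, -0.1]
opening: 0.0857
grip_force: 0.0
comp [365 148  13  26] 255 [370.72156863 160.49019608] angle 96.3
comp [375 175  10  29] 182 [379.93406593 190.37362637] angle 98.4
comp [349 200  20   4] 44 [357.88636364 201.79545455] angle 7.5
comp [365 147  13  27] 263 [371.49429658 160.06844106] angle 95.5
comp [370 174  15  30] 242 [378.83884298 187.12396694] angle 85.7
comp [349 200  20   4] 46 [358.13043478 201.73913043] angle 6.5
pos [ 0.4746 -0.3295  0.2502] rotY deg -36.27 zax [ 0.0043 -0.0038 -1.    ] q6 -0.103
shift [ 0.1155 -0.1511 -0.0107]
turn [ 0.0056 -0.0022  0.9378]
```

The driver is seated (handle at the same image rows as at the start). Next is a survey image over the holders and deck.

```bash
python3 -m jog '[[[0.03,-0.025,-0.03],[0,0,0.14]],[[0.06,-0.05,-0.06],[0,0,0.28]],[[0.09,-0.075,-0.09],[0,0,0.42]],[[0.12,-0.10,-0.12],[0,0,0.56]],[[0.15,-0.12,-0.14],[0,0,0.70]]]'
python3 - <<'E'
from h import *
to((.46,0,.40),-np.pi/2)
E
```

```text
t: 20.6
tool_pos: [0.465, -0.1351, 0.3875]
tool_rot: [-3.12, -0.363, 0.0]
contact_force: [0.8, 0.4, 0.6]
opening: 0.0853
grip_force: 0.0
pos [ 0.465  -0.1351  0.3875] rotY deg -76.72 zax [-1.e-04  2.e-04 -1.e+00] q6 0.902
shift [ 0.0262 -0.1326 -0.0124]
turn [-2.000e-04  0.000e+00  2.317e-01]
```

```bash
python3 -m jog '[[[0.01,-0.045,0],[0,0,0.12]],[[0.02,-0.09,0],[0,0,0.23]],[[0.026,-0.13,0],[0,0,0.23]],[[0.026,-0.13,0],[0,0,0.23]],[[0.026,-0.13,0],[0,0,0.23]]]'
cat > sv.py <<'E'
from h import *
def holders(im,K,C):
    """brass blobs: copper middle -> axis at z=.03; nose = farthest brass point from axis in z=.012 plane"""
    hsv=cv2.cvtColor(im,cv2.COLOR_BGR2HSV);out=[]
    m=cv2.inRange(hsv,(5,90,60),(30,255,255));m=cv2.morphologyEx(m,cv2.MORPH_CLOSE,np.ones((5,5),np.uint8))
    n,l,s,c=cv2.connectedComponentsWithStats(m)
    for i in range(1,n):
        w=ray(K,C,c[i],.02)[0]
        if not(s[i,4]>60 and .25<w[0]<.75 and -.25<w[1]<.27):continue
        b=l==i
        cop=b&(hsv[...,0]<=13)&(hsv[...,1]>90)&(hsv[...,2]>90);k=cv2.connectedComponentsWithStats(cop.astype(np.uint8))
        j=1+np.argmax(k[2][1:,4]);ax=ray(K,C,k[3][j],.030)[0]
        p=np.argwhere(b)[:,::-1];q=ray(K,C,p,.012)[:,:2]-ax[:2];r=np.hypot(*q.T)
        f=q[r>.0205];e=f.mean(0) if len(f) else np.zeros(2)
        out.append((ax[:2],np.degrees(np.arctan2(e[1],e[0])),len(f),r.max(),s[i,4],k[2][j,4],c[i]));
        print('holder',ax[:2].round(4),'nose deg',round(out[-1][1],1),'npx',len(f),'rmax',r.max().round(4),'area',s[i,4],k[2][j,4],c[i].round(0))
    return out
E
python3 - <<'E'
from sv import *
im,K,C=snap('wrist','v1');holders(im,K,C)
# stations: dark lines inside deck
g=cv2.cvtColor(im,cv2.COLOR_BGR2GRAY)
est=np.array([(.655,.128),(.648,.037),(.640,-.053),(.633,-.142)])
H=cv2.findHomography(proj(K,C,[(.5,-.25,.012),(.5,.25,.012),(.8,.25,.012),(.8,-.25,.012)]).astype(np.float32),np.float32([(1000,600),(0,600),(0,0),(1000,0)]))[0] # 2px/mm: col=(.25-y)*2000,row=(.8-x)*2000
r=cv2.warpPerspective(g,H,(1000,600),flags=2);cv2.imwrite('pics/deck.png',r)
bl=cv2.adaptiveThreshold(r,255,cv2.ADAPTIVE_THRESH_MEAN_C,cv2.THRESH_BINARY_INV,41,18)
n,l,s,c=cv2.connectedComponentsWithStats(bl)
for i in range(1,n):
    if 85<max(s[i,2:4])<190 and min(s[i,2:4])>80:
        p=np.argwhere(l==i)[:,::-1].astype(np.float32);u=p[:,0].min()
        # algebraic circle from outer points: robust by iterated fit
        q=p
        for _ in range(8):
            A=np.c_[q,np.ones(len(q))];x=np.linalg.lstsq(A,(q**2).sum(1),rcond=None)[0];cc=x[:2]/2;R0=np.sqrt(x[2]+cc@cc);d=np.abs(np.hypot(*(p-cc).T)-R0);q=p[d<max(4,np.percentile(d,60))]
        d=np.hypot(*(p-cc).T);f=p[(d>R0+8)&(d<R0+40)]-cc;v=f.mean(0)
        print('st',round(.8-cc[1]/2000,4),round(.25-cc[0]/2000,4),'R',R0/2,'ang',np.degrees(np.arctan2(-v[0],-v[1])).round(1),len(f),d.max()/2)
E
```

```text
t: 21.1
tool_pos: [0.4598, -0.0036, 0.3853]
tool_rot: [3.142, 0.016, -0.004]
contact_force: [-0.9, -0.4, 0.2]
opening: 0.0852
grip_force: 0.0
holder [0.4749 0.0522] nose deg -133.7 npx 21 rmax 0.0264 area 404 86 [245. 158.]
holder [0.4406 0.145 ] nose deg 84.6 npx 56 rmax 0.0272 area 437 82 [192. 176.]
holder [ 0.4547 -0.1514] nose deg -149.9 npx 51 rmax 0.0257 area 440 82 [361. 171.]
st 0.6576 0.1252 R 23.469971654210394 ang nan 0 25.17282242241121
st 0.6503 0.0353 R 23.4514979022557 ang nan 0 25.35106034186568
st 0.643 -0.0545 R 23.492974908325927 ang nan 0 25.35335763591935
st 0.6357 -0.1443 R 23.502883347216837 ang nan 0 25.292412597920887<stdin>:17: RuntimeWarning: Mean of empty slice.
  ret = um.true_divide(
```

Run:
```python
import cv2,numpy as np
r=cv2.imread('pics/deck.png',0)
bl=cv2.adaptiveThreshold(r,255,cv2.ADAPTIVE_THRESH_MEAN_C,cv2.THRESH_BINARY_INV,41,18)
n,l,s,c=cv2.connectedComponentsWithStats(bl)
for st in[(.6576,.1252),(.6503,.0353),(.643,-.0545),(.6357,-.1443)]:
    cc=np.array([(.25-st[1])*2000,(.8-st[0])*2000])
    for i in range(1,n):
        p=np.argwhere(l==i)[:,::-1]-cc;d=np.hypot(*p.T)/2
        if s[i,4]>60 and d.min()>25 and d.max()<46:
            v=p.mean(0);print(st,'ang',np.degrees(np.arctan2(-v[0],-v[1])).round(1),s[i,4],d.min(),d.max())
```

```text
(0.6576, 0.1252) ang -166.6 410 26.82629307228256 45.931470692761316
(0.6503, 0.0353) ang 72.4 424 26.976471229573377 45.70098467210527
(0.643, -0.0545) ang -12.6 396 26.967573120323628 45.12759687818533
(0.6357, -0.1443) ang -151.6 402 27.128029784707905 45.30099336659185
```

Station radii fit 23.5 mm and the spacing is 90 mm, both as given. I'll go above holder C at (0.455,-0.151) with the camera straight over it.

```bash
python3 -m jog '[[[-0.014,0.03,0.033],[0,0,0]],[[-0.028,0.06,0.066],[0,0,0]],[[-0.042,0.09,0.1],[0,0,0]],[[-0.056,0.12,0.132],[0,0,0]],[[-0.068,0.148,0.165],[0,0,0]]]'
python3 -m jog '[[[0,0,0],[0,0,0]],[[0,0,0],[0,0,0]],[[0,0,0],[0,0,0]]]'
python3 - <<'E'
from sv import *
im,K,C=snap('wrist','v2');h=holders(im,K,C)
to((.4547,-.1514,.10),np.radians(-60))
x,y=h[0][6].astype(int);print(x,y);cv2.imwrite('pics/cv2.png',im[y-40:y+40,x-40:x+40])
E
```

```text
t: 21.65
tool_pos: [0.3918, -0.1551, 0.2201]
tool_rot: [3.142, 0.008, -0.001]
contact_force: [-0.3, 0.2, 1.1]
opening: 0.0854
grip_force: 0.0
t: 21.95
tool_pos: [0.3938, -0.1533, 0.2232]
tool_rot: [3.141, 0.011, 0.002]
contact_force: [0.7, -0.7, -0.7]
opening: 0.0852
grip_force: 0.0
holder [0.4751 0.0527] nose deg 97.8 npx 322 rmax 0.0298 area 1294 220 [ 94. 117.]
holder [ 0.4546 -0.151 ] nose deg 163.6 npx 27 rmax 0.0259 area 838 204 [274. 138.]
holder [0.4406 0.1453] nose deg 74.3 npx 434 rmax 0.0341 area 1347 199 [ 21. 146.]
pos [ 0.3941 -0.153   0.2236] rotY deg -89.54 zax [ 0.0022 -0.0011 -1.    ] q6 1.016
shift [ 0.0603 -0.0013  0.1238]
turn [ 0.0017 -0.0019 -0.5156]
94 117
```

```bash
cat > sv.py <<'E'
from h import *
a=np.linspace(0,2*np.pi,60,endpoint=False)
def holders(im,K,C,base=0.,near=None):
    hsv=cv2.cvtColor(im,cv2.COLOR_BGR2HSV);out=[]
    cop=cv2.inRange(hsv,(3,110,90),(13,255,255));n,l,s,c=cv2.connectedComponentsWithStats(cop)
    br=cv2.inRange(hsv,(8,110,35),(30,255,255))
    for i in range(1,n):
        if s[i,4]<40:continue
        ax=ray(K,C,c[i],base+.030)[0]
        if not(.3<ax[0]<.8 and -.25<ax[1]<.27) or (near is not None and np.hypot(*(ax[:2]-near))>.04):continue
        cyl=np.array([(ax[0]+.018*np.cos(t),ax[1]+.018*np.sin(t),base+z) for t in a for z in(0,.03)])
        hull=cv2.convexHull(proj(K,C,cyl).astype(np.float32)).astype(np.int32)
        m=br.copy();cv2.fillConvexPoly(m,hull,0);cv2.polylines(m,[hull],True,0,1)
        v,u=np.nonzero(m);q=ray(K,C,np.c_[u,v],base+.009)[:,:2]-ax[:2];r=np.hypot(*q.T);f=q[(r<.030)&(r>.0165)]
        # nose: densest direction
        e=f.mean(0) if len(f) else np.zeros(2);f=f[(f@e)>0.7*np.hypot(*f.T)*np.hypot(*e)] if len(f) else f;e=f.mean(0) if len(f) else e
        print('holder',ax[:2].round(4),'nose deg',np.degrees(np.arctan2(e[1],e[0])).round(1),'npx',len(f),'rmax',np.hypot(*f.T).max().round(4) if len(f) else 0,'spread',np.degrees(np.std(np.cross(np.c_[f,0*f[:,0]],[*(e/np.hypot(*e)),0])[:,2])/.022).round(1) if len(f) else 0,'copper px',s[i,4])
E
python3 - <<'E'
from sv import *
for t in('w1','v1','v2'):print(t);holders(*load(t))
E
```

```text
w1
holder [0.4748 0.0524] nose deg -111.6 npx 15 rmax 0.028 spread 6.3 copper px 89
holder [ 0.4546 -0.1513] nose deg 173.9 npx 10 rmax 0.0258 spread 12.8 copper px 84
holder [0.4399 0.1437] nose deg -6.5 npx 22 rmax 0.0268 spread 9.0 copper px 69
v1
holder [0.475  0.0522] nose deg -114.1 npx 18 rmax 0.0264 spread 6.0 copper px 81
holder [ 0.4545 -0.1513] nose deg 161.6 npx 16 rmax 0.0259 spread 5.6 copper px 80
holder [0.4406 0.1448] nose deg -4.9 npx 13 rmax 0.0265 spread 6.2 copper px 75
v2
holder [0.475  0.0526] nose deg -113.3 npx 33 rmax 0.0284 spread 5.4 copper px 208
holder [ 0.4547 -0.1512] nose deg 164.9 npx 19 rmax 0.0258 spread 5.5 copper px 194
holder [0.4405 0.1453] nose deg -8.8 npx 57 rmax 0.0266 spread 9.1 copper px 186
```

The nose angles now agree across three views: A -113°, B -6°, C 163°. Assignment: C→4, A→1, B→3.

```bash
python3 -m jog '[[[0.03,-0.001,0.03],[0,0,0.14]],[[0.06,-0.0015,0.06],[0,0,0.296]],[[0.0605,-0.0015,0.10],[0,0,0.296]],[[0.0605,-0.0015,0.14],[0,0,0.296]],[[0.0605,-0.0015,0.14],[0,0,0.296]]]' 1 30
python3 -m jog '[[[0,0,0],[0,0,0]],[[0,0,0],[0,0,0]]]'
python3 - <<'E'
from sv import *
to((.4547,-.1512,.005),np.radians(-106.5))
E
```

```text
t: 22.5
tool_pos: [0.4508, -0.1482, 0.0772]
tool_rot: [-3.106, 0.448, 0.015]
contact_force: [-1.4, 0.9, 0.2]
opening: 0.0853
grip_force: 0.0
t: 22.7
tool_pos: [0.4559, -0.1515, 0.0854]
tool_rot: [3.107, -0.45, 0.008]
contact_force: [0.7, -0.6, 0.6]
opening: 0.0857
grip_force: 0.0
pos [ 0.4559 -0.1515  0.0854] rotY deg -106.48 zax [ 0.0049 -0.0025 -1.    ] q6 1.382
shift [-0.0017 -0.      0.0804]
turn [ 0.001  -0.0054  0.0004]
```

```bash
python3 -m jog '[[[-0.0012,0,0.03],[0,0,0]],[[-0.0012,0,0.06],[0,0,0]],[[-0.0012,0,0.079],[0,0,0]],[[-0.0012,0,0.079],[0,0,0]],[[-0.0012,0,0.079],[0,0,0]]]'
python3 -m jog '[[[0,0,0],[0,0,0]],[[0,0,0],[0,0,0]],[[0,0,0],[0,0,0]],[[0,0,0],[0,0,0]],[[0,0,0],[0,0,0]]]' 0.1 30
python3 -m jog '[[[0,0,-0.03],[0,0,0]],[[0,0,-0.06],[0,0,0]],[[0,0,-0.09],[0,0,0]],[[0,0,-0.09],[0,0,0]]]'
python3 - <<'E'
from sv import *
to((.6357,-.1443,.12),np.radians(-61))
E
```

```text
t: 23.2
tool_pos: [0.4543, -0.1512, 0.0054]
tool_rot: [3.108, -0.451, 0.006]
contact_force: [0.0, -0.5, 1.0]
opening: 0.0856
grip_force: 0.0
t: 23.7
tool_pos: [0.4532, -0.1506, 0.004]
tool_rot: [3.109, -0.451, 0.002]
contact_force: [-1.3, 0.7, 5.6]
opening: 0.033
grip_force: 29.7
t: 24.1
tool_pos: [0.4555, -0.1519, 0.0977]
tool_rot: [3.106, -0.451, 0.013]
contact_force: [0.6, -0.4, 0.4]
opening: 0.0332
grip_force: 30.1
pos [ 0.4555 -0.1519  0.0977] rotY deg -106.51 zax [ 0.0079 -0.0041 -1.    ] q6 1.382
shift [ 0.1708 -0.0584 -0.0209]
turn [ 0.0051 -0.0076 -0.7943]
```

```bash
python3 -m jog '[[[0.035,-0.012,-0.015],[0,0,-0.145]],[[0.07,-0.024,-0.02],[0,0,-0.29]],[[0.105,-0.036,-0.02],[0,0,-0.435]],[[0.14,-0.048,-0.02],[0,0,-0.58]],[[0.169,-0.058,-0.02],[0,0,-0.725]]]'
python3 -m jog '[[[0,0,0],[0,0,-0.07]],[[0,0,0],[0,0,-0.07]],[[0,0,0],[0,0,-0.07]],[[0,0,0],[0,0,-0.07]]]'
python3 - <<'E'
from sv import *
to((.6357,-.1443,.018),np.radians(-61.1))
E
```

```text
t: 24.6
tool_pos: [0.632, -0.1423, 0.1111]
tool_rot: [-3.064, -0.69, 0.003]
contact_force: [1.1, -0.5, -0.2]
opening: 0.0326
grip_force: 30.1
t: 25.0
tool_pos: [0.6302, -0.1427, 0.1123]
tool_rot: [-3.041, -0.785, 0.002]
contact_force: [-0.3, 0.0, 0.1]
opening: 0.0332
grip_force: 30.1
pos [ 0.6302 -0.1427  0.1123] rotY deg -61.04 zax [-1.2e-03  4.0e-04 -1.0e+00] q6 0.728
shift [0.0042 0.0041 0.0943]
turn [-0.0009  0.0009  0.001 ]
```

```bash
python3 -m jog '[[[0.0032,0.004,0.03],[0,0,0]],[[0.0032,0.004,0.06],[0,0,0]],[[0.0032,0.004,0.08],[0,0,0]],[[0.0032,0.004,0.08],[0,0,0]],[[0.0032,0.004,0.08],[0,0,0]]]'
python3 - <<'E'
from sv import *
to((.6357,-.1443,.018),np.radians(-61.1))
E
```

```text
t: 25.5
tool_pos: [0.6355, -0.1448, 0.0332]
tool_rot: [-3.041, -0.787, 0.0]
contact_force: [0.2, 0.3, -0.0]
opening: 0.0329
grip_force: 30.1
pos [ 0.6355 -0.1448  0.0332] rotY deg -61.0 zax [-3.e-04  1.e-04 -1.e+00] q6 0.727
shift [ 0.0005 -0.0003  0.0152]
turn [-0.0002  0.0002  0.0017]
```

```bash
python3 -m jog '[[[-0.0005,0,0.006],[0,0,0]],[[-0.0005,0,0.012],[0,0,0]],[[-0.0005,0,0.015],[0,0,0]],[[-0.0005,0,0.015],[0,0,0]]]'
python3 -m jog '[[[0,0,0],[0,0,0]],[[0,0,0],[0,0,0]],[[0,0,0],[0,0,0]],[[0,0,0],[0,0,0]],[[0,0,0],[0,0,0]]]' 1
python3 -m jog '[[[0,0,-0.03],[0,0,0]],[[0,0,-0.07],[0,0,0]],[[0,0,-0.12],[0,0,0]],[[-0.04,0,-0.16],[0,0,0]],[[-0.08,0,-0.16],[0,0,0]]]'
python3 -m jog '[[[0,0,0],[0,0,0]],[[0,0,0],[0,0,0]]]'
python3 - <<'E'
from sv import *
im,K,C=snap('wrist','v3');holders(im,K,C,.012,np.array([.6357,-.1443]));holders(im,K,C)
g=cv2.cvtColor(im,cv2.COLOR_BGR2GRAY)
to((.6357,-.1443,.018),np.radians(-61.1))
E
```

```text
t: 25.9
tool_pos: [0.6351, -0.1449, 0.0176]
tool_rot: [-3.041, -0.787, 0.001]
contact_force: [-0.3, 0.2, -1.1]
opening: 0.033
grip_force: 30.1
t: 26.4
tool_pos: [0.6355, -0.145, 0.0182]
tool_rot: [3.041, 0.788, 0.0]
contact_force: [-0.9, 0.7, 0.5]
opening: 0.0856
grip_force: 0.0
t: 26.9
tool_pos: [0.5688, -0.1851, 0.1856]
tool_rot: [3.033, 0.789, 0.015]
contact_force: [-0.2, -1.2, 0.4]
opening: 0.0855
grip_force: 0.0
t: 27.1
tool_pos: [0.565, -0.1842, 0.1784]
tool_rot: [3.041, 0.785, 0.001]
contact_force: [0.2, 0.1, -0.2]
opening: 0.0853
grip_force: 0.0
holder [ 0.6366 -0.1446] nose deg -150.2 npx 30 rmax 0.0253 spread 5.2 copper px 300
holder [ 0.6366 -0.1445] nose deg -149.8 npx 32 rmax 0.0263 spread 5.4 copper px 300
holder [0.4749 0.0528] nose deg -110.3 npx 67 rmax 0.0281 spread 8.3 copper px 238
pos [ 0.5654 -0.1838  0.1779] rotY deg -60.99 zax [ 2.e-04  3.e-04 -1.e+00] q6 0.625
shift [ 0.0806 -0.0004  0.1599]
turn [-0.0001 -0.0003  0.0019]
```

Holder C is placed within 1 mm and 1.5°. Now holder A.

```bash
python3 -m jog '[[[0.006,-0.042,0],[0,0,-0.11]],[[0.012,-0.084,0],[0,0,-0.22]],[[0.018,-0.126,0],[0,0,-0.33]],[[0.024,-0.168,0],[0,0,-0.44]],[[0.03,-0.21,0],[0,0,-0.55]]]'
python3 -m jog '[[[0,0,0],[0,0,-0.1]],[[0,0,0],[0,0,-0.11]],[[0,0,0],[0,0,-0.11]]]'
python3 - <<'E'
from sv import *
im,K,C=snap('wrist','v4');holders(im,K,C)
to((.4750,.0526,.08),np.radians(-23))
E
```

```text
t: 27.65
tool_pos: [0.4893, 0.0165, 0.1774]
tool_rot: [-2.708, -1.591, 0.001]
contact_force: [0.6, 1.1, 0.4]
opening: 0.0854
grip_force: 0.0
t: 27.95
tool_pos: [0.4901, 0.0146, 0.1777]
tool_rot: [-2.623, -1.729, 0.001]
contact_force: [0.0, 0.4, 0.3]
opening: 0.0853
grip_force: 0.0
holder [0.4403 0.145 ] nose deg -4.8 npx 41 rmax 0.0265 spread 5.5 copper px 294
holder [0.4749 0.0524] nose deg -113.9 npx 15 rmax 0.0259 spread 5.3 copper px 226
holder [ 0.6416 -0.1552] nose deg -158.9 npx 47 rmax 0.0266 spread 7.8 copper px 175
pos [0.4901 0.0143 0.1778] rotY deg -23.25 zax [-6.e-04  1.e-04 -1.e+00] q6 0.283
shift [ 0.0293 -0.029   0.0978]
turn [-0.0006  0.0002 -0.0043]
```

```bash
python3 -m jog '[[[0.015,-0.015,0.03],[0,0,-0.004]],[[0.029,-0.029,0.06],[0,0,-0.004]],[[0.029,-0.029,0.098],[0,0,-0.004]],[[0.029,-0.029,0.098],[0,0,-0.004]],[[0.029,-0.029,0.098],[0,0,-0.004]]]'
python3 - <<'E'
from sv import *
to((.4750,.0526,.005),np.radians(-23))
E
```

```text
t: 28.5
tool_pos: [0.4745, 0.0519, 0.08]
tool_rot: [-2.619, -1.733, 0.002]
contact_force: [0.6, -0.8, -0.5]
opening: 0.0855
grip_force: 0.0
pos [0.4745 0.0519 0.08  ] rotY deg -23.02 zax [-0.0017  0.     -1.    ] q6 0.355
shift [0.0009 0.0003 0.075 ]
turn [-0.0016  0.0006 -0.0003]
```

```bash
python3 -m jog '[[[0.001,0,0.03],[0,0,0]],[[0.001,0,0.055],[0,0,0]],[[0.001,0,0.075],[0,0,0]],[[0.001,0,0.075],[0,0,0]],[[0.001,0,0.075],[0,0,0]]]'
python3 -m jog '[[[0,0,0],[0,0,0]],[[0,0,0],[0,0,0]],[[0,0,0],[0,0,0]],[[0,0,0],[0,0,0]],[[0,0,0],[0,0,0]]]' 0.1 30
python3 -m jog '[[[0,0,-0.03],[0,0,0]],[[0,0,-0.06],[0,0,0]],[[0,0,-0.10],[0,0,0]],[[0,0,-0.10],[0,0,0]]]'
python3 - <<'E'
from sv import *
to((.6576,.1252,.11),np.radians(-76.6))
E
```

```text
t: 29.0
tool_pos: [0.4768, 0.0528, 0.0072]
tool_rot: [2.618, 1.733, 0.004]
contact_force: [0.5, 0.5, 0.4]
opening: 0.0851
grip_force: 0.0
t: 29.5
tool_pos: [0.4756, 0.0533, 0.006]
tool_rot: [2.618, 1.735, 0.002]
contact_force: [-1.1, -0.6, 5.2]
opening: 0.033
grip_force: 29.9
t: 29.9
tool_pos: [0.4789, 0.0532, 0.111]
tool_rot: [2.613, 1.732, 0.014]
contact_force: [0.5, -0.1, -0.6]
opening: 0.0327
grip_force: 30.1
pos [0.4789 0.0532 0.111 ] rotY deg -22.91 zax [ 1.110e-02 -5.000e-04 -9.999e-01] q6 0.356
shift [0.1359 0.1366 0.003 ]
turn [ 0.0078 -0.0085  0.937 ]
```

```bash
python3 -m jog '[[[0.027,0.027,0],[0,0,0.145]],[[0.054,0.054,0],[0,0,0.29]],[[0.081,0.081,0],[0,0,0.435]],[[0.108,0.108,0],[0,0,0.58]],[[0.135,0.135,0],[0,0,0.725]]]'
python3 -m jog '[[[0,0,0],[0,0,0.14]],[[0,0,0],[0,0,0.212]],[[0,0,0],[0,0,0.212]],[[0,0,0],[0,0,0.212]]]'
python3 - <<'E'
from sv import *
to((.6576,.1252,.0195),np.radians(-76.6))
E
```

```text
t: 30.4
tool_pos: [0.6523, 0.1257, 0.1032]
tool_rot: [-3.066, -0.685, 0.003]
contact_force: [0.8, 0.1, -0.6]
opening: 0.0327
grip_force: 30.1
t: 30.8
tool_pos: [0.6511, 0.1251, 0.1039]
tool_rot: [-3.12, -0.369, 0.003]
contact_force: [-0.6, -0.3, -0.5]
opening: 0.0332
grip_force: 30.1
pos [0.6511 0.1251 0.1039] rotY deg -76.51 zax [-1.7e-03 -1.0e-04 -1.0e+00] q6 1.413
shift [0.0065 0.0014 0.0844]
turn [-0.0003  0.0016  0.0015]
```

```bash
python3 -m jog '[[[0.0072,0.0014,0.03],[0,0,0.0015]],[[0.0072,0.0014,0.06],[0,0,0.0015]],[[0.0072,0.0014,0.072],[0,0,0.0015]],[[0.0072,0.0014,0.072],[0,0,0.0015]],[[0.0072,0.0014,0.072],[0,0,0.0015]]]'
python3 - <<'E'
from sv import *
to((.6576,.1252,.0195),np.radians(-76.6))
E
```

```text
t: 31.3
tool_pos: [0.6595, 0.1254, 0.0339]
tool_rot: [3.12, 0.365, 0.001]
contact_force: [1.8, 0.0, -0.3]
opening: 0.0328
grip_force: 30.0
pos [0.6595 0.1254 0.0339] rotY deg -76.67 zax [ 9.e-04  1.e-04 -1.e+00] q6 1.415
shift [-0.0019 -0.0002  0.0144]
turn [ 0.0001 -0.0009 -0.0012]
```

```bash
python3 -m jog '[[[-0.001,0,0.006],[0,0,0]],[[-0.001,0,0.012],[0,0,0]],[[-0.001,0,0.0145],[0,0,0]],[[-0.001,0,0.0145],[0,0,0]]]'
python3 -m jog '[[[0,0,0],[0,0,0]],[[0,0,0],[0,0,0]],[[0,0,0],[0,0,0]],[[0,0,0],[0,0,0]],[[0,0,0],[0,0,0]]]' 1
python3 -m jog '[[[0,0,-0.03],[0,0,0]],[[0,0,-0.07],[0,0,0]],[[0,0,-0.12],[0,0,0]],[[-0.04,0,-0.16],[0,0,0]],[[-0.08,0,-0.16],[0,0,0]]]'
python3 -m jog '[[[0,0,0],[0,0,0]],[[0,0,0],[0,0,0]]]'
python3 - <<'E'
from sv import *
im,K,C=snap('wrist','v5');holders(im,K,C,.012,np.array([.6576,.1252]));holders(im,K,C)
to((.4404,.145,.08),np.radians(-96))
E
```

```text
t: 31.7
tool_pos: [0.658, 0.1252, 0.0184]
tool_rot: [-3.12, -0.364, 0.0]
contact_force: [0.2, -0.2, 0.3]
opening: 0.0327
grip_force: 30.1
t: 32.2
tool_pos: [0.6582, 0.1252, 0.0186]
tool_rot: [3.12, 0.364, 0.0]
contact_force: [0.8, 0.8, 0.1]
opening: 0.0856
grip_force: 0.0
t: 32.7
tool_pos: [0.584, 0.1069, 0.1861]
tool_rot: [3.12, 0.364, 0.02]
contact_force: [-0.0, -0.1, 1.2]
opening: 0.0856
grip_force: 0.0
t: 32.9
tool_pos: [0.5796, 0.1067, 0.1785]
tool_rot: [-3.12, -0.364, -0.001]
contact_force: [0.3, 0.4, -0.2]
opening: 0.0853
grip_force: 0.0
holder [0.6578 0.1246] nose deg -168.6 npx 27 rmax 0.0256 spread 4.8 copper px 296
holder [0.6577 0.1246] nose deg -168.5 npx 33 rmax 0.0267 spread 4.9 copper px 296
holder [ 0.6357 -0.1569] nose deg -158.2 npx 28 rmax 0.0266 spread 7.9 copper px 228
holder [0.4403 0.1448] nose deg -4.2 npx 15 rmax 0.0298 spread 4.1 copper px 148
pos [0.5805 0.1068 0.1786] rotY deg -76.7 zax [ 6.e-04  1.e-04 -1.e+00] q6 1.394
shift [-0.1276 -0.0694  0.0985]
turn [-0.     -0.0007  0.3369]
```

```bash
python3 -m jog '[[[-0.035,-0.02,0],[0,0,0.11]],[[-0.07,-0.04,0],[0,0,0.22]],[[-0.105,-0.06,0.02],[0,0,0.329]],[[-0.1276,-0.0694,0.06],[0,0,0.329]],[[-0.1276,-0.0694,0.085],[0,0,0.329]]]'
python3 -m jog '[[[0,0,0],[0,0,0]],[[0,0,0],[0,0,0]],[[0,0,0],[0,0,0]]]'
python3 - <<'E'
from sv import *
im,K,C=snap('wrist','v6');holders(im,K,C,0,np.array([.44,.145]))
to((.4404,.145,.005),np.radians(-95.5))
E
```

```text
t: 33.45
tool_pos: [0.4373, 0.1456, 0.0906]
tool_rot: [3.138, -0.149, -0.006]
contact_force: [-0.6, 0.6, -0.1]
opening: 0.0854
grip_force: 0.0
t: 33.75
tool_pos: [0.4426, 0.1451, 0.0958]
tool_rot: [-3.137, 0.152, -0.005]
contact_force: [-1.1, 0.0, 0.5]
opening: 0.0851
grip_force: 0.0
holder [0.4381 0.1459] nose deg -8.2 npx 55 rmax 0.0293 spread 9.6 copper px 223
pos [0.4425 0.1451 0.0959] rotY deg -95.56 zax [ 3.7e-03  6.0e-04 -1.0e+00] q6 1.825
shift [-0.0024  0.0004  0.0909]
turn [-0.001  -0.0036 -0.0011]
```

```bash
python3 -m jog '[[[-0.002,0,0.03],[0,0,0]],[[-0.002,0,0.06],[0,0,0]],[[-0.002,0,0.09],[0,0,0]],[[-0.002,0,0.09],[0,0,0]],[[-0.002,0,0.09],[0,0,0]]]'
python3 -m jog '[[[0,0,0],[0,0,0]],[[0,0,0],[0,0,0]],[[0,0,0],[0,0,0]],[[0,0,0],[0,0,0]],[[0,0,0],[0,0,0]]]' 0.1 30
python3 -m jog '[[[0,0,-0.03],[0,0,0]],[[0,0,-0.06],[0,0,0]],[[0,0,-0.10],[0,0,0]],[[0,0,-0.10],[0,0,0]]]'
python3 - <<'E'
from sv import *
im,K,C=snap('wrist','v7');holders(im,K,C,.1)
to((.643,-.0545,.11),np.radians(-102.3))
E
```

```text
t: 34.3
tool_pos: [0.4393, 0.1451, 0.0047]
tool_rot: [-3.138, 0.152, -0.001]
contact_force: [0.4, -0.9, 0.5]
opening: 0.0861
grip_force: 0.0
t: 34.8
tool_pos: [0.4391, 0.1453, 0.0048]
tool_rot: [-3.138, 0.152, -0.003]
contact_force: [-1.9, -0.7, 6.2]
opening: 0.0328
grip_force: 29.6
t: 35.2
tool_pos: [0.4422, 0.1458, 0.1097]
tool_rot: [-3.135, 0.152, -0.017]
contact_force: [0.8, 0.1, -0.3]
opening: 0.0331
grip_force: 30.1
holder [0.4401 0.1457] nose deg -4.0 npx 140 rmax 0.0294 spread 4.9 copper px 904
pos [0.4405 0.1455 0.1069] rotY deg -95.54 zax [ 0.0069  0.0011 -1.    ] q6 1.826
shift [ 0.2209  0.1795 -0.002 ]
turn [-0.0022 -0.0067  0.118 ]
```

```bash
python3 -m jog '[[[0.036,0.03,0],[0,0,0.06]],[[0.072,0.06,0],[0,0,0.12]],[[0.108,0.09,0],[0,0,0.13]],[[0.144,0.12,0],[0,0,0.13]],[[0.18,0.15,0],[0,0,0.13]]]'
python3 -m jog '[[[0.03,0.025,0],[0,0,0]],[[0.038,0.03,0],[0,0,0]],[[0.038,0.03,0],[0,0,0]],[[0.038,0.03,0],[0,0,0]]]'
python3 - <<'E'
from sv import *
to((.643,-.0545,.018),np.radians(-103))
E
```

```text
t: 35.75
tool_pos: [0.6026, -0.0229, 0.1011]
tool_rot: [-3.121, 0.356, 0.006]
contact_force: [0.2, 0.8, -0.8]
opening: 0.0328
grip_force: 30.2
t: 36.15
tool_pos: [0.6316, -0.0583, 0.1019]
tool_rot: [-3.121, 0.355, 0.005]
contact_force: [-0.2, 0.7, -1.2]
opening: 0.0328
grip_force: 30.2
pos [ 0.6316 -0.0583  0.1019] rotY deg -102.97 zax [-0.0031  0.0011 -1.    ] q6 1.587
shift [ 0.0105 -0.0062  0.0839]
turn [-0.0004  0.0033  0.0006]
```

```bash
python3 -m jog '[[[0.0098,-0.0062,0.01],[0,0,0]],[[0.0098,-0.0062,0.04],[0,0,0]],[[0.0098,-0.0062,0.068],[0,0,0]],[[0.0098,-0.0062,0.068],[0,0,0]],[[0.0098,-0.0062,0.068],[0,0,0]]]'
python3 - <<'E'
from sv import *
to((.643,-.0545,.018),np.radians(-103))
E
```

```text
t: 36.65
tool_pos: [0.6428, -0.0542, 0.0351]
tool_rot: [-3.121, 0.353, 0.003]
contact_force: [0.7, 0.3, 0.3]
opening: 0.0331
grip_force: 30.2
pos [ 0.6428 -0.0542  0.0351] rotY deg -102.91 zax [-2.e-03  6.e-04 -1.e+00] q6 1.597
shift [0.0003 0.0003 0.0171]
turn [-0.0001  0.0021  0.0016]
```

```bash
python3 -m jog '[[[-0.0006,0,0.007],[0,0,0]],[[-0.0006,0,0.013],[0,0,0]],[[-0.0006,0,0.0165],[0,0,0]],[[-0.0006,0,0.0165],[0,0,0]]]'
python3 -m jog '[[[0,0,0],[0,0,0]],[[0,0,0],[0,0,0]],[[0,0,0],[0,0,0]],[[0,0,0],[0,0,0]],[[0,0,0],[0,0,0]]]' 1
python3 -m jog '[[[0,0,-0.03],[0,0,0]],[[0,0,-0.07],[0,0,0]],[[0,0,-0.12],[0,0,0]],[[-0.04,0,-0.16],[0,0,0]],[[-0.08,0,-0.16],[0,0,0]]]'
python3 -m jog '[[[0,0,0],[0,0,0]],[[0,0,0],[0,0,0]]]'
python3 - <<'E'
from sv import *
im,K,C=snap('wrist','v8');holders(im,K,C,.012)
to((.4748,-.330,.25),np.radians(-36.5))
E
```

```text
t: 37.05
tool_pos: [0.6432, -0.0554, 0.0187]
tool_rot: [-3.121, 0.356, 0.001]
contact_force: [-0.5, 0.3, -0.3]
opening: 0.0331
grip_force: 30.2
t: 37.55
tool_pos: [0.6436, -0.0554, 0.0192]
tool_rot: [3.121, -0.355, 0.001]
contact_force: [0.8, -0.5, 0.1]
opening: 0.0853
grip_force: 0.0
t: 38.05
tool_pos: [0.5691, -0.0382, 0.1864]
tool_rot: [3.12, -0.356, 0.019]
contact_force: [-0.3, -0.6, 2.0]
opening: 0.0852
grip_force: 0.0
t: 38.25
tool_pos: [0.5649, -0.0371, 0.1791]
tool_rot: [3.121, -0.355, 0.001]
contact_force: [0.0, -0.2, -0.5]
opening: 0.0853
grip_force: 0.0
holder [ 0.6367 -0.145 ] nose deg -152.6 npx 20 rmax 0.0259 spread 5.1 copper px 311
holder [ 0.6449 -0.056 ] nose deg -11.7 npx 26 rmax 0.0255 spread 4.7 copper px 296
holder [0.6579 0.1248] nose deg -165.6 npx 60 rmax 0.0262 spread 7.1 copper px 275
pos [ 0.5657 -0.0374  0.1791] rotY deg -102.99 zax [ 7.e-04 -2.e-04 -1.e+00] q6 1.6
shift [-0.0228  0.3055 -0.0709]
turn [ 4.0000e-04 -6.0000e-04 -1.1605e+00]
```

Run:
```python
from h import *
im,K,C=load('v8');g=cv2.cvtColor(im,cv2.COLOR_BGR2GRAY)
bl=cv2.adaptiveThreshold(g,255,cv2.ADAPTIVE_THRESH_MEAN_C,cv2.THRESH_BINARY_INV,15,15)
v,u=np.nonzero(bl);w=ray(K,C,np.c_[u,v],.012)[:,:2]
for st in[(.6576,.1252),(.643,-.0545),(.6357,-.1443),(.6503,.0353)]:
    c=np.array(st);R0=.0235
    for tol in(.004,.003,.002,.0015,.0015):
        r=np.hypot(*(w-c).T);q=w[np.abs(r-R0)<tol]
        a=np.arctan2(*(q-c).T[::-1]);d=(q-c);rr=np.hypot(*d.T);n=d/rr[:,None]
        c=c+np.linalg.lstsq(n,rr-R0,rcond=None)[0]
    print(st,c.round(4),len(q),'sectors',np.unique((a//(np.pi/6))).size)
```

```text
(0.6576, 0.1252) [0.6575 0.1255] 247 sectors 12
(0.643, -0.0545) [ 0.643  -0.0542] 334 sectors 12
(0.6357, -0.1443) [ 0.6357 -0.144 ] 322 sectors 12
(0.6503, 0.0353) [0.6503 0.0357] 345 sectors 12
```

B is 2.6 mm off centre, so I'll regrasp it and nudge it in.

```bash
python3 -m jog '[[[0.04,0,0],[0,0,0]],[[0.08,0,0.04],[0,0,0]],[[0.08,0,0.08],[0,0,0]],[[0.08,0,0.12],[0,0,0]],[[0.08,0,0.159],[0,0,0]]]'
python3 -m jog '[[[0,0,0],[0,0,0]],[[0,0,0],[0,0,0]],[[0,0,0],[0,0,0]]]'
python3 -m jog '[[[0,0,0],[0,0,0]],[[0,0,0],[0,0,0]],[[0,0,0],[0,0,0]],[[0,0,0],[0,0,0]],[[0,0,0],[0,0,0]]]' 0.1 30
python3 -m jog '[[[0,0,-0.002],[0,0,0]],[[-0.001,-0.0007,-0.002],[0,0,0]],[[-0.0022,-0.0014,-0.002],[0,0,0]],[[-0.0022,-0.0014,-0.002],[0,0,0]],[[-0.0022,-0.0014,0],[0,0,0]]]'
```

```text
t: 38.8
tool_pos: [0.6445, -0.0558, 0.0171]
tool_rot: [-3.121, 0.356, 0.002]
contact_force: [0.2, -0.1, 0.2]
opening: 0.085
grip_force: 0.0
t: 39.1
tool_pos: [0.646, -0.0559, 0.0228]
tool_rot: [3.121, -0.355, 0.007]
contact_force: [0.7, 0.2, 0.8]
opening: 0.0853
grip_force: 0.0
t: 39.6
tool_pos: [0.6441, -0.0555, 0.0212]
tool_rot: [3.121, -0.355, 0.002]
contact_force: [-1.2, 0.5, 4.2]
opening: 0.0329
grip_force: 30.0
t: 40.1
tool_pos: [0.6413, -0.0533, 0.0212]
tool_rot: [-3.121, 0.355, 0.003]
contact_force: [-8.7, 1.7, 16.7]
opening: 0.0327
grip_force: 31.1
```

```bash
python3 -m jog '[[[0,0,-0.001],[0,0,0]],[[0,0,-0.001],[0,0,0]],[[0,0,-0.001],[0,0,0]],[[0,0,-0.001],[0,0,0]],[[0,0,-0.001],[0,0,0]]]' 1
python3 -m jog '[[[0,0,-0.03],[0,0,0]],[[0,0,-0.07],[0,0,0]],[[0,0,-0.12],[0,0,0]],[[-0.04,0,-0.16],[0,0,0]],[[-0.08,0,-0.16],[0,0,0]]]'
python3 -m jog '[[[0,0,0],[0,0,0]],[[0,0,0],[0,0,0]]]'
python3 - <<'E'
from sv import *
im,K,C=snap('wrist','v9');holders(im,K,C,.012)
to((.4748,-.330,.25),np.radians(-36.5))
E
```

```text
t: 40.6
tool_pos: [0.6416, -0.0535, 0.0208]
tool_rot: [-3.121, 0.355, 0.0]
contact_force: [-0.4, 0.2, 0.4]
opening: 0.0855
grip_force: 0.0
t: 41.1
tool_pos: [0.5672, -0.0364, 0.1883]
tool_rot: [3.12, -0.356, 0.019]
contact_force: [-0.1, 0.7, 1.4]
opening: 0.0856
grip_force: 0.0
t: 41.3
tool_pos: [0.5631, -0.0353, 0.181]
tool_rot: [3.121, -0.355, 0.001]
contact_force: [-0.8, -0.5, -0.6]
opening: 0.0853
grip_force: 0.0
holder [ 0.6367 -0.1451] nose deg -151.5 npx 20 rmax 0.0259 spread 5.4 copper px 309
holder [ 0.6425 -0.0538] nose deg -11.6 npx 27 rmax 0.0254 spread 4.6 copper px 287
holder [0.6579 0.1249] nose deg -164.8 npx 56 rmax 0.026 spread 6.8 copper px 269
pos [ 0.5638 -0.0356  0.1809] rotY deg -102.99 zax [ 5.e-04 -1.e-04 -1.e+00] q6 1.603
shift [-0.0205  0.3069 -0.0691]
turn [ 3.0000e-04 -4.0000e-04 -1.1605e+00]
```

All holders are centred within 1.3 mm. Back to the screwdriver.

```bash
python3 -m jog '[[[-0.004,0.03,-0.03],[0,0,-0.145]],[[-0.008,0.07,-0.05],[0,0,-0.29]],[[-0.012,0.115,-0.065],[0,0,-0.435]],[[-0.016,0.16,-0.07],[0,0,-0.58]],[[-0.018,0.205,-0.07],[0,0,-0.725]]]'
python3 - <<'E'
from sv import *
to((.4748,-.330,.25),np.radians(-36.3))
E
```

```text
t: 41.85
tool_pos: [0.502, -0.2306, 0.2525]
tool_rot: [3.047, 0.759, 0.003]
contact_force: [1.0, -0.1, 0.2]
opening: 0.0853
grip_force: 0.0
pos [ 0.502  -0.2306  0.2525] rotY deg -62.0 zax [ 0.0023 -0.0013 -1.    ] q6 0.517
shift [-0.0707  0.075   0.0025]
turn [ 0.0025 -0.0008 -0.4486]
```

```bash
python3 -m jog '[[[-0.03,0.032,0],[0,0,-0.14]],[[-0.06,0.064,0],[0,0,-0.28]],[[-0.0707,0.075,0],[0,0,-0.42]],[[-0.0707,0.075,0],[0,0,-0.44]],[[-0.0707,0.075,0],[0,0,-0.44]]]'
python3 -m jog '[[[0,0,0],[0,0,0]],[[0,0,0],[0,0,0]]]'
python3 - <<'E'
from h import *
im,K,C=snap('wrist','w20');to((.4748,-.330,.25),np.radians(-36.3))
# dark cap centre on handle top (z .16) and flange: dark bluish pixels near prediction
x,y=proj(K,C,[(.4748,-.33,.16)])[0].astype(int);sub=im[y-35:y+35,x-35:x+35];hsv=cv2.cvtColor(sub,cv2.COLOR_BGR2HSV)
m=cv2.inRange(hsv,(90,15,20),(135,255,130));n,l,s,c=cv2.connectedComponentsWithStats(m)
for i in range(1,n):
    if s[i,4]>40:print(s[i],c[i]+[x-35,y-35],ray(K,C,c[i]+[x-35,y-35],.160).round(4))
w=cv2.inRange(hsv,(3,110,20),(14,255,130));n,l,s,c=cv2.connectedComponentsWithStats(w)
for i in range(1,n):
    if s[i,4]>80:print('brown',s[i],c[i]+[x-35,y-35])
im2,K2,C2=snap('scene','s20')
from hd import handle;handle(im2,K2,C2)
E
```

```text
t: 42.35
tool_pos: [0.4738, -0.3277, 0.2504]
tool_rot: [-2.814, -1.394, -0.0]
contact_force: [0.1, -0.6, 0.1]
opening: 0.0855
grip_force: 0.0
t: 42.55
tool_pos: [0.4739, -0.3264, 0.251]
tool_rot: [-2.813, -1.399, -0.0]
contact_force: [0.2, -0.4, -0.7]
opening: 0.0855
grip_force: 0.0
pos [ 0.4738 -0.3264  0.251 ] rotY deg -37.09 zax [ 1.e-04  1.e-04 -1.e+00] q6 -0.085
shift [-0.0023  0.0029  0.001 ]
turn [ 0.     -0.0002 -0.0139]
[ 25  29  19  19 190] [278.06842105 223.72631579] [[ 0.4729 -0.3305  0.16  ]]
brown [ 20   5  28  44 731] [277.51846785 208.5253078 ]
comp [365 147  13  27] 261 [371.52490421 160.16858238] angle 96.2
comp [370 174  15  30] 235 [378.83829787 187.42978723] angle 85.5
comp [349 200  20   4] 43 [358.09302326 201.81395349] angle 7.7
```

```bash
python3 -m jog '[[[-0.0035,0.0017,0.03],[0,0,-0.012]],[[-0.0035,0.0017,0.07],[0,0,-0.012]],[[-0.0035,0.0017,0.11],[0,0,-0.012]],[[-0.0035,0.0017,0.143],[0,0,-0.012]],[[-0.0035,0.0017,0.143],[0,0,-0.012]]]'
python3 -m jog '[[[0,0,0],[0,0,0]],[[0,0,0],[0,0,0]],[[0,0,0],[0,0,0]],[[0,0,0],[0,0,0]],[[0,0,0],[0,0,0]]]' 0.1 60
python3 -m jog '[[[0,0,-0.02],[0,0,0]],[[0,0,-0.05],[0,0,0]],[[0,0,-0.09],[0,0,0]],[[0,0,-0.14],[0,0,0]],[[0,0,-0.18],[0,0,0]]]'
python3 - <<'E'
from h import *
to((.40,.27,.287),np.radians(-36.3))
E
```

```text
t: 43.15
tool_pos: [0.4696, -0.3278, 0.1021]
tool_rot: [-2.795, -1.411, 0.006]
contact_force: [-0.2, 0.6, -0.0]
opening: 0.0857
grip_force: 0.0
t: 43.65
tool_pos: [0.4733, -0.3318, 0.1099]
tool_rot: [2.803, 1.414, 0.002]
contact_force: [-0.8, 1.2, 4.4]
opening: 0.0232
grip_force: 62.5
t: 44.15
tool_pos: [0.4725, -0.3312, 0.2907]
tool_rot: [2.803, 1.414, 0.001]
contact_force: [0.2, -0.2, -0.9]
opening: 0.0234
grip_force: 61.9
pos [ 0.4725 -0.3312  0.2907] rotY deg -36.45 zax [ 0.0012 -0.0012 -1.    ] q6 -0.104
shift [ 0.4405 -0.4156  0.0029]
turn [ 0.0017  0.0002 -0.0027]
```

```bash
python3 -m jog '[[[0.03,-0.03,0],[0,0,-0.14]],[[0.06,-0.06,0],[0,0,-0.28]],[[0.09,-0.088,0],[0,0,-0.42]],[[0.12,-0.116,0],[0,0,-0.56]],[[0.15,-0.144,0],[0,0,-0.70]]]'
python3 - <<'E'
from h import *
to((.4533,.331,.287),np.radians(94))
E
```

```text
t: 44.65
tool_pos: [0.4451, -0.1234, 0.2878]
tool_rot: [-2.144, -2.297, -0.0]
contact_force: [0.9, -0.1, -1.8]
opening: 0.0233
grip_force: 62.0
pos [ 0.4451 -0.1234  0.2878] rotY deg 3.95 zax [ 1.e-04  1.e-04 -1.e+00] q6 -0.501
shift [0.4528 0.0394 0.0009]
turn [-0.0000e+00 -2.0000e-04  1.5699e+00]
```

```bash
python3 -m jog '[[[0.045,0.004,0],[0,0,-0.14]],[[0.09,0.008,0],[0,0,-0.28]],[[0.135,0.012,0],[0,0,-0.42]],[[0.18,0.016,0],[0,0,-0.56]],[[0.225,0.02,0],[0,0,-0.70]]]'
python3 - <<'E'
from h import *
to((.4533,.331,.287),np.radians(94))
E
```

```text
t: 45.15
tool_pos: [0.4509, 0.1027, 0.288]
tool_rot: [1.225, 2.892, 0.0]
contact_force: [0.4, -0.4, -0.8]
opening: 0.0234
grip_force: 62.0
pos [0.4509 0.1027 0.288 ] rotY deg 44.09 zax [ 7.e-04 -0.e+00 -1.e+00] q6 -0.707
shift [0.1624 0.1606 0.001 ]
turn [ 2.000e-04  7.000e-04 -8.712e-01]
```

```bash
python3 -m jog '[[[0.032,0.032,0],[0,0,-0.145]],[[0.064,0.064,0],[0,0,-0.29]],[[0.096,0.096,0],[0,0,-0.435]],[[0.128,0.128,0],[0,0,-0.58]],[[0.160,0.158,0],[0,0,-0.725]]]'
python3 -m jog '[[[0,0,0],[0,0,-0.145]],[[0,0,0],[0,0,-0.145]],[[0,0,0.04],[0,0,-0.145]],[[0,0,0.08],[0,0,-0.145]],[[0,0,0.08],[0,0,-0.145]]]'
python3 -m jog '[[[0,0,0],[0,0,0]],[[0,0,0],[0,0,0]]]'
python3 - <<'E'
from h import *
im,K,C=snap('wrist','w21');to((.4533,.331,.17),np.radians(94))
hsv=cv2.cvtColor(im,cv2.COLOR_BGR2HSV)
x,y=proj(K,C,[(.4533,.331,.046)])[0];print('slot pred',x,y)
cv2.imwrite('pics/c21.png',cv2.resize(im[140:260,215:335],None,fx=5,fy=5,interpolation=2))
E
```

```text
t: 45.65
tool_pos: [0.4544, 0.3277, 0.2878]
tool_rot: [0.119, 3.139, -0.0]
contact_force: [0.6, -0.7, -0.1]
opening: 0.0233
grip_force: 62.0
t: 46.15
tool_pos: [0.4513, 0.3229, 0.2009]
tool_rot: [0.092, -3.129, 0.009]
contact_force: [-0.6, -0.7, -1.9]
opening: 0.0233
grip_force: 61.8
t: 46.35
tool_pos: [0.4563, 0.326, 0.211]
tool_rot: [-0.096, 3.136, 0.003]
contact_force: [0.1, -0.3, 0.1]
opening: 0.0232
grip_force: 61.8
pos [0.4564 0.3261 0.2114] rotY deg 93.53 zax [ 0.0045  0.0024 -1.    ] q6 -1.145
shift [0.003  0.0049 0.0414]
turn [ 0.0021  0.0047 -0.0081]
slot pred 281.78642296836637 193.27980443040667
```

View pics/c21.png

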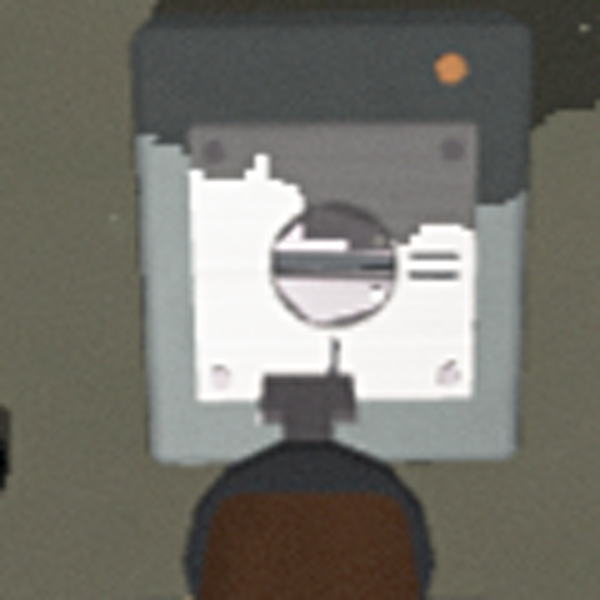

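The blade's end is at crop (309,376), the selector centre is at (334,265), and the slot points at the double line. I'll compute the offset.

Run:
```python
from h import *
_,K,C=load('w21');G=np.array(optics.get_image('wrist')['mount']);T=C@np.linalg.inv(G)
f=lambda a,z:ray(K,C,np.array(a)/5+(214.6,139.6),z)[0]
w=f((309,376),T[2,3]-.0995);s=f((334,265),.046);tt=(np.linalg.inv(T)@[*w,1])[:3]
print('tip tool',tt.round(4),'sel',s.round(4))
o=ctrl.get_obs();M=R.from_rotvec(o['tool_rot']).as_matrix();print('tip->sel tool',(M.T@(s-o['tool_pos'])-tt).round(4),o['tool_pos'])
```

```text
tip tool [ 0.0007 -0.0008  0.0995] sel [0.4526 0.3305 0.046 ]
tip->sel tool [0.0035 0.005  0.0657] [0.45630932 0.32621863 0.21125504]
```

Move over, down to about 12 mm above the plate, then recheck.

```bash
python3 -m jog '[[[0.0032,0.005,0.02],[0,0,-0.006]],[[0.0032,0.005,0.04],[0,0,-0.006]],[[0.0032,0.005,0.05],[0,0,-0.006]],[[0.0032,0.005,0.05],[0,0,-0.006]],[[0.0032,0.005,0.05],[0,0,-0.006]]]'
python3 -m jog '[[[0,0,0],[0,0,0]],[[0,0,0],[0,0,0]],[[0,0,0],[0,0,0]]]'
python3 - <<'E'
from h import *
im,K,C=snap('wrist','w22')
o=ctrl.get_obs();s=np.array([.4528,.3306,.046]);tt=np.array([.0007,-.0008,.0995]);M=R.from_rotvec(o['tool_rot']).as_matrix();print('tip->sel tool',(M.T@(s-o['tool_pos'])-tt).round(4));to((.4533,.331,.17),np.radians(94))
# slot: dark stripe row profile above the blade, columns across selector
g=cv2.cvtColor(im,cv2.COLOR_BGR2GRAY);x,y=proj(K,C,[s])[0];print(x,y);x=int(x);y=int(y)
print('blade end pred',proj(K,C,o['tool_pos']+M@tt));print(g[y-16:y+22,x-6:x+8:3].tolist())
E
```

```text
t: 46.95
tool_pos: [0.452, 0.3308, 0.1593]
tool_rot: [-0.108, 3.138, 0.001]
contact_force: [-0.1, -0.5, -0.9]
opening: 0.0234
grip_force: 61.9
t: 47.25
tool_pos: [0.4517, 0.3307, 0.1589]
tool_rot: [-0.108, 3.139, 0.001]
contact_force: [-0.6, 0.6, -1.5]
opening: 0.0234
grip_force: 61.9
tip->sel tool [-0.0017  0.0006  0.0132]
pos [0.4517 0.3306 0.1587] rotY deg 93.95 zax [ 9.e-04  5.e-04 -1.e+00] q6 -1.141
shift [-0.0017  0.0002 -0.0113]
turn [ 0.0004  0.0009 -0.0009]
277.00395456483324 211.84940038996035
blade end pred [[276.2916205  214.59251781]]
[[138, 137, 138, 133, 141], [139, 138, 137, 138, 137], [136, 124, 113, 125, 139], [123, 109, 90, 98, 122], [97, 114, 102, 94, 98], [101, 115, 115, 95, 87], [114, 112, 114, 112, 96], [110, 110, 111, 111, 112], [112, 115, 112, 116, 114], [112, 116, 116, 115, 117], [109, 118, 118, 116, 116], [112, 119, 114, 117, 115], [108, 114, 116, 115, 115], [99, 106, 109, 114, 114], [125, 127, 107, 110, 107], [133, 129, 126, 126, 121], [130, 131, 132, 132, 93], [135, 145, 159, 176, 165], [119, 123, 138, 147, 155], [117, 112, 113, 111, 106], [95, 91, 89, 88, 88], [90, 87, 85, 88, 86], [87, 89, 88, 90, 87], [89, 90, 86, 84, 88], [90, 88, 89, 85, 87], [90, 85, 88, 86, 86], [85, 84, 88, 83, 86], [98, 88, 86, 82, 102], [95, 84, 89, 85, 109], [105, 86, 84, 79, 158], [167, 87, 91, 83, 227], [223, 87, 90, 82, 255], [229, 85, 88, 85, 255], [110, 56, 53, 52, 240], [43, 43, 43, 39, 107], [50, 52, 54, 53, 43], [57, 56, 57, 56, 54], [57, 61, 56, 59, 56]]
```

```bash
python3 -m jog '[[[-0.002,0.0005,0.002],[0,0,0]],[[-0.002,0.0005,0.005],[0,0,0]],[[-0.002,0.0005,0.009],[0,0,0]],[[-0.002,0.0005,0.013],[0,0,0]],[[-0.002,0.0005,0.016],[0,0,0]]]'
python3 -m jog '[[[0,0,0.002],[0,0,0]],[[0,0,0.003],[0,0,0]],[[0,0,0.003],[0,0,0]]]'
```

```text
t: 47.8
tool_pos: [0.453, 0.331, 0.1412]
tool_rot: [0.108, -3.139, 0.001]
contact_force: [-0.5, -0.6, -0.9]
opening: 0.0233
grip_force: 61.9
t: 48.1
tool_pos: [0.4533, 0.3311, 0.1389]
tool_rot: [0.108, -3.139, 0.0]
contact_force: [-0.2, -0.6, -1.7]
opening: 0.023
grip_force: 61.9
```

The blade is 6.5 mm into the slot with no load. Now I'll turn it clockwise.

```bash
python3 -m jog '[[[0,0,0],[0,0,0.14]],[[0,0,0],[0,0,0.28]],[[0,0,0],[0,0,0.42]],[[0,0,0],[0,0,0.56]],[[0,0,0],[0,0,0.70]]]'
python3 -m jog '[[[0,0,0],[0,0,0.14]],[[0,0,0],[0,0,0.28]],[[0,0,0],[0,0,0.42]],[[0,0,0],[0,0,0.56]],[[0,0,0],[0,0,0.70]]]'
python3 -m jog '[[[0,0,0],[0,0,0.10]],[[0,0,0],[0,0,0.20]],[[0,0,0],[0,0,0.28]],[[0,0,0],[0,0,0.36]],[[0,0,0],[0,0,0.36]]]'
python3 - <<'E'
from h import *
to((.4532,.3304,.150),np.radians(4.2));print(ctrl.get_obs()['wrist_torque'].round(3))
E
```

```text
t: 48.6
tool_pos: [0.4533, 0.3309, 0.1392]
tool_rot: [0.983, 2.984, -0.001]
contact_force: [-0.9, -1.4, -1.3]
opening: 0.0236
grip_force: 61.9
t: 49.1
tool_pos: [0.4531, 0.3306, 0.1392]
tool_rot: [1.946, 2.466, -0.003]
contact_force: [-1.1, -2.3, -0.6]
opening: 0.0234
grip_force: 62.0
t: 49.6
tool_pos: [0.453, 0.3305, 0.1391]
tool_rot: [2.35, 2.084, -0.003]
contact_force: [-1.8, -2.6, 1.1]
opening: 0.0236
grip_force: 62.1
pos [0.453  0.3305 0.1391] rotY deg -6.87 zax [-0.0012 -0.0018 -1.    ] q6 0.618
shift [-0.0001  0.0002 -0.0109]
turn [-0.0011  0.0018 -0.1932]
[-0.737  0.434  0.106]
```

```bash
python3 -m jog '[[[0,0,0],[0,0,-0.12]],[[0,0,0],[0,0,-0.18]],[[0,0,-0.03],[0,0,-0.18]],[[0,0,-0.08],[0,0,-0.18]],[[0,0,-0.13],[0,0,-0.18]]]'
python3 -m jog '[[[-0.05,0,0],[0,0,0]],[[-0.07,0,-0.01],[0,0,0]],[[-0.07,0,-0.01],[0,0,0]],[[-0.07,0,-0.01],[0,0,0]]]'
python3 - <<'E'
from h import *
im,K,C=snap('wrist','w23')
g=cv2.cvtColor(im,cv2.COLOR_BGR2GRAY);c=np.array([.4532,.3306])
q=np.array([(c[0]+x,c[1]+y,.046) for x,y in((-.015,-.015),(-.015,.015),(.015,.015),(.015,-.015))])
H=cv2.getPerspectiveTransform(proj(K,C,q).astype(np.float32),np.float32([(300,300),(0,300),(0,0),(300,0)]))
r=cv2.warpPerspective(g,H,(300,300),flags=2) # 10px/mm, up=+x, left=+y
X,Y=np.meshgrid(np.arange(300),np.arange(300));inn=np.hypot(X-150,Y-150)<105
for th in(60,75,90):
    m=((r<th)&inn).astype(np.uint8);n,l,s,cc=cv2.connectedComponentsWithStats(m)
    if n<2:continue
    i=1+np.argmax(s[1:,4]);p=np.argwhere(l==i)-150.;w=np.c_[-p[:,0],-p[:,1]];v=np.linalg.svd(w-w.mean(0),full_matrices=False);d=v[2][0];print(th,s[i,4],'angle',np.degrees(np.arctan2(d[1],d[0]))%180,'ratio',v[1][0]/v[1][1])
to((.4733,-.3318,.29),np.radians(-36.4))
E
```

```text
t: 50.1
tool_pos: [0.4528, 0.3311, 0.2696]
tool_rot: [-2.151, -2.288, 0.002]
contact_force: [0.9, 0.5, -1.2]
opening: 0.0235
grip_force: 62.0
t: 50.5
tool_pos: [0.4578, 0.2615, 0.2793]
tool_rot: [-2.154, -2.287, -0.003]
contact_force: [-0.1, -0.6, -1.7]
opening: 0.0229
grip_force: 62.0
60 52 angle 4.07130793116076 ratio 5.034822206253494
75 351 angle 4.56120399158462 ratio 4.123413891284057
90 751 angle 4.535123061101473 ratio 4.237494708467472
pos [0.4574 0.2618 0.2787] rotY deg 3.48 zax [-1.e-04  7.e-04 -1.e+00] q6 0.317
shift [-0.5934 -0.0202 -0.0117]
turn [-3.00e-04 -7.00e-04  6.96e-01]
```

The selector is at scan (slot 4.5° against box yaw 4.2°). I'll return the screwdriver.

```bash
python3 -m jog '[[[-0.045,-0.0015,-0.01],[0,0,0.05]],[[-0.09,-0.003,-0.012],[0,0,0.1]],[[-0.135,-0.0045,-0.012],[0,0,0.15]],[[-0.18,-0.006,-0.012],[0,0,0.2]],[[-0.225,-0.0075,-0.012],[0,0,0.25]]]'
python3 - <<'E'
from h import *
to((.4733,-.3318,.29),np.radians(-36.4))
E
```

```text
t: 51.05
tool_pos: [0.4633, 0.0356, 0.2903]
tool_rot: [-2.421, -2.001, 0.0]
contact_force: [0.8, 0.3, -1.0]
opening: 0.0233
grip_force: 61.9
pos [0.4633 0.0356 0.2903] rotY deg -10.86 zax [-6.e-04  5.e-04 -1.e+00] q6 0.106
shift [-3.59e-01  7.90e-02  1.00e-04]
turn [-7.000e-04 -3.000e-04  4.458e-01]
```

```bash
python3 -m jog '[[[-0.045,0.01,0],[0,0,0.09]],[[-0.09,0.02,0],[0,0,0.18]],[[-0.135,0.03,0],[0,0,0.27]],[[-0.18,0.04,0],[0,0,0.36]],[[-0.225,0.05,0],[0,0,0.446]]]'
python3 - <<'E'
from h import *
to((.4733,-.3318,.22),np.radians(-36.4))
E
```

```text
t: 51.55
tool_pos: [0.4703, -0.1952, 0.2901]
tool_rot: [-2.805, -1.412, -0.0]
contact_force: [1.6, 0.4, -0.9]
opening: 0.0229
grip_force: 62.0
pos [ 0.4703 -0.1952  0.2901] rotY deg -36.54 zax [-3.e-04  1.e-03 -1.e+00] q6 0.098
shift [-0.108   0.0838  0.07  ]
turn [-0.0009 -0.0006 -0.0025]
```

```bash
python3 -m jog '[[[-0.035,0.027,0],[0,0,0]],[[-0.07,0.054,0],[0,0,0]],[[-0.108,0.084,0],[0,0,0]],[[-0.108,0.084,0.03],[0,0,0]],[[-0.108,0.084,0.07],[0,0,0]]]'
python3 -m jog '[[[0,0,0],[0,0,0]],[[0,0,0],[0,0,0]],[[0,0,0],[0,0,0]],[[0,0,0],[0,0,0]]]'
cat > hole.py <<'E'
from h import *
def hole(tag):
    im,K,C=snap('wrist',tag);o=ctrl.get_obs();tt=np.array([.0007,-.0008,.0995])
    hsv=cv2.cvtColor(im,cv2.COLOR_BGR2HSV)
    # blade: low-saturation pixels near the predicted tip
    M=R.from_rotvec(o['tool_rot']).as_matrix();t=proj(K,C,o['tool_pos']+M@tt)[0];x,y=t.astype(int)
    b=(hsv[y-8:y+9,x-20:x+21,1]<45)&(hsv[y-8:y+9,x-20:x+21,2]<140);rows=np.nonzero(b.sum(1)>10)[0];cols=np.nonzero(b[rows[:5]].sum(0)>=2)[0] if len(rows) else []
    print('tip pred',t.round(1),'blade rows from',rows[:1]+y-8,'cols',(cols.min()+x-20,cols.max()+x-20) if len(cols) else None)
    for h in((.47506,-.32927,.08),(.4745,-.33,.08)):print('tip->hole tool',(M.T@(np.array(h)-o['tool_pos'])-tt).round(4))
    print(o['tool_pos'].round(4),o['contact_force'].round(1))
E
python3 - <<'E'
from hole import *
hole('w24')
E
```

```text
t: 52.05
tool_pos: [0.4752, -0.3329, 0.2219]
tool_rot: [2.802, 1.413, 0.003]
contact_force: [0.7, -0.6, -1.2]
opening: 0.0234
grip_force: 61.9
t: 52.45
tool_pos: [0.4747, -0.3314, 0.2239]
tool_rot: [2.8, 1.415, 0.003]
contact_force: [-0.5, -0.2, -1.8]
opening: 0.0231
grip_force: 61.7
tip pred [275.  215.3] blade rows from [215] cols (np.int64(267), np.int64(285))
tip->hole tool [ 0.0014 -0.0006  0.0442]
tip->hole tool [ 0.0004 -0.0007  0.0442]
[ 0.4745 -0.3314  0.2237] [-0.1 -0.4 -2.2]
```

```bash
python3 -m jog '[[[0.0009,-0.0012,0.01],[0,0,0]],[[0.0009,-0.0012,0.02],[0,0,0]],[[0.0009,-0.0012,0.03],[0,0,0]],[[0.0009,-0.0012,0.03],[0,0,0]],[[0.0009,-0.0012,0.03],[0,0,0]]]'
python3 -m jog '[[[0,0,0],[0,0,0]],[[0,0,0],[0,0,0]]]'
python3 - <<'E'
from hole import *
hole('w25')
E
```

```text
t: 53.0
tool_pos: [0.4726, -0.3293, 0.1901]
tool_rot: [-2.804, -1.414, 0.001]
contact_force: [0.3, -0.1, -1.2]
opening: 0.0233
grip_force: 61.8
t: 53.2
tool_pos: [0.4732, -0.3298, 0.1916]
tool_rot: [2.804, 1.415, 0.001]
contact_force: [0.4, 0.1, -1.4]
opening: 0.0234
grip_force: 61.8
tip pred [275.2 215.3] blade rows from [215] cols (np.int64(267), np.int64(285))
tip->hole tool [0.0008 0.0019 0.0121]
tip->hole tool [-0.0001  0.0018  0.0121]
[ 0.4732 -0.3298  0.1916] [-0.   0.6 -1.2]
```

```bash
python3 -m jog '[[[0.0003,0.0012,0.005],[0,0,0]],[[0.0003,0.0012,0.01],[0,0,0]],[[0.0003,0.0012,0.015],[0,0,0]],[[0.0003,0.0012,0.02],[0,0,0]],[[0.0003,0.0012,0.024],[0,0,0]]]'
python3 - <<'E'
from hole import *
hole('w26')
E
```

```text
t: 53.75
tool_pos: [0.4739, -0.3298, 0.1661]
tool_rot: [-2.804, -1.415, 0.001]
contact_force: [-0.1, -0.2, -0.6]
opening: 0.0234
grip_force: 61.8
tip pred [274.7 215. ] blade rows from [215] cols (np.int64(267), np.int64(285))
tip->hole tool [ 0.0004  0.002  -0.0141]
tip->hole tool [-0.0006  0.0019 -0.0141]
[ 0.4736 -0.3295  0.1654] [ 0.2  0.4 -2.2]
```

Tip 14 mm into the hole, no contact. Continue slowly.

```bash
python3 -m jog '[[[0,0.0008,0.006],[0,0,0]],[[0,0.0008,0.012],[0,0,0]],[[0,0.0008,0.018],[0,0,0]],[[0,0.0008,0.024],[0,0,0]],[[0,0.0008,0.030],[0,0,0]]]'
```

```text
t: 54.3
tool_pos: [0.4747, -0.3304, 0.1364]
tool_rot: [-2.805, -1.415, 0.0]
contact_force: [0.3, -0.2, -2.2]
opening: 0.0234
grip_force: 61.8
```

```bash
python3 -m jog '[[[0,0,0.004],[0,0,0]],[[0,0,0.008],[0,0,0]],[[0,0,0.012],[0,0,0]],[[0,0,0.016],[0,0,0]],[[0,0,0.018],[0,0,0]]]'
```

```text
t: 54.8
tool_pos: [0.4747, -0.3303, 0.1185]
tool_rot: [-2.804, -1.415, 0.0]
contact_force: [0.6, 0.1, -1.0]
opening: 0.0232
grip_force: 61.8
```

```bash
python3 -m jog '[[[0,0,0.003],[0,0,0]],[[0,0,0.006],[0,0,0]],[[0,0,0.008],[0,0,0]],[[0,0,0.008],[0,0,0]]]'
```

```text
t: 55.2
tool_pos: [0.4746, -0.3303, 0.1106]
tool_rot: [-2.804, -1.415, 0.0]
contact_force: [0.4, 0.6, -1.1]
opening: 0.0234
grip_force: 61.8
```

```bash
python3 -m jog '[[[0,0,0],[0,0,0]],[[0,0,0],[0,0,0]],[[0,0,0],[0,0,0]],[[0,0,0],[0,0,0]],[[0,0,0],[0,0,0]]]' 1
python3 -m jog '[[[0,0,-0.03],[0,0,0]],[[0,0,-0.07],[0,0,0]],[[0,0,-0.12],[0,0,0]],[[0,0,-0.16],[0,0,0]],[[0,0,-0.2],[0,0,0]]]'
python3 -m jog '[[[0.03,-0.03,-0.02],[0,0,0.14]],[[0.06,-0.06,-0.04],[0,0,0.28]],[[0.09,-0.085,-0.06],[0,0,0.42]],[[0.12,-0.11,-0.07],[0,0,0.56]],[[0.15,-0.13,-0.07],[0,0,0.70]]]'
python3 -m jog '[[[0.01,-0.04,0],[0,0,0.1]],[[0.02,-0.08,0],[0,0,0.2]],[[0.02,-0.12,0],[0,0,0.2]],[[0.02,-0.12,0],[0,0,0.2]],[[0.02,-0.12,0],[0,0,0.2]]]'
python3 - <<'E'
from sv import *
from hd import handle
im,K,C=snap('wrist','f1');holders(im,K,C,.012)
print('scene0');handle(*load('scene0'));print('now');handle(*snap('scene','f2'));print(ctrl.get_obs()['t'],ctrl.get_obs()['tool_pos'])
# did anything else move: difference of scene images away from robot
a,b=load('top0')[0],snap('top','f3')[0]
d=cv2.absdiff(a,b).max(2);d=cv2.morphologyEx((d>45).astype(np.uint8),cv2.MORPH_OPEN,np.ones((3,3)));n,l,s,c=cv2.connectedComponentsWithStats(d)
print([(*s[i,:2],*s[i,2:5]) for i in range(1,n) if s[i,4]>15])
E
```

```text
t: 55.7
tool_pos: [0.4749, -0.3305, 0.1112]
tool_rot: [2.804, 1.415, 0.0]
contact_force: [0.5, -0.1, -0.1]
opening: 0.0856
grip_force: 0.0
t: 56.2
tool_pos: [0.4747, -0.3304, 0.3133]
tool_rot: [2.804, 1.415, 0.001]
contact_force: [0.9, 0.0, 0.4]
opening: 0.0852
grip_force: 0.0
t: 56.7
tool_pos: [0.4594, -0.1313, 0.3839]
tool_rot: [3.119, 0.358, 0.007]
contact_force: [0.8, 0.2, 0.1]
opening: 0.0856
grip_force: 0.0
t: 57.2
tool_pos: [0.4508, -0.0107, 0.3813]
tool_rot: [3.14, 0.057, 0.001]
contact_force: [0.5, -0.0, 0.7]
opening: 0.0856
grip_force: 0.0
holder [0.6578 0.1244] nose deg -167.6 npx 17 rmax 0.0265 spread 4.9 copper px 135
holder [ 0.644  -0.0783] nose deg 0.0 npx 0 rmax 0 spread 0 copper px 125
holder [ 0.6365 -0.145 ] nose deg -153.5 npx 16 rmax 0.0249 spread 4.7 copper px 125
scene0
comp [365 148  13  26] 255 [370.72156863 160.49019608] angle 96.3
comp [375 175  10  29] 182 [379.93406593 190.37362637] angle 98.4
comp [349 200  20   4] 44 [357.88636364 201.79545455] angle 7.5
now
comp [365 147  12  27] 255 [370.40392157 160.16862745] angle 95.9
comp [375 175  10  29] 177 [3
[... 1002 characters left out ...]
np.int32(3), np.int32(21)), (np.int32(244), np.int32(315), np.int32(13), np.int32(14), np.int32(101)), (np.int32(254), np.int32(314), np.int32(6), np.int32(5), np.int32(25)), (np.int32(295), np.int32(317), np.int32(13), np.int32(11), np.int32(100)), (np.int32(255), np.int32(323), np.int32(31), np.int32(10), np.int32(197)), (np.int32(253), np.int32(339), np.int32(43), np.int32(41), np.int32(1268)), (np.int32(174), np.int32(347), np.int32(71), np.int32(73), np.int32(2579)), (np.int32(299), np.int32(348), np.int32(4), np.int32(9), np.int32(30)), (np.int32(403), np.int32(361), np.int32(157), np.int32(59), np.int32(4028)), (np.int32(299), np.int32(364), np.int32(37), np.int32(56), np.int32(939))]
```

Holder B has been knocked to (0.644,-0.078). I'll look closely at it and check in saved images when that happened.

```bash
python3 -m jog '[[[0.024,0.013,0.04],[0,0,0]],[[0.048,0.026,0.08],[0,0,0]],[[0.072,0.04,0.12],[0,0,0]],[[0.096,0.053,0.16],[0,0,0]],[[0.117,0.067,0.2],[0,0,0]]]'
python3 -m jog '[[[0,0,0],[0,0,0.06]],[[0,0,0],[0,0,0.13]],[[0,0,0],[0,0,0.22]],[[0,0,0],[0,0,0.22]],[[0,0,0],[0,0,0.22]]]'
python3 - <<'E'
from sv import *
im,K,C=snap('wrist','f4')
for b in(.012,):holders(im,K,C,b)
# B only: brass pixels outside its cylinder, within 30 mm, listed by direction
hsv=cv2.cvtColor(im,cv2.COLOR_BGR2HSV);br=cv2.inRange(hsv,(8,100,30),(30,255,255));ax=np.array([.644,-.0783])
cop=cv2.inRange(hsv,(3,110,90),(13,255,255));n,l,s,c=cv2.connectedComponentsWithStats(cop)
for i in range(1,n):
    p=ray(K,C,c[i],.042)[0][:2]
    if s[i,4]>40 and np.hypot(*(p-ax))<.02: ax=p
cyl=np.array([(ax[0]+.0178*np.cos(t),ax[1]+.0178*np.sin(t),.012+z) for t in a for z in(0,.03)])
hull=cv2.convexHull(proj(K,C,cyl).astype(np.float32)).astype(np.int32);cv2.fillConvexPoly(br,hull,0)
v,u=np.nonzero(br);q=ray(K,C,np.c_[u,v],.021)[:,:2]-ax;r=np.hypot(*q.T);q=q[(r<.029)&(r>.016)];print(ax,np.histogram(np.degrees(np.arctan2(*q.T[::-1])),bins=np.arange(-180,181,20)))
to((*ax,.10),np.radians(-103))
# timing: scene images
for t in('s20','f2'):
    im,K,C=load(t);hsv=cv2.cvtColor(im,cv2.COLOR_BGR2HSV);m=cv2.inRange(hsv,(3,110,80),(26,255,255));n,l,s,c=cv2.connectedComponentsWithStats(m)
    print(t,[ray(K,C,c[i],.03)[0][:2].round(3).tolist() for i in range(1,n) if s[i,4]>15 and .55<ray(K,C,c[i],.03)[0][0]<.72 and abs(ray(K,C,c[i],.03)[0][1])<.2])
E
```

```text
t: 57.85
tool_pos: [0.571, -0.0762, 0.1791]
tool_rot: [3.141, 0.051, 0.0]
contact_force: [0.8, -0.6, 0.7]
opening: 0.0858
grip_force: 0.0
t: 58.35
tool_pos: [0.5701, -0.0752, 0.1808]
tool_rot: [3.128, -0.29, -0.001]
contact_force: [-0.4, 0.2, -0.2]
opening: 0.0853
grip_force: 0.0
holder [ 0.6366 -0.1449] nose deg -151.0 npx 19 rmax 0.0257 spread 4.7 copper px 293
holder [ 0.6439 -0.0781] nose deg -12.8 npx 20 rmax 0.0256 spread 4.1 copper px 283
holder [0.6578 0.125 ] nose deg -163.5 npx 60 rmax 0.0264 spread 7.1 copper px 266
[ 0.64388291 -0.07807095] (array([ 0,  0,  0,  0,  0,  0,  0,  0, 32,  0,  0,  0,  0,  0,  0,  0,  0,
        0]), array([-180, -160, -140, -120, -100,  -80,  -60,  -40,  -20,    0,   20,
         40,   60,   80,  100,  120,  140,  160,  180]))
pos [ 0.5701 -0.0749  0.1809] rotY deg -100.6 zax [-2.e-04  0.e+00 -1.e+00] q6 1.496
shift [ 0.0731 -0.0105  0.0809]
turn [0.     0.0002 0.0418]
s20 [[0.628, -0.138], [0.637, -0.071], [0.648, 0.13]]
f2 [[0.628, -0.138], [0.637, -0.071], [0.648, 0.131]]
```

The knock happened before the selector was turned back, so I'll redo it in order: driver to load, replace B, then scan. Turns are short, so I'll chain typed moves with checks between them.

```bash
cat > tipm.py <<'E'
from h import *
import json,sys
S=np.array([.4531,.3308,.046]);HO=np.array([.4748,-.3298,.08])
def tip(tag,zg):
    im,K,C=snap('wrist',tag);G=np.array(optics.get_image('wrist')['mount']);T=C@np.linalg.inv(G)
    d=zg-.010;hsv=cv2.cvtColor(im,cv2.COLOR_BGR2HSV);t=proj(K,C,(T@[.0005,0,d,1])[:3])[0];x,y=t.astype(int)
    b=(hsv[y-8:y+9,x-20:x+21,1]<45)&(hsv[y-8:y+9,x-20:x+21,2]<140);rows=np.nonzero(b.sum(1)>10)[0];cols=np.nonzero(b[rows[:5]].sum(0)>=3)[0]
    u=(cols.min()+cols.max())/2+x-20;v=rows[0]+y-8
    w=ray(K,C,(u,v-.3),T[2,3]-d)[0];tt=(np.linalg.inv(T)@[*w,1])[:3]
    print('pred',t.round(1),'blade',u,v,'width',cols.max()-cols.min(),'tip tool',tt.round(4))
    if abs(tt[0])>.004 or abs(tt[1])>.004: tt=np.array([.0005,0,d])
    json.dump(tt.tolist(),open('tt.json','w'))
def rel(P):
    tt=np.array(json.load(open('tt.json')));o=ctrl.get_obs();M=R.from_rotvec(o['tool_rot']).as_matrix()
    print('tip->target tool',(M.T@(P-o['tool_pos'])-tt).round(4),'yaw',np.degrees(np.arctan2(M[1,1],M[0,1])).round(2),'pos',o['tool_pos'].round(4),'F',o['contact_force'].round(1),'t',o['t'])
E
python3 -m jog '[[[-0.008,0.046,-0.012],[0,0,0]],[[-0.016,0.092,-0.024],[0,0,0]],[[-0.024,0.138,-0.036],[0,0,0]],[[-0.032,0.184,-0.048],[0,0,0]],[[-0.040,0.229,-0.06],[0,0,0]]]' >/dev/null
python3 -m jog '[[[-0.003,0.02,-0.005],[0,0,-0.14]],[[-0.007,0.04,-0.01],[0,0,-0.28]],[[-0.007,0.04,-0.01],[0,0,-0.42]],[[-0.007,0.04,-0.01],[0,0,-0.56]],[[-0.007,0.04,-0.01],[0,0,-0.70]]]'
python3 -m jog '[[[0,0,0],[0,0,-0.14]],[[0,0,0],[0,0,-0.28]],[[0,0,0],[0,0,-0.42]],[[0,0,0],[0,0,-0.42]],[[0,0,0],[0,0,-0.42]]]'
python3 - <<'E' &&
from h import *
to((.4746,-.3305,.109),np.radians(-36.4));p=ctrl.get_obs()['tool_pos'];assert np.hypot(p[0]-.4746,p[1]+.3305)<.009 and abs(p[2]-.25)<.015
E
python3 -m jog '[[[0,0,0.03],[0,0,0]],[[0,0,0.07],[0,0,0]],[[0,0,0.11],[0,0,0]],[[0,0,0.141],[0,0,0]],[[0,0,0.141],[0,0,0]]]' && python3 -m jog '[[[0,0,0],[0,0,0]],[[0,0,0],[0,0,0]],[[0,0,0],[0,0,0]],[[0,0,0],[0,0,0]],[[0,0,0],[0,0,0]]]' 0.1 60 && python3 -c "
from h import *
import json;json.dump(float(ctrl.get_obs()['tool_pos'][2]),open('zg.json','w'))" && python3 -m jog '[[[0,0,-0.03],[0,0,0]],[[0,0,-0.07],[0,0,0]],[[0,0,-0.12],[0,0,0]],[[0,0,-0.16],[0,0,0]],[[0,0,-0.18],[0,0,0]]]' && python3 -c "
from tipm import *
tip('x1',json.load(open('zg.json')))
assert ctrl.get_obs()['opening']>.02;rel(HO)" && python3 -m jog '[[[0.0385,-0.03,0],[0,0,0]],[[0.077,-0.0605,0],[0,0,0]],[[0.1155,-0.091,0],[0,0,0]],[[0.154,-0.121,0],[0,0,0]],[[0.193,-0.1515,0],[0,0,0]]]' >/dev/null && python3 -m jog '[[[0.0385,-0.03,0],[0,0,0]],[[0.077,-0.0605,0],[0,0,0]],[[0.1155,-0.091,0],[0,0,0]],[[0.154,-0.121,0],[0,0,0]],[[0.193,-0.1515,0],[0,0,0]]]' && python3 -m jog '[[[0.035,-0.028,0],[0,0,-0.142]],[[0.07,-0.055,0],[0,0,-0.284]],[[0.105,-0.082,0],[0,0,-0.426]],[[0.135,-0.106,0],[0,0,-0.568]],[[0.135,-0.106,0],[0,0,-0.71]]]' && python3 -m jog '[[[0,0,0],[0,0,0]],[[0,0,0],[0,0,0]],[[0,0,0.04],[0,0,0]],[[0,0,0.08],[0,0,0]],[[0,0,0.11],[0,0,0]]]' >/dev/null && python3 -m jog '[[[0,0,0],[0,0,0]],[[0,0,0],[0,0,0]],[[0,0,0],[0,0,0]],[[0,0,0],[0,0,0]]]' >/dev/null; python3 -c "
from tipm import *
rel(S)"
```

```text
t: 59.4
tool_pos: [0.474, -0.3304, 0.2512]
tool_rot: [3.036, 0.809, 0.0]
contact_force: [-0.3, 0.2, -0.1]
opening: 0.0856
grip_force: 0.0
t: 59.9
tool_pos: [0.4743, -0.33, 0.2511]
tool_rot: [2.806, 1.412, 0.0]
contact_force: [-0.2, 0.6, -0.0]
opening: 0.0854
grip_force: 0.0
pos [ 0.4743 -0.33    0.2511] rotY deg -36.59 zax [ 1.e-04 -1.e-04 -1.e+00] q6 -0.098
shift [-0.0002  0.0005  0.1421]
turn [ 0.0002  0.     -0.0034]
t: 60.4
tool_pos: [0.4712, -0.3271, 0.1042]
tool_rot: [-2.797, -1.408, 0.006]
contact_force: [-0.5, 0.4, 0.5]
opening: 0.085
grip_force: 0.0
t: 60.9
tool_pos: [0.4751, -0.3305, 0.112]
tool_rot: [2.803, 1.414, 0.001]
contact_force: [-1.3, 0.8, 4.3]
opening: 0.0233
grip_force: 59.4
t: 61.4
tool_pos: [0.4754, -0.3307, 0.2955]
tool_rot: [2.799, 1.412, 0.004]
contact_force: [0.2, -0.1, -1.4]
opening: 0.0231
grip_force: 59.8
pred [276.1 214.6] blade 273.0 212 width 34 tip tool [ 0.0032 -0.0027  0.102 ]
tip->target tool [-0.0026 -0.0005  0.113 ] yaw -36.45 pos [ 0.4757 -0.331   0.295 ] F [ 0.5 -1.1 -1.3] t 61.5
t: 62.5
tool_pos: [0.4586, 0.1624, 0.2874]
tool_rot: [-2.804, -1.415, 0.005]
contact_force: [1.2, -0.6, -1.9]
opening: 0.0237
grip_force: 59.7
t: 63.0
tool_pos: [0.453, 0.3356, 0.2865]
tool_rot: [-2.123, -2.311, 0.006]
contact_force: [-0.4, -0.5, -1.1]
opening: 0.0234
grip_force: 59.8
tip->target tool [-0.0052 -0.0012  0.035 ] yaw 4.18 pos [0.4563 0.3328 0.1829] F [ 0.2 -0.3 -1.2] t 63.9
```

```bash
echo '[0.0005,0,0.102]' > tt.json
cat > g.py <<'E'
from tipm import *
k,lim=sys.argv[1],float(sys.argv[2]);tt=np.array(json.load(open('tt.json')));o=ctrl.get_obs();M=R.from_rotvec(o['tool_rot']).as_matrix()
rel(S if k[0]=='s' else HO);r=M.T@((S if k[0]=='s' else HO)-o['tool_pos'])-tt
ok={'x':abs(r[0])<lim,'r':np.hypot(*r[:2])<lim,'f':abs(o['contact_force'][2])<lim}[k[1]]
sys.exit(0 if ok else 1)
E
python3 -m jog '[[[-0.0023,-0.0033,0.01],[0,0,0]],[[-0.0023,-0.0033,0.02],[0,0,0]],[[-0.0023,-0.0033,0.025],[0,0,0]],[[-0.0023,-0.0033,0.025],[0,0,0]],[[-0.0023,-0.0033,0.025],[0,0,0]]]' >/dev/null && python3 -m jog '[[[0,0,0],[0,0,0]],[[0,0,0],[0,0,0]],[[0,0,0],[0,0,0]]]' >/dev/null && python3 g.py sx 0.0019 && python3 -m jog '[[[0,0,0.004],[0,0,0]],[[0,0,0.008],[0,0,0]],[[0,0,0.011],[0,0,0]],[[0,0,0.014],[0,0,0]],[[0,0,0.0165],[0,0,0]]]' && python3 -m jog '[[[0,0,0],[0,0,0]],[[0,0,0],[0,0,0]]]' && python3 g.py sf 8 && python3 -m jog '[[[0,0,0],[0,0,-0.14]],[[0,0,0],[0,0,-0.28]],[[0,0,0],[0,0,-0.42]],[[0,0,0],[0,0,-0.56]],[[0,0,0],[0,0,-0.70]]]' >/dev/null && python3 -m jog '[[[0,0,0],[0,0,-0.14]],[[0,0,0],[0,0,-0.28]],[[0,0,0],[0,0,-0.42]],[[0,0,0],[0,0,-0.56]],[[0,0,0],[0,0,-0.70]]]' && python3 -m jog '[[[0,0,0],[0,0,-0.10]],[[0,0,0],[0,0,-0.20]],[[0,0,0],[0,0,-0.28]],[[0,0,0],[0,0,-0.36]],[[0,0,0],[0,0,-0.36]]]' && python3 -m jog '[[[0,0,0],[0,0,0.12]],[[0,0,0],[0,0,0.18]],[[0,0,-0.05],[0,0,0.18]],[[0,0,-0.10],[0,0,0.18]],[[0,0,-0.15],[0,0,0.18]]]' && python3 -m jog '[[[0.0022,-0.044,0],[0,0,0]],[[0.0044,-0.088,0],[0,0,0]],[[0.0066,-0.132,0],[0,0,0]],[[0.0088,-0.176,0],[0,0,0]],[[0.0107,-0.22,0],[0,0,0]]]'
python3 - <<'E'
from h import *
im,K,C=snap('wrist','x2');g=cv2.cvtColor(im,cv2.COLOR_BGR2GRAY);c=np.array([.4532,.3306])
q=np.array([(c[0]+x,c[1]+y,.046) for x,y in((-.015,-.015),(-.015,.015),(.015,.015),(.015,-.015))])
uv=proj(K,C,q);print(uv.round(0).tolist())
r=cv2.warpPerspective(g,cv2.getPerspectiveTransform(uv.astype(np.float32),np.float32([(300,300),(0,300),(0,0),(300,0)])),(300,300),flags=2)
X,Y=np.meshgrid(np.arange(300),np.arange(300));inn=np.hypot(X-150,Y-150)<105
for th in(60,75):
    m=((r<th)&inn).astype(np.uint8);n,l,s,cc=cv2.connectedComponentsWithStats(m)
    if n>1:
        i=1+np.argmax(s[1:,4]);p=np.argwhere(l==i)-150.;w=np.c_[-p[:,0],-p[:,1]];d=np.linalg.svd(w-w.mean(0),full_matrices=False)[2][0];print('slot angle',th,s[i,4],np.degrees(np.arctan2(d[1],d[0]))%180)
E
[ $(python3 -c "from h import *;print(int(ctrl.get_obs()['tool_pos'][2]>.25))") = 1 ] && python3 -m jog '[[[0.0022,-0.044,0],[0,0,0]],[[0.0044,-0.088,0],[0,0,0]],[[0.0066,-0.132,0],[0,0,0]],[[0.0088,-0.176,0],[0,0,0]],[[0.0107,-0.22,0],[0,0,0]]]' >/dev/null && python3 -m jog '[[[0.0022,-0.044,0],[0,0,0]],[[0.0044,-0.088,0],[0,0,0]],[[0.0066,-0.132,0],[0,0,0]],[[0.0088,-0.176,0],[0,0,0]],[[0.0107,-0.22,0],[0,0,0]]]' && python3 -m jog '[[[0,0,0],[0,0,0]],[[0,0,0],[0,0,0]],[[0,0,0.04],[0,0,0]],[[0,0,0.08],[0,0,0]],[[0,0,0.09],[0,0,0]]]' >/dev/null && python3 -m jog '[[[0,0,0],[0,0,0]],[[0,0,0],[0,0,0]],[[0,0,0],[0,0,0]],[[0,0,0],[0,0,0]]]' && python3 -c "
from tipm import *
tip('x3',.112);rel(HO)"
```

```text
tip->target tool [0.0004 0.0011 0.0074] yaw 4.23 pos [0.452  0.3298 0.1554] F [-0.1  0.7 -1.4] t 64.7
t: 65.2
tool_pos: [0.4519, 0.3298, 0.1397]
tool_rot: [-2.138, -2.302, 0.0]
contact_force: [-3.4, -2.0, 12.7]
opening: 0.0233
grip_force: 61.5
t: 65.4
tool_pos: [0.4518, 0.3298, 0.1399]
tool_rot: [-2.138, -2.302, 0.001]
contact_force: [-2.7, -1.3, 6.3]
opening: 0.0233
grip_force: 60.7
tip->target tool [ 0.0004  0.0014 -0.0081] yaw 4.24 pos [0.4518 0.3298 0.1399] F [-2.7 -1.3  6.3] t 65.4
t: 66.4
tool_pos: [0.4526, 0.3306, 0.1399]
tool_rot: [0.144, 3.136, 0.004]
contact_force: [0.6, 0.5, 2.1]
opening: 0.0237
grip_force: 60.3
t: 66.9
tool_pos: [0.4526, 0.3306, 0.1399]
tool_rot: [-0.411, 3.112, 0.003]
contact_force: [-0.6, 1.6, 4.0]
opening: 0.0232
grip_force: 60.5
t: 67.4
tool_pos: [0.4512, 0.3291, 0.2891]
tool_rot: [0.127, -3.137, 0.002]
contact_force: [0.9, 1.5, -1.6]
opening: 0.0232
grip_force: 60.0
t: 67.9
tool_pos: [0.4588, 0.1078, 0.2879]
tool_rot: [0.128, -3.138, 0.001]
contact_force: [0.9, -0.1, -0.8]
opening: 0.0235
grip_force: 60.1
[[435.0, 179.0], [457.0, 181.0], [451.0, 202.0], [429.0, 201.0]]
slot angle 75 43 94.20646289444853
t: 68.95
tool_pos: [0.4741, -0.3324, 0.2877]
tool_rot: [0.127, -3.138, -0.001]
contact_force: [1.1, 0.2, -1.2]
opening: 0.0236
grip_force: 60.4
t: 69.85
tool_pos: [0.4755, -0.3314, 0.2011]
tool_rot: [-0.13, 3.136, -0.004]
contact_force: [0.0, 0.3, -0.9]
opening: 0.0236
grip_force: 60.5
pred [277.3 214.1] blade 277.0 216 width 16 tip tool [-0.001  -0.0003  0.102 ]
tip->target tool [0.0014 0.0019 0.0181] yaw 94.75 pos [ 0.4751 -0.3312  0.2001] F [ 0.3  0.2 -1.1] t 69.95
```

```bash
echo '[-0.0004,-0.0003,0.1015]' > tt.json
python3 -m jog '[[[0.0006,0.0012,0.005],[0,0,0]],[[0.0006,0.0014,0.010],[0,0,0]],[[0.0006,0.0014,0.010],[0,0,0]],[[0.0006,0.0014,0.010],[0,0,0]]]' >/dev/null && python3 g.py hr 0.0023 && python3 -m jog '[[[0,0,0.006],[0,0,0]],[[0,0,0.012],[0,0,0]],[[0,0,0.018],[0,0,0]],[[0,0,0.024],[0,0,0]],[[0,0,0.030],[0,0,0]]]' >/dev/null && python3 g.py hf 6 && python3 -m jog '[[[0,0,0.006],[0,0,0]],[[0,0,0.012],[0,0,0]],[[0,0,0.018],[0,0,0]],[[0,0,0.024],[0,0,0]],[[0,0,0.030],[0,0,0]]]' >/dev/null && python3 g.py hf 6 && python3 -m jog '[[[0,0,0.005],[0,0,0]],[[0,0,0.010],[0,0,0]],[[0,0,0.015],[0,0,0]],[[0,0,0.0165],[0,0,0]],[[0,0,0.0165],[0,0,0]]]' && python3 g.py hf 25 && python3 -m jog '[[[0,0,0],[0,0,0]],[[0,0,0],[0,0,0]],[[0,0,0],[0,0,0]],[[0,0,0],[0,0,0]],[[0,0,0],[0,0,0]]]' 0.6 30 && python3 -m jog '[[[0,0,-0.03],[0,0,0]],[[0,0,-0.07],[0,0,0]],[[0,0,-0.12],[0,0,0]],[[0,0,-0.17],[0,0,0]],[[0,0,-0.2],[0,0,0]]]' && python3 -m jog '[[[-0.030,0.038,0],[0,0,0]],[[-0.060,0.076,0],[0,0,0]],[[-0.090,0.114,0],[0,0,0]],[[-0.120,0.152,0],[0,0,0]],[[-0.1513,0.1897,0],[0,0,0]]]' && python3 -m jog '[[[-0.019,0.024,0.04],[0,0,0.1]],[[-0.0378,0.0474,0.08],[0,0,0.2]],[[-0.0378,0.0474,0.12],[0,0,0.307]],[[-0.0378,0.0474,0.16],[0,0,0.307]],[[-0.0378,0.0474,0.16],[0,0,0.307]]]' >/dev/null && python3 -m jog '[[[0,0,0],[0,0,0]],[[0,0,0],[0,0,0]],[[0,0,0],[0,0,0]]]'
python3 - <<'E'
from sv import *
from hd import handle
handle(*snap('scene','x5'));im,K,C=snap('wrist','x4');holders(im,K,C,.012);to((.6439,-.0781,.018),np.radians(77.2))
E
```

```text
tip->target tool [-0.0009 -0.0005  0.0064] yaw 94.76 pos [ 0.4736 -0.3292  0.1879] F [ 0.  -0.4 -1.8] t 70.35
tip->target tool [-0.0007 -0.0004 -0.0238] yaw 94.76 pos [ 0.4737 -0.3292  0.1577] F [-0.8 -0.3 -0.2] t 70.85
tip->target tool [-0.0005 -0.0002 -0.0535] yaw 94.76 pos [ 0.4738 -0.3294  0.128 ] F [-0.5  0.8 -2.2] t 71.35
t: 71.85
tool_pos: [0.4739, -0.3294, 0.1122]
tool_rot: [-0.13, 3.139, -0.0]
contact_force: [-1.6, 1.5, -0.2]
opening: 0.0235
grip_force: 60.7
tip->target tool [-0.0004 -0.0001 -0.0693] yaw 94.76 pos [ 0.4739 -0.3294  0.1122] F [-1.6  1.5 -0.2] t 71.85
t: 72.35
tool_pos: [0.4739, -0.3294, 0.1121]
tool_rot: [-0.13, 3.139, -0.0]
contact_force: [-0.1, -0.2, -0.2]
opening: 0.0512
grip_force: 0.0
t: 72.85
tool_pos: [0.4746, -0.3301, 0.3174]
tool_rot: [-0.13, 3.134, -0.007]
contact_force: [0.4, 0.0, 1.0]
opening: 0.0514
grip_force: 0.0
t: 73.35
tool_pos: [0.6096, -0.126, 0.3122]
tool_rot: [-0.13, 3.138, -0.0]
contact_force: [0.5, -1.0, 0.1]
opening: 0.0511
grip_force: 0.0
t: 74.15
tool_pos: [0.6445, -0.0781, 0.1559]
tool_rot: [0.351, 3.116, -0.001]
contact_force: [-0.1, 0.6, 1.4]
opening: 0.0514
grip_force: 0.0
comp [365 147  12  27] 244 [370.6352459  160.19672131] angle 96.3
comp [375 175  10  29] 175 [380.01714286 190.49142857] angle 99.0
holder [0.6576 0.1251] nose deg -164.9 npx 50 rmax 0.0275 spread 7.0 copper px 300
holder [ 0.6438 -0.078 ] nose deg -11.6 npx 2 rmax 0.0262 spread 3.9 copper px 268
holder [ 0.6365 -0.1449] nose deg -152.8 npx 41 rmax 0.0252 spread 6.2 copper px 259
pos [ 0.6439 -0.0779  0.1548] rotY deg 77.15 zax [ 0.0041 -0.001  -1.    ] q6 -1.582
shift [ 0.0005 -0.0002  0.1368]
turn [-0.      0.0042 -0.0008]
```

```bash
python3 -m jog '[[[0.0003,0,0.04],[0,0,0]],[[0.0003,0,0.08],[0,0,0]],[[0.0003,0,0.12],[0,0,0]],[[0.0003,0,0.136],[0,0,0]],[[0.0003,0,0.136],[0,0,0]]]' && python3 -m jog '[[[0,0,0],[0,0,0]],[[0,0,0],[0,0,0]],[[0,0,0],[0,0,0]],[[0,0,0],[0,0,0]],[[0,0,0],[0,0,0]]]' 0.1 30 && python3 -m jog '[[[0,0,-0.006],[0,0,0]],[[0,0,-0.01],[0,0,0]],[[0.003,0.0115,-0.01],[0,0,0]],[[0.0061,0.023,-0.01],[0,0,0]],[[0.0061,0.023,-0.01],[0,0,0]]]' && python3 -m jog '[[[0,0,0],[0,0,0]],[[0,0,0.005],[0,0,0]],[[0,0,0.0095],[0,0,0]],[[0,0,0.0095],[0,0,0]]]' && python3 -m jog '[[[0,0,0],[0,0,0]],[[0,0,0],[0,0,0]],[[0,0,0],[0,0,0]],[[0,0,0],[0,0,0]],[[0,0,0],[0,0,0]]]' 0.6 30 && python3 -m jog '[[[0,0,-0.03],[0,0,0]],[[0,0,-0.07],[0,0,0]],[[0,0,-0.11],[0,0,0]],[[0,0,-0.137],[0,0,0]],[[0,0,-0.137],[0,0,0]]]' >/dev/null && python3 -m jog '[[[0,0,0],[0,0,0]],[[0,0,0],[0,0,0]]]' && python3 - <<'E' &&
from sv import *
import io,contextlib,re,sys
im,K,C=snap('wrist','x6');b=io.StringIO()
with contextlib.redirect_stdout(b):holders(im,K,C,.012)
print(b.getvalue());P=[np.array([float(v) for v in re.findall(r'-?\d*\.\d*',m)]) for m in re.findall(r'\[(.*?)\]',b.getvalue())]
sys.exit(0 if min(np.hypot(*(p-[.643,-.0543])) for p in P)<.0032 else 1)
E
python3 -m jog '[[[0.0104,-0.0306,-0.031],[0,0,0]],[[0.0208,-0.0612,-0.062],[0,0,0]],[[0.0312,-0.0918,-0.093],[0,0,0]],[[0.0416,-0.1224,-0.124],[0,0,0]],[[0.052,-0.153,-0.155],[0,0,0]]]' >/dev/null && python3 -m jog '[[[0.0104,-0.0306,0],[0,0,-0.062]],[[0.0208,-0.0612,0],[0,0,-0.124]],[[0.0312,-0.0918,0],[0,0,-0.186]],[[0.0416,-0.1224,0],[0,0,-0.248]],[[0.0517,-0.1528,0],[0,0,-0.307]]]' >/dev/null && python3 -m jog '[[[0,0,0],[0,0,0]],[[0,0,0],[0,0,0]],[[0,0,0],[0,0,0]]]' && python3 - <<'E' &&
from h import *
to((.4739,-.3294,.112),np.radians(94.76));p=ctrl.get_obs()['tool_pos'];assert np.hypot(p[0]-.4739,p[1]+.3294)<.007 and abs(p[2]-.31)<.012
E
python3 -m jog '[[[0,0,0.04],[0,0,0]],[[0,0,0.08],[0,0,0]],[[0,0,0.12],[0,0,0]],[[0,0,0.16],[0,0,0]],[[0,0,0.197],[0,0,0]]]' >/dev/null && python3 -m jog '[[[0,0,0],[0,0,0]],[[0,0,0],[0,0,0]],[[0,0,0],[0,0,0]]]' && python3 -m jog '[[[0,0,0],[0,0,0]],[[0,0,0],[0,0,0]],[[0,0,0],[0,0,0]],[[0,0,0],[0,0,0]],[[0,0,0],[0,0,0]]]' 0.1 60 && python3 -m jog '[[[0,0,-0.03],[0,0,0]],[[0,0,-0.07],[0,0,0]],[[0,0,-0.09],[0,0,0]],[[0,0,-0.09],[0,0,0]],[[0,0,-0.09],[0,0,0]]]' && python3 -c "
from tipm import *
tip('x7',.112)
assert .02<ctrl.get_obs()['opening']<.027" && python3 -m jog '[[[0,0,-0.04],[0,0,0]],[[0,0,-0.08],[0,0,0]],[[0,0,-0.09],[0,0,0]],[[0,0,-0.09],[0,0,0]]]' >/dev/null && python3 -m jog '[[[-0.0022,0.044,0],[0,0,0]],[[-0.0044,0.088,0],[0,0,0]],[[-0.0066,0.132,0],[0,0,0]],[[-0.0088,0.176,0],[0,0,0]],[[-0.0113,0.22,0],[0,0,0]]]' >/dev/null && python3 -m jog '[[[-0.0022,0.044,0],[0,0,0]],[[-0.0044,0.088,0],[0,0,0]],[[-0.0066,0.132,0],[0,0,0]],[[-0.0088,0.176,0],[0,0,0]],[[-0.0113,0.22,0],[0,0,0]]]' >/dev/null && python3 -m jog '[[[-0.0022,0.044,0],[0,0,0]],[[-0.0044,0.088,0],[0,0,0]],[[-0.0066,0.132,0],[0,0,0]],[[-0.0088,0.176,0],[0,0,0]],[[-0.0113,0.22,0],[0,0,0]]]' && python3 -m jog '[[[0,0,0],[0,0,0]],[[0,0,0],[0,0,0]],[[0,0,0.04],[0,0,0]],[[0,0,0.08],[0,0,0]],[[0,0,0.11],[0,0,0]]]' >/dev/null && python3 -m jog '[[[0,0,0],[0,0,0]],[[0,0,0],[0,0,0]],[[0,0,0],[0,0,0]],[[0,0,0],[0,0,0]]]' >/dev/null; python3 -c "
from tipm import *
rel(S)"
```

```text
t: 74.75
tool_pos: [0.6404, -0.077, 0.0136]
tool_rot: [-0.351, -3.117, -0.001]
contact_force: [-0.4, 0.2, -0.5]
opening: 0.0514
grip_force: 0.0
t: 75.25
tool_pos: [0.6443, -0.0778, 0.0188]
tool_rot: [0.351, 3.118, -0.001]
contact_force: [0.2, 0.3, 6.1]
opening: 0.0333
grip_force: 30.7
t: 75.75
tool_pos: [0.6408, -0.0514, 0.0254]
tool_rot: [-0.348, -3.121, -0.001]
contact_force: [-0.5, -0.5, -0.2]
opening: 0.0332
grip_force: 30.3
t: 76.15
tool_pos: [0.6418, -0.0537, 0.0187]
tool_rot: [-0.351, -3.121, -0.001]
contact_force: [-7.4, 2.4, 12.1]
opening: 0.0328
grip_force: 31.4
t: 76.65
tool_pos: [0.6413, -0.0536, 0.0161]
tool_rot: [-0.351, -3.121, -0.0]
contact_force: [0.0, -0.9, -0.1]
opening: 0.0513
grip_force: 0.0
t: 77.35
tool_pos: [0.6402, -0.0533, 0.1512]
tool_rot: [-0.351, -3.118, -0.001]
contact_force: [0.1, 0.1, -0.6]
opening: 0.0514
grip_force: 0.0
holder [0.6577 0.125 ] nose deg -164.8 npx 47 rmax 0.0276 spread 6.3 copper px 297
holder [ 0.6415 -0.0538] nose deg 0.0 npx 0 rmax 0 spread 0 copper px 269
holder [ 0.6366 -0.1449] nose deg -152.9 npx 45 rmax 0.0256 spread 6.6 copper
[... 350 characters left out ...]
t: [-0.131, 3.136, -0.005]
contact_force: [-0.4, -0.4, 0.3]
opening: 0.0512
grip_force: 0.0
t: 80.0
tool_pos: [0.4737, -0.3297, 0.114]
tool_rot: [-0.13, 3.136, -0.004]
contact_force: [0.6, 0.9, 6.5]
opening: 0.0232
grip_force: 59.6
t: 80.5
tool_pos: [0.4721, -0.3285, 0.2009]
tool_rot: [0.13, -3.138, -0.001]
contact_force: [0.4, 0.6, -2.4]
opening: 0.0232
grip_force: 60.0
pred [277.3 214.1] blade 276.5 215 width 17 tip tool [-0.     -0.0007  0.102 ]
t: 82.5
tool_pos: [0.4499, 0.3331, 0.2873]
tool_rot: [0.131, -3.134, 0.004]
contact_force: [0.6, -0.1, -1.0]
opening: 0.0237
grip_force: 59.9
tip->target tool [ 0.0005 -0.001   0.0362] yaw 94.73 pos [0.4528 0.3323 0.1842] F [ 0.1  0.4 -1. ] t 83.4
```

```bash
echo '[0.0003,-0.0005,0.1035]' > tt.json
python3 -m jog '[[[0.0004,-0.0012,0.01],[0,0,-0.003]],[[0.0004,-0.0012,0.02],[0,0,-0.003]],[[0.0004,-0.0012,0.025],[0,0,-0.003]],[[0.0004,-0.0012,0.025],[0,0,-0.003]],[[0.0004,-0.0012,0.025],[0,0,-0.003]]]' >/dev/null && python3 -m jog '[[[0,0,0],[0,0,0]],[[0,0,0],[0,0,0]],[[0,0,0],[0,0,0]]]' >/dev/null && python3 g.py sx 0.0019 && python3 -m jog '[[[0,0,0.004],[0,0,0]],[[0,0,0.008],[0,0,0]],[[0,0,0.011],[0,0,0]],[[0,0,0.014],[0,0,0]],[[0,0,0.0155],[0,0,0]]]' && python3 -m jog '[[[0,0,0],[0,0,0]],[[0,0,0],[0,0,0]]]' && python3 g.py sf 9 && python3 -m jog '[[[0,0,0],[0,0,0.14]],[[0,0,0],[0,0,0.28]],[[0,0,0],[0,0,0.42]],[[0,0,0],[0,0,0.56]],[[0,0,0],[0,0,0.70]]]' >/dev/null && python3 -m jog '[[[0,0,0],[0,0,0.14]],[[0,0,0],[0,0,0.28]],[[0,0,0],[0,0,0.42]],[[0,0,0],[0,0,0.56]],[[0,0,0],[0,0,0.70]]]' && python3 -m jog '[[[0,0,0],[0,0,0.10]],[[0,0,0],[0,0,0.20]],[[0,0,0],[0,0,0.28]],[[0,0,0],[0,0,0.36]],[[0,0,0],[0,0,0.36]]]' && python3 -m jog '[[[0,0,0],[0,0,-0.12]],[[0,0,0],[0,0,-0.18]],[[0,0,-0.05],[0,0,-0.18]],[[0,0,-0.10],[0,0,-0.18]],[[0,0,-0.147],[0,0,-0.18]]]' && python3 -m jog '[[[-0.044,-0.002,0],[0,0,0]],[[-0.07,-0.003,0],[0,0,0]],[[-0.07,-0.003,0],[0,0,0]],[[-0.07,-0.003,0],[0,0,0]]]' && python3 - <<'E' &&
from h import *
im,K,C=snap('wrist','x8');g=cv2.cvtColor(im,cv2.COLOR_BGR2GRAY);c=np.array([.4532,.3306])
q=np.array([(c[0]+x,c[1]+y,.046) for x,y in((-.015,-.015),(-.015,.015),(.015,.015),(.015,-.015))])
r=cv2.warpPerspective(g,cv2.getPerspectiveTransform(proj(K,C,q).astype(np.float32),np.float32([(300,300),(0,300),(0,0),(300,0)])),(300,300),flags=2)
X,Y=np.meshgrid(np.arange(300),np.arange(300));inn=np.hypot(X-150,Y-150)<105
for th in(60,75,90):
    m=((r<th)&inn).astype(np.uint8);n,l,s,cc=cv2.connectedComponentsWithStats(m)
    if n>1:
        i=1+np.argmax(s[1:,4]);p=np.argwhere(l==i)-150.;w=np.c_[-p[:,0],-p[:,1]];d=np.linalg.svd(w-w.mean(0),full_matrices=False)[2][0];A=np.degrees(np.arctan2(d[1],d[0]))%180;print('slot angle',th,s[i,4],A)
assert abs(A-4.3)<8
E
python3 -m jog '[[[-0.0394,-0.0016,0],[0,0,0]],[[-0.0788,-0.0032,0],[0,0,0]],[[-0.1182,-0.0048,0],[0,0,0]],[[-0.1576,-0.0064,0],[0,0,0]],[[-0.1968,-0.008,0],[0,0,0]]]' >/dev/null && python3 -m jog '[[[-0.0394,-0.0016,0],[0,0,0]],[[-0.0788,-0.0032,0],[0,0,0]],[[-0.1182,-0.0048,0],[0,0,0]],[[-0.1576,-0.0064,0],[0,0,0]],[[-0.1968,-0.008,0],[0,0,0]]]' >/dev/null && python3 -m jog '[[[-0.0394,-0.0016,0],[0,0,0]],[[-0.0788,-0.0032,0],[0,0,0]],[[-0.1182,-0.0048,0],[0,0,0]],[[-0.1576,-0.0064,0],[0,0,0]],[[-0.1968,-0.008,0],[0,0,0]]]' && python3 -m jog '[[[0,0,0],[0,0,0]],[[0,0,0],[0,0,0]],[[0,0,0.04],[0,0,0]],[[0,0,0.08],[0,0,0]],[[0,0,0.09],[0,0,0]]]' >/dev/null && python3 -m jog '[[[0,0,0],[0,0,0]],[[0,0,0],[0,0,0]],[[0,0,0],[0,0,0]],[[0,0,0],[0,0,0]]]' >/dev/null && python3 -c "
from tipm import *
tip('x9',.114);rel(HO)"
```

```text
tip->target tool [-0.002   0.0004  0.0074] yaw 94.93 pos [0.4514 0.3308 0.1569] F [-0.2  0.7 -0.8] t 84.2
```

```bash
python3 -m jog '[[[-0.0016,0,0],[0,0,0]],[[-0.0016,0,0],[0,0,0]],[[-0.0016,0,0],[0,0,0]]]' >/dev/null && python3 g.py sx 0.0019 && python3 -m jog '[[[0,0,0.004],[0,0,0]],[[0,0,0.008],[0,0,0]],[[0,0,0.011],[0,0,0]],[[0,0,0.014],[0,0,0]],[[0,0,0.0155],[0,0,0]]]' && python3 -m jog '[[[0,0,0],[0,0,0]],[[0,0,0],[0,0,0]]]' && python3 g.py sf 12 && python3 -m jog '[[[0,0,0],[0,0,0.14]],[[0,0,0],[0,0,0.28]],[[0,0,0],[0,0,0.42]],[[0,0,0],[0,0,0.56]],[[0,0,0],[0,0,0.70]]]' >/dev/null && python3 -m jog '[[[0,0,0],[0,0,0.14]],[[0,0,0],[0,0,0.28]],[[0,0,0],[0,0,0.42]],[[0,0,0],[0,0,0.56]],[[0,0,0],[0,0,0.70]]]' && python3 -m jog '[[[0,0,0],[0,0,0.10]],[[0,0,0],[0,0,0.20]],[[0,0,0],[0,0,0.28]],[[0,0,0],[0,0,0.36]],[[0,0,0],[0,0,0.36]]]' && python3 -m jog '[[[0,0,0],[0,0,-0.12]],[[0,0,0],[0,0,-0.18]],[[0,0,-0.05],[0,0,-0.18]],[[0,0,-0.10],[0,0,-0.18]],[[0,0,-0.147],[0,0,-0.18]]]' && python3 -m jog '[[[-0.044,-0.002,0],[0,0,0]],[[-0.07,-0.003,0],[0,0,0]],[[-0.07,-0.003,0],[0,0,0]],[[-0.07,-0.003,0],[0,0,0]]]' && python3 - <<'E' &&
from h import *
im,K,C=snap('wrist','x8');g=cv2.cvtColor(im,cv2.COLOR_BGR2GRAY);c=np.array([.4532,.3306])
q=np.array([(c[0]+x,c[1]+y,.046) for x,y in((-.015,-.015),(-.015,.015),(.015,.015),(.015,-.015))])
r=cv2.warpPerspective(g,cv2.getPerspectiveTransform(proj(K,C,q).astype(np.float32),np.float32([(300,300),(0,300),(0,0),(300,0)])),(300,300),flags=2)
X,Y=np.meshgrid(np.arange(300),np.arange(300));inn=np.hypot(X-150,Y-150)<105
for th in(60,75,90):
    m=((r<th)&inn).astype(np.uint8);n,l,s,cc=cv2.connectedComponentsWithStats(m)
    if n>1:
        i=1+np.argmax(s[1:,4]);p=np.argwhere(l==i)-150.;w=np.c_[-p[:,0],-p[:,1]];d=np.linalg.svd(w-w.mean(0),full_matrices=False)[2][0];A=np.degrees(np.arctan2(d[1],d[0]))%180;print('slot angle',th,s[i,4],A)
E
python3 -m jog '[[[-0.0394,-0.0016,0],[0,0,0]],[[-0.0788,-0.0032,0],[0,0,0]],[[-0.1182,-0.0048,0],[0,0,0]],[[-0.1576,-0.0064,0],[0,0,0]],[[-0.1968,-0.008,0],[0,0,0]]]' >/dev/null && python3 -m jog '[[[-0.0394,-0.0016,0],[0,0,0]],[[-0.0788,-0.0032,0],[0,0,0]],[[-0.1182,-0.0048,0],[0,0,0]],[[-0.1576,-0.0064,0],[0,0,0]],[[-0.1968,-0.008,0],[0,0,0]]]' >/dev/null && python3 -m jog '[[[-0.0394,-0.0016,0],[0,0,0]],[[-0.0788,-0.0032,0],[0,0,0]],[[-0.1182,-0.0048,0],[0,0,0]],[[-0.1576,-0.0064,0],[0,0,0]],[[-0.1968,-0.008,0],[0,0,0]]]' && python3 -m jog '[[[0,0,0],[0,0,0]],[[0,0,0],[0,0,0]],[[0,0,0.04],[0,0,0]],[[0,0,0.08],[0,0,0]],[[0,0,0.09],[0,0,0]]]' >/dev/null && python3 -m jog '[[[0,0,0],[0,0,0]],[[0,0,0],[0,0,0]],[[0,0,0],[0,0,0]],[[0,0,0],[0,0,0]]]' >/dev/null && python3 -c "
from tipm import *
tip('x9',.114);rel(HO)"
```

```text
tip->target tool [-0.0005  0.0005  0.0071] yaw 94.93 pos [0.4529 0.3308 0.1566] F [ 0.8  0.1 -1.8] t 84.5
t: 85.0
tool_pos: [0.453, 0.3308, 0.1419]
tool_rot: [-0.135, 3.139, -0.0]
contact_force: [-2.6, -1.9, 8.4]
opening: 0.0234
grip_force: 61.5
t: 85.2
tool_pos: [0.4529, 0.3308, 0.1419]
tool_rot: [-0.135, 3.139, -0.0]
contact_force: [-2.3, -1.2, 5.1]
opening: 0.0232
grip_force: 61.2
tip->target tool [-0.0005  0.0005 -0.0076] yaw 94.93 pos [0.4529 0.3308 0.1419] F [-2.3 -1.2  5.1] t 85.2
t: 86.2
tool_pos: [0.4527, 0.3313, 0.142]
tool_rot: [-1.925, -2.482, -0.001]
contact_force: [-3.2, -0.1, 4.9]
opening: 0.0232
grip_force: 61.2
t: 86.7
tool_pos: [0.4528, 0.3313, 0.1419]
tool_rot: [-2.333, -2.103, -0.001]
contact_force: [-2.5, 0.4, 5.2]
opening: 0.0236
grip_force: 61.1
t: 87.2
tool_pos: [0.4527, 0.3307, 0.2889]
tool_rot: [2.133, 2.306, -0.0]
contact_force: [0.8, -0.3, -0.6]
opening: 0.0233
grip_force: 60.2
t: 87.6
tool_pos: [0.4552, 0.2605, 0.2873]
tool_rot: [-2.135, -2.304, -0.0]
contact_force: [0.4, 0.1, -0.8]
opening: 0.0231
grip_force: 60.4
slot angle 60 14 9.844302490117883
slot angle 75 162 10.581968838890703
slot angle 90 524 4.656190160802396
t: 89.15
tool_pos: [0.4773, -0.3307, 0.2871]
tool_rot: [-2.132, -2.306, -0.001]
contact_force: [0.2, 0.4, -1.3]
opening: 0.0234
grip_force: 60.4
pred [276.3 213.5] blade 277.0 215 width 16 tip tool [-0.0006  0.0006  0.104 ]
tip->target tool [ 0.0015 -0.0031  0.0156] yaw 4.4 pos [ 0.4771 -0.3302  0.1996] F [ 0.1 -0.6 -1.6] t 90.15
```

```bash
echo '[-0.0002,0.0003,0.1035]' > tt.json
python3 -m jog '[[[0.0004,-0.0021,0.005],[0,0,0]],[[0.0004,-0.0021,0.010],[0,0,0]],[[0.0004,-0.0021,0.010],[0,0,0]],[[0.0004,-0.0021,0.010],[0,0,0]],[[0.0004,-0.0021,0.010],[0,0,0]]]' >/dev/null && python3 g.py hr 0.0026 && python3 -m jog '[[[0,0,0.006],[0,0,0]],[[0,0,0.012],[0,0,0]],[[0,0,0.018],[0,0,0]],[[0,0,0.024],[0,0,0]],[[0,0,0.030],[0,0,0]]]' >/dev/null && python3 g.py hf 6 && python3 -m jog '[[[0,0,0.006],[0,0,0]],[[0,0,0.012],[0,0,0]],[[0,0,0.018],[0,0,0]],[[0,0,0.024],[0,0,0]],[[0,0,0.030],[0,0,0]]]' >/dev/null && python3 g.py hf 6 && python3 -m jog '[[[0,0,0.005],[0,0,0]],[[0,0,0.010],[0,0,0]],[[0,0,0.014],[0,0,0]],[[0,0,0.0145],[0,0,0]],[[0,0,0.0145],[0,0,0]]]' && python3 g.py hf 25 && python3 -m jog '[[[0,0,0],[0,0,0]],[[0,0,0],[0,0,0]],[[0,0,0],[0,0,0]],[[0,0,0],[0,0,0]],[[0,0,0],[0,0,0]]]' 0.6 30 && python3 -m jog '[[[0,0,-0.03],[0,0,0]],[[0,0,-0.07],[0,0,0]],[[0,0,-0.12],[0,0,0]],[[0,0,-0.17],[0,0,0]],[[0,0,-0.2],[0,0,0]]]' && python3 -m jog '[[[0,0,0],[0,0,0]],[[0,0,0],[0,0,0]],[[0,0,0],[0,0,0]]]' >/dev/null
python3 - <<'E'
from sv import *
from hd import handle
import io,contextlib,re
b=io.StringIO()
with contextlib.redirect_stdout(b):handle(*snap('scene','z1'))
print(b.getvalue());f=b.getvalue().split('\n')[0]
im,K,C=load('z1');hsv=cv2.cvtColor(im,cv2.COLOR_BGR2HSV);m=cv2.inRange(hsv,(3,110,80),(26,255,255));n,l,s,c=cv2.connectedComponentsWithStats(m)
P=[w[:2] for i in range(1,n) if s[i,4]>15 for w in[ray(K,C,c[i],.03)[0]] if .55<w[0]<.72 and abs(w[1])<.2];print(np.round(P,3).tolist(),'t',ctrl.get_obs()['t'])
box=[int(v) for v in re.findall(r'\[\s*([\d\s]+)\]',f)[0].split()]
seated=abs(box[1]-147)<=2 and abs(box[1]+box[3]-174)<=2 and abs(box[0]-365)<=3
placed=len(P)==3 and sum(abs(p[1]-y)<.006 for p in P for y in(-.138,-.047,.131))==3
print(seated,placed)
if seated and placed: print(job.finish_job())
E
```

```text
tip->target tool [-0.0001  0.0001  0.0045] yaw 4.4 pos [ 0.4744 -0.3295  0.188 ] F [ 0.1  0.1 -1.4] t 90.65
tip->target tool [-0.0003  0.0002 -0.0263] yaw 4.4 pos [ 0.4743 -0.3294  0.1572] F [ 0.4  0.1 -1.5] t 91.15
tip->target tool [-0.0001  0.     -0.056 ] yaw 4.4 pos [ 0.4744 -0.3295  0.1275] F [ 0.3 -0.7 -0.4] t 91.65
t: 92.15
tool_pos: [0.4746, -0.3296, 0.1141]
tool_rot: [2.134, 2.305, -0.0]
contact_force: [-1.1, 0.7, 2.4]
opening: 0.0236
grip_force: 60.9
tip->target tool [ 0.     -0.0001 -0.0694] yaw 4.4 pos [ 0.4746 -0.3296  0.1141] F [-1.1  0.7  2.4] t 92.15
t: 92.65
tool_pos: [0.4744, -0.3295, 0.1134]
tool_rot: [2.134, 2.305, 0.0]
contact_force: [0.2, 0.7, 0.1]
opening: 0.0512
grip_force: 0.0
t: 93.15
tool_pos: [0.4753, -0.3302, 0.3189]
tool_rot: [2.13, 2.3, 0.0]
contact_force: [1.2, 1.1, 0.4]
opening: 0.0508
grip_force: 0.0
comp [365 147  12  27] 247 [370.65587045 159.99595142] angle 96.6
comp [362 173  23  31] 238 [377.82352941 187.17647059] angle 73.8
comp [349 200  19   4] 42 [357.85714286 201.78571429] angle 7.8

[[0.628, -0.138], [0.633, -0.045], [0.648, 0.131]] t 93.5
True True
the job is handed in; nothing more can be done
None
```

Job handed in at 93.5 s: the three holders present stand at stations 1, 3 and 4 (one knocked aside before the first return to scan, so I turned back to load and re-placed it), the last check read the selector at scan, though faintly, and the screwdriver is seated in its stand after jamming there once on its first return.

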